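Set up the tray sealer with filler plates and close a portion of potatoes in it

TASK

Get this portion of potatoes ready for sealing: open the sealer's lid, stack filler plates flat in the sealer's well so that the rim of the menu tray standing on them comes level with the sealing bed, with the tray the same way round as the well, and tip all the potatoes from the measuring cup into the tray in the well. Then shut the lid again fully, and stand the empty cup upright on the bench, without disturbing the other things there.

Things in the scene. Friction and masses are not known exactly. Their poses are not given: they have to be found in the camera images.
- sealer_bed (a point): bench-top chamber tray sealer of stainless steel, 215 mm deep (x, its sloping panel of 25 mm at the front included) by 200 mm wide (y), fixed to the bench. This point is the middle of the rectangular mouth of its well, at the height of the sealing bed (the flat deck round the mouth, 78 mm above the bench). Its x axis points to the back (hinge side), y to the left, z up. The well is 130 mm along x, 120 mm along y and 53 mm deep, with upright walls and a flat floor
- lid (a joint): hinged lid of the sealer (a steel frame with a clear dome): 0 = shut flat on the bed (about where it starts), 1.57 = standing upright, 1.75 = its stop. The hinge line runs along the sealer's y. The hinge is stiff: the lid stays wherever it is left, and about 3 to 5 N at the handle moves it. Its frame, 182 mm wide, overlaps the tray's flange by 7 mm all round, so it cannot shut on a tray that stands proud of the bed; the dome leaves 40 mm of headroom inside
- lid_hinge (a point): middle of the lid's hinge line, 105 mm behind the well's middle and 7.5 mm above the bed (does not move)
- lid_handle (a point): middle of the lid's black bar handle, a round bar 14 mm thick and 110 mm long along the sealer's y, on the lid's front edge (with the lid shut it is 224 mm in front of the hinge line and 18 mm above it; moves with the lid; with the lid upright it is on top, about 310 mm above the bench). Between the bar and the frame 27 mm are free for a finger
- cup_mid (a point): steel measuring cup with the potatoes in it, 85 mm high, outer diameter 57 mm at the foot and 68 mm at the rim, wall 3 mm. The point is on its axis, 42.5 mm above its underside; z is its axis, pointing to the mouth. The potatoes roll out only when it is tipped past level, about 110 degrees from upright
- tray32_rim (a point): black two-compartment menu tray, the deeper one, 32 mm high, flange 122 x 112 mm (x, y). Only one of the two trays is there in a run. The point is in its middle at the height of the flange's top (the rim), z up. A divider 12 mm thick and 4 mm lower than the rim runs along its x from end to end through the middle; the compartments on its two sides are 41 mm wide and 29 mm deep, and it is lifted by the divider
- tray22_rim (a point): black two-compartment menu tray, the shallower one, 22 mm high, flange 122 x 112 mm (x, y). Only one of the two trays is there in a run. The point is in its middle at the height of the flange's top (the rim), z up. A divider 12 mm thick and 4 mm lower than the rim runs along its x from end to end through the middle; the compartments on its two sides are 41 mm wide and 19 mm deep, and it is lifted by the divider
- plate5a_mid (a point): white plastic filler plate 5 mm thick, H-shaped, 120 mm (x) by 110 mm (y); its waist in the middle is 40 mm wide (y) and 50 mm long (x), with a recess 35 mm deep on each side for the fingers. The point is its centre, half-way up. 30 g or more. Absent in some runs
- plate5b_mid (a point): white plastic filler plate 5 mm thick, H-shaped, 120 mm (x) by 110 mm (y); its waist in the middle is 40 mm wide (y) and 50 mm long (x), with a recess 35 mm deep on each side for the fingers. The point is its centre, half-way up. 30 g or more. Absent in some runs
- plate10a_mid (a point): white plastic filler plate 10 mm thick, H-shaped, 120 mm (x) by 110 mm (y); its waist in the middle is 40 mm wide (y) and 50 mm long (x), with a recess 35 mm deep on each side for the fingers. The point is its centre, half-way up. 30 g or more. Absent in some runs
- plate10b_mid (a point): white plastic filler plate 10 mm thick, H-shaped, 120 mm (x) by 110 mm (y); its waist in the middle is 40 mm wide (y) and 50 mm long (x), with a recess 35 mm deep on each side for the fingers. The point is its centre, half-way up. 30 g or more. Absent in some runs
- plate10c_mid (a point): white plastic filler plate 10 mm thick, H-shaped, 120 mm (x) by 110 mm (y); its waist in the middle is 40 mm wide (y) and 50 mm long (x), with a recess 35 mm deep on each side for the fingers. The point is its centre, half-way up. 30 g or more. Absent in some runs
- plate15_mid (a point): white plastic filler plate 15 mm thick, H-shaped, 120 mm (x) by 110 mm (y); its waist in the middle is 40 mm wide (y) and 50 mm long (x), with a recess 35 mm deep on each side for the fingers. The point is its centre, half-way up. 30 g or more. Absent in some runs
- potato1_mid (a point): small round new potato, 23 mm thick, 12 g, in the cup at the start; the point is its centre
- potato2_mid (a point): small round new potato, 23 mm thick, 12 g, in the cup at the start; the point is its centre
- potato3_mid (a point): small round new potato, 23 mm thick, 12 g, in the cup at the start; the point is its centre
- potato4_mid (a point): small round new potato, 23 mm thick, 12 g, in the cup at the start; the point is its centre. Absent in some runs
- potato5_mid (a point): small round new potato, 23 mm thick, 12 g, in the cup at the start; the point is its centre. Absent in some runs
- potato6_mid (a point): small round new potato, 23 mm thick, 12 g, in the cup at the start; the point is its centre. Absent in some runs
- tape_1: roll of masking tape, 98 mm across, 25 mm high, not needed; origin under its middle
- highlighter: stubby highlighter, 28 mm across, standing 102 mm high, not needed; origin under its middle
Not all that is in view belongs to the job. What is shaped like the part that bears cup_mid but yellow is not meant.

How it is judged (in metres and radians):
On the way, in this order (a step that is already met when the one before it is completed fails the run):
1. the tray stands level with the sealing bed on filler plates in the well (z of tray32_rim in the frame of sealer_bed between -0.0035 and 0.002 m and horizontal distance between each of tray32_rim, tray22_rim and sealer_bed below 0.008 m and angle between each of tray32_rim, tray22_rim's own z axis and vertical below 0.03 rad and z of tray22_rim in the frame of sealer_bed between -0.0035 and 0.002 m), for 0.3 s.
2. the lid is shut over the tray with all the potatoes in it (all of step 1 and x of potato1_mid in the frame of sealer_bed between -0.056 and 0.056 m and y of potato1_mid in the frame of sealer_bed between -0.052 and 0.052 m and z of potato1_mid in the frame of sealer_bed between -0.024 and 0.03 m and x of potato2_mid in the frame of sealer_bed between -0.056 and 0.056 m and y of potato2_mid in the frame of sealer_bed between -0.052 and 0.052 m and z of potato2_mid in the frame of sealer_bed between -0.024 and 0.03 m and x of potato3_mid in the frame of sealer_bed between -0.056 and 0.056 m and y of potato3_mid in the frame of sealer_bed between -0.052 and 0.052 m and z of potato3_mid in the frame of sealer_bed between -0.024 and 0.03 m and x of potato4_mid in the frame of sealer_bed between -0.056 and 0.056 m and y of potato4_mid in the frame of sealer_bed between -0.052 and 0.052 m and z of potato4_mid in the frame of sealer_bed between -0.024 and 0.03 m and x of potato5_mid in the frame of sealer_bed between -0.056 and 0.056 m and y of potato5_mid in the frame of sealer_bed between -0.052 and 0.052 m and z of potato5_mid in the frame of sealer_bed between -0.024 and 0.03 m and x of potato6_mid in the frame of sealer_bed between -0.056 and 0.056 m and y of potato6_mid in the frame of sealer_bed between -0.052 and 0.052 m and z of potato6_mid in the frame of sealer_bed between -0.024 and 0.03 m and value of joint lid below 0.025 rad), for 0.3 s.
At the end, for the whole second after the job is handed in: The tray is in the middle of the well (within 8 mm), not tilted by more than 0.03 rad, its rim no more than 2 mm above and 3.5 mm below the sealing bed; all potatoes lie in the tray; the lid is shut (joint below 0.025 rad); the cup stands upright on the bench, at rest (all of step 2 and angle between cup_mid's own z axis and vertical below 0.1 rad and height (world z) of cup_mid between 0.037 and 0.049 m); the robot touches nothing.
It fails at once if the roll of tape or the highlighter is shoved aside by more than 50 mm (distance of any of tape_1, highlighter from where it was at the start of the episode above 0.05 m).
Of plate5a, plate5b, plate10a, plate10b, plate10c, plate15 only 4 to 5 are there at a start; the rules pass over those that are not, and their reading is None.
Of tray32, tray22 only 1 to 1 are there at a start; the rules pass over those that are not, and their reading is None.
Of potato4, potato5, potato6 only 1 to 3 are there at a start; the rules pass over those that are not, and their reading is None.
At some moment in a run one of plate5a, plate5b, plate10a, plate10b, plate10c, plate15 may be knocked a few centimetres aside while the robot is not near it.
It also fails if it takes over 210 s, if anything falls off the work surface, if the arm or the gripper's body presses on something with over 40 N, if the wrist force passes 120 N, or if a joint passes its speed limit or range.

ROBOT

A 6-joint arm with a two-finger parallel gripper is mounted at the origin on a cart in front of the work surface, level with it; the furniture and walls round the work are solid. World frame = base frame: x ahead of the robot, y to its left, z up, the work surface at z = 0. Lengths are in m, angles in degrees, forces in N, time in s.
With the tool pointing down it reaches from about 0.25 to 0.775 m from the base axis. Payload 8.9 kg.
Tool frame: the origin (TCP) lies midway between the tips of the shut fingers; the grasp point (between the pads) lies 19 mm behind it (manip.pinch_z is the distance from the TCP to the grasp point, in m); z points along the fingers, y is the line along which they close (so a half turn about z gives the same grasp; the last joint's range is limited). The gripper opens to 85 mm and grips with 20 to 120 N. Pads are 22 mm wide; open, the fingers measure 114 mm over their backs; the gripper's body (76 mm by 85 mm) begins 54 mm behind the grasp point. The pads swing forward as they close: fully open they stand 13 mm farther back than shut.
Start: joints at [57.68, 16.656, -8.789, 64.555, 0, 82.019], TCP at [0.216, 0.478, 0.231] pointing down, gripper open.
Joint ranges: [-144.48, 144.48], [-52.06, 99.96], [-74.48, 78.29], [-112.23, 115.85], [-86.99, 84.42], [-180, 180]. Speed limits (degrees/s): [127.2, 127.2, 159.86, 180, 180, 180].

INTERFACE

Orientations are given as [roll, pitch, yaw] about the fixed x, y, z axes, in that order (R = Rz(yaw) Ry(pitch) Rx(roll)).
In Python, from cell import manip, optics, hand_in gives the robot as it stands.
- The arm moves only by the tool jog_arm, never from a script. Its argument "commands" is a list of rows, each an object of numbers: "dx", "dy", "dz": the shift along the tool's x, y, z in units of 0.5 m (1.0 is 0.5 m); "rx", "ry", "rz": the turn, a rotation vector about the tool's x, y, z in units of pi/4 rad (1.0 is pi/4 rad). A call has exactly 5 rows; each row is the pose to reach, as a shift and turn from the pose commanded when the call began, along the tool's axes at that moment; what a row does not reach only later rows make up. A row lasts 1/8 s, in which the tool goes at most 62.5 mm and 10.7 degrees, less where a joint would pass 70% of its speed; a pose out of reach is approached as far as the arm can. A call with a number of a shift or a turn outside -1 to 1 is refused whole. A call with a gripper value outside its range is refused whole. "fingers" is the gripper's target within -1 to 1 (shut at 1, half-way at 0, fully open at -1), set as the call begins (left out, the last holds). The fingers move at their own pace and stop on an object; "grip_force" is the grip in N (left out, the last holds). Time passes only in rows, so rows that repeat a pose let the fingers close, or fill a call up. It gives the time, the measured TCP pose, the force, the opening and the grip force at its end, in the units of the state.
- manip.sense(): the state, without advancing time (a new reading comes with each control period).
- optics.snapshot(name): name is "side" or "top" or "wrist"; returns (picture, depth): 420x560x3 uint8, red, green, blue; 420x560 float32, m along the optical axis (not along the pixel's ray), 0 where there is no reading.
- optics.calibration(name): a dict with "intrinsics" (3x3 intrinsics, pixels), "k1" (the pictures are not rectified: a ray, as slopes to the right and down, at radius r is drawn at 1 + k1 r^2 times it, then the intrinsics apply), "R" (3x3) and "t" (3): a world point X has camera coordinates R X + t. Camera axes: x right, y down, z forward; pixel columns grow to the right and rows downward; lengths in m; the calibration is good to about 2 mm. A picture is of the moment at which its call begins: read the wrist's pose just before it. calibration takes no time and is no camera call; for the wrist camera it gives the pose at the moment of the call.
- hand_in(): hands the job in; it is judged then, once.
The state is a dict: "t": time; "q": joint angles; "qd": joint speeds; "joint_torque": joint torques, N m; "tcp_pos": TCP position; "eef_rot": TCP orientation; "force": force on the tool from outside, world axes, zero at the start; "torque": the same for the moment, N m; "opening": finger opening in m; "grasp_force": force on a finger pad.
Only numpy, scipy, OpenCV 4.12 (cv2) and the standard library are available. Lean on these libraries where they do the work, as an engineer would, in place of code of your own. Each camera call takes 0.05 s, during which the arm holds its last target. There are 200 camera calls.

## Working session

There is one attempt and no reset: what is moved stays moved. The work goes in short steps, Python scripts to look and compute and a tool call to move; the robot and the scene stay as the last step left them, time stands still between calls to the robot, and variables do not carry over. Pictures are saved under pics/ and viewed, at most 14 in all, crops included, and the job is handed in when it is done.

Besides the shell and the picture viewer there is one more tool, called after "Emit:" as name(argument=value, ...) on one line, values as JSON. jog_arm: Moves the arm, as the interface text tells. Shifts and turns lie within -1 to 1; 1 stands for 0.5 m of shift or pi/4 rad of turn. Its arguments: {"type":"object","properties":{"commands":{"type":"array"},"fingers":{"type":"number"},"grip_force":{"type":"number"}},"required":["commands"]}

```bash
ls; mkdir -p pics
cat > h.py <<'E'
import numpy as np, cv2
from cell import manip, optics, hand_in
def snap(name,fn=None):
    c=optics.calibration(name); s=manip.sense(); im,d=optics.snapshot(name)
    if fn: cv2.imwrite('pics/'+fn,cv2.cvtColor(im,cv2.COLOR_RGB2BGR))
    return im,d,c
def slopes(px,c):
    K=np.array(c['intrinsics']); px=np.atleast_2d(px).astype(float)
    return cv2.undistortPoints(px[:,None,:],K,np.array([c['k1'],0,0,0.]))[:,0,:]
def ray(px,c):
    s=slopes(px,c);R=np.array(c['R']);t=np.array(c['t'])
    d=np.c_[s,np.ones(len(s))]@R
    return -R.T@t,d
def onz(px,c,z):
    o,d=ray(px,c); return o+d*((z-o[2])/d[:,2])[:,None]
def cloud(d,c):
    h,w=d.shape; v,u=np.mgrid[:h,:w]; s=slopes(np.c_[u.ravel(),v.ravel()],c)
    P=np.c_[s,np.ones(len(s))]*d.ravel()[:,None]
    W=(P-np.array(c['t']))@np.array(c['R']); W[d.ravel()==0]=np.nan
    return W.reshape(h,w,3)
def proj(X,c):
    R=np.array(c['R']);rv=cv2.Rodrigues(R)[0]
    return cv2.projectPoints(np.atleast_2d(X).astype(float),rv,np.array(c['t'],float),np.array(c['intrinsics']),np.array([c['k1'],0,0,0.]))[0][:,0]
E
python3 - <<'E'
from h import *
for n in('top','side'):
    im,d,c=snap(n,n+'0.png'); print(n,c,np.round(-np.array(c['R']).T@c['t'],3)); np.savez(n+'0.npz',im=im,d=d)
s=manip.sense();print({k:np.round(v,3) for k,v in s.items()}, manip.pinch_z)
E
```

```text
pics
top {'intrinsics': array([[385.68686043,   0.        , 276.80083249],
       [  0.        , 385.68686043, 207.44813411],
       [  0.        ,   0.        ,   1.        ]]), 'k1': -0.11021481398839658, 'R': array([[-0.02085308, -0.99953261,  0.0223544 ],
       [-0.98494949,  0.01670133, -0.17203363],
       [ 0.17157988, -0.02560539, -0.9848374 ]]), 't': array([-0.05305711,  0.54025436,  0.96995901])} [ 0.365 -0.037  1.049]
side {'intrinsics': array([[387.81935435,   0.        , 282.61713149],
       [  0.        , 387.81935435, 203.04969135],
       [  0.        ,   0.        ,   1.        ]]), 'k1': -0.04289811999948539, 'R': array([[ 0.99986157, -0.00518484, -0.01581006],
       [-0.01540981, -0.64693487, -0.76238954],
       [-0.00627521,  0.76252763, -0.64692522]]), 't': array([-0.53035788,  0.02647022,  1.25324537])} [ 0.539 -0.941  0.823]
{'t': np.float64(0.1), 'q': array([ 5.7682e+01,  1.6684e+01, -8.8230e+00,  6.4558e+01,  2.0000e-03,
        8.2018e+01]), 'qd': array([-0.017, -0.038,  0.189, -0.033, -0.111,  0.044]), 'joint_torque': array([ 2.0000e-03, -5.3798e+01,  3.3192e+01,  9.0000e-03, -0.0000e+00,
        0.0000e+00]), 'tcp_pos': array([0.216, 0.478, 0.231]), 'eef_rot': array([-1.79936e+02, -1.10000e-02,  1.55664e+02]), 'force': array([ 0.455,  0.208, -0.787]), 'torque': array([0.027, 0.034, 0.004]), 'grasp_force': np.float64(0.0), 'opening': np.float64(0.085)} 0.0187
```

View pics/top0.png

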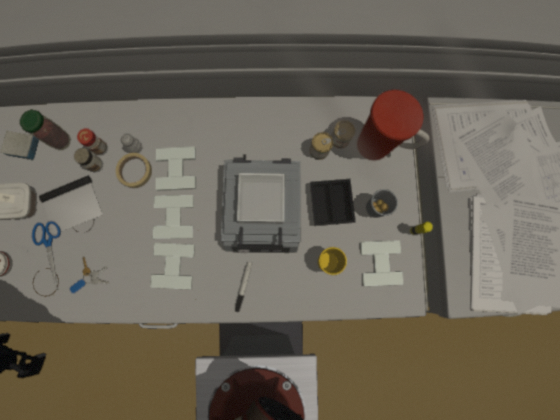

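View pics/side0.png

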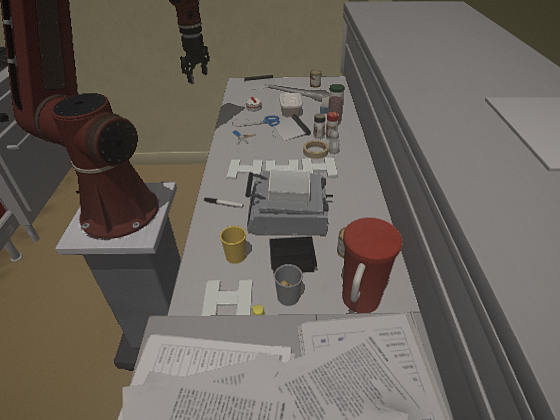

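Top view: sealer (261,205), its front towards the robot. Four white plates are at (175,168), (173,216), (172,267) and (382,264). The black tray is at (332,202). The grey cup with potatoes is at (381,205), and the yellow cup at (332,261) is the decoy. Tape is at (133,170), highlighter at (424,228).

```bash
cat > m1.py <<'E'
from h import *
import sys
def load(n):
    z=np.load(n+'0.npz'); c=optics.calibration(n); return z['im'],z['d'],c,cloud(z['d'],c)
E
python3 - <<'E'
from m1 import *
for n in('top','side'):
    im,d,c,W=load(n)
    hsv=cv2.cvtColor(im,cv2.COLOR_RGB2HSV)
    if n=='top': rois=dict(A=(145,140,205,192),B=(145,192,205,240),C=(145,242,205,292),D=(355,238,410,290),tray=(308,178,358,228),cup=(364,188,400,220),bench=(300,280,340,310),bench2=(205,270,230,310))
    else: rois=dict(ABC=(222,155,345,180),D=(200,278,256,318),tray=(268,235,318,272),bench=(200,180,235,225))
    for k,(a,b,e,f) in rois.items():
        R=W[b:f,a:e]; h=hsv[b:f,a:e]; 
        if k=='tray': m=h[...,2]<60
        elif k[:5]=='bench' : m=np.ones(h.shape[:2],bool)
        elif k=='cup': m=R[...,2]>0.03
        else:
            m=(h[...,2]>195)
        if m.sum()<5: print(n,k,'none',np.percentile(h[...,2],[5,50,95]));continue
        P=R[m]; P=P[~np.isnan(P[:,0])]
        vs=np.argwhere(m)[:,::-1]+[a,b]
        print(n,k,m.sum(),'V',np.percentile(h[...,2],[5,50,95]),'pos',np.round(np.median(P,0),4),'zpct',np.round(np.percentile(P[:,2],[5,25,50,75,95]),4), 'rect',np.round(cv2.minAreaRect(vs.astype(np.float32)),1) if 0 else cv2.minAreaRect(vs.astype(np.float32)))
im,d,c,W=load('top')
cr=lambda a,b,e,f,s:cv2.resize(im[b:f,a:e],None,fx=s,fy=s,interpolation=cv2.INTER_CUBIC)
x=np.vstack([cr(212,150,412,300,4)])
cv2.imwrite('pics/crop1.png',cv2.cvtColor(x,cv2.COLOR_RGB2BGR))
E
```

```text
top A none [115. 130. 159.]
top B none [129. 132. 161.]
top C none [129. 133. 162.]
top D none [124.95 136.   172.  ]
top tray 1767 V [ 25.  37. 132.] pos [ 0.5578 -0.2127  0.0058] zpct [0.0005 0.0032 0.0058 0.0297 0.0338] rect ((332.2049255371094, 201.7541046142578), (43.185546875, 42.28019332885742), 84.80557250976562)
top cup 517 V [ 45.55  81.   133.  ] pos [ 0.5421 -0.3499  0.0629] zpct [0.0341 0.0441 0.0629 0.0833 0.0873] rect ((382.5, 202.5), (27.0, 29.0), 90.0)
top bench 1200 V [132. 134. 135.] pos [ 3.085e-01 -1.742e-01  1.000e-04] zpct [-0.003  -0.0012  0.0001  0.0015  0.0034] rect ((319.5, 294.5), (29.0, 39.0), 90.0)
top bench2 1000 V [130. 132. 133.] pos [3.283e-01 1.001e-01 3.000e-04] zpct [-0.0028 -0.001   0.0003  0.0016  0.0034] rect ((217.0, 289.5), (39.0, 24.0), 90.0)
side ABC none [ 98. 141. 173.]
side D none [121. 163. 172.]
side tray 1323 V [ 32.  39. 145.] pos [ 0.5621 -0.2159  0.0176] zpct [0.001  0.0042 0.0176 0.0287 0.0327] rect ((293.17510986328125, 254.8015594482422), (34.80708312988281, 45.78565979003906), 86.42366790771484)
side bench 1575 V [101.7 140.  146. ] pos [ 0.3134  0.0311 -0.0013] zpct [-0.0042 -0.0025 -0.0013  0.0001  0.0105] rect ((217.0, 202.0), (44.0, 34.0), 90.0)
```

View pics/crop1.png

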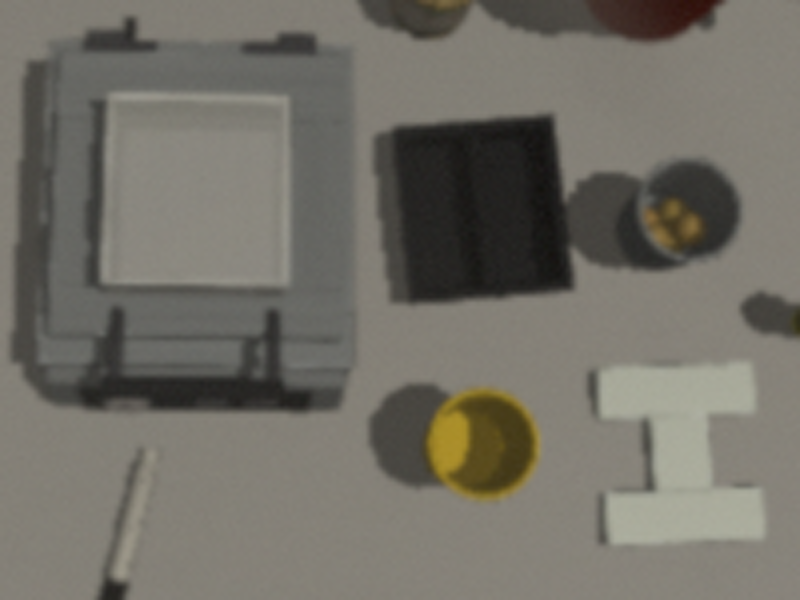

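The crop shows the grey cup with gold potatoes at top-view px (384,203). It fits the description; the yellow cup at (333,261) does not. The tray divider runs along world x and the tray is slightly rotated. Next: plate heights, sealer pose and tray fit.

```bash
cat > m2.py <<'E'
from m1 import *
def platemask(im,roi):
    a,b,e,f=roi; h=np.zeros(im.shape[:2],np.uint8); r=im[b:f,a:e].astype(int)
    h[b:f,a:e]=((r[...,1]>146)&(r[...,1]-r[...,0]>=2)).astype(np.uint8)*255
    n,l,s,_=cv2.connectedComponentsWithStats(h); i=1+np.argmax(s[1:,4]); return l==i
def fit(im,c,m,z,thr=None):
    cs,_=cv2.findContours(m.astype(np.uint8),cv2.RETR_EXTERNAL,cv2.CHAIN_APPROX_NONE)
    k=max(cs,key=cv2.contourArea)[:,0,:]
    P=onz(k,c,z)[:,:2].astype(np.float32); r=cv2.minAreaRect(P*1000); return r
E
python3 - <<'E'
from m2 import *
im,d,c,W=load('top'); ims,ds,cs,Ws=load('side')
bench=lambda W,a,b,e,f:np.nanmedian(W[b:f,a:e,2])
for k,roi in dict(A=(145,140,205,192),B=(145,192,205,241),C=(145,241,205,292),D=(355,236,412,290)).items():
    m=platemask(im,roi); me=cv2.erode(m.astype(np.uint8),np.ones((3,3)))>0
    z=W[me][:,2]; 
    r=fit(im,c,m,np.nanmedian(z))
    # side depth at same xy
    px=np.round(proj(np.nan_to_num(W[me]),cs)).astype(int); zs=Ws[px[:,1],px[:,0],2]
    print(k,m.sum(),'z',np.round([np.nanmedian(z),np.nanmean(z),np.nanmean(z<=9),np.nanmedian(zs)],4),'rect',np.round(r[0],1),np.round(r[1],1),round(r[2],1))
# local bench refs
for nm,b in dict(l=(100,210,140,290),m=(205,100,222,150),r=(410,245,418,300),q=(340,290,410,310)).items(): print(nm,np.round(bench(W,*b),4))
g=im.max(2)
roi=np.zeros(g.shape,bool);roi[175:230,306:360]=1
mt=(g<62)&roi&(W[...,2]>-1)
r=fit(im,c,mt,0.032);print('tray',mt.sum(),r)
zz=W[...,2][mt];h,e=np.histogram(zz,bins=np.arange(-.004,.042,.002));print(list(zip(np.round(e,3),h)))
# sealer deck
roi=np.zeros(g.shape,bool);roi[150:260,212:312]=1
zz=W[...,2][roi];h,e=np.histogram(zz,bins=np.arange(0,.16,.004));print(list(zip(np.round(e,3),h)))
for lo,hi in((.072,.098),(.08,.1)):
    mm=roi&(W[...,2]>lo)&(W[...,2]<hi); r=fit(im,c,mm,.09);print('deck',lo,hi,r)
mw=roi&(im[...,0]>im[...,2])&(g>135); r=fit(im,c,mw,.12);print('dome',mw.sum(),r,np.nanpercentile(W[mw],[5,50,95],axis=0))
# cup
roi=np.zeros(g.shape,bool);roi[183:222,362:402]=1
mc=roi&(W[...,2]>.07); print('cup rim',np.nanmin(W[mc],0),np.nanmax(W[mc],0),np.nanmean(W[mc],0))
E
```

```text
A 457 z [0.0156 0.0161 0.95   0.0143] rect [662.3 216.3] [114.7 100.1] 1.1
B 488 z [0.0051 0.0053 1.     0.0034] rect [526.6 222.7] [105.9 114. ] 89.0
C 496 z [0.0101 0.01   1.     0.0082] rect [391.8 217.8] [104.7 115.2] 87.0
D 231 z [0.0119 0.0119 1.     0.0118] rect [ 367.5 -336.7] [ 58.7 102.6] 59.0
l 0.0002
m 0.0005
r 0.0002
q 0.0001
tray 1773 ((555.3607788085938, -213.6177215576172), (118.59503936767578, 114.53121185302734), 3.848353862762451)
[(np.float64(-0.004), np.int64(8)), (np.float64(-0.002), np.int64(50)), (np.float64(0.0), np.int64(191)), (np.float64(0.002), np.int64(366)), (np.float64(0.004), np.int64(285)), (np.float64(0.006), np.int64(91)), (np.float64(0.008), np.int64(21)), (np.float64(0.01), np.int64(14)), (np.float64(0.012), np.int64(17)), (np.float64(0.014), np.int64(18)), (np.float64(0.016), np.int64(16)), (np.float64(0.018), np.int64(11)), (np.float64(0.02), np.int64(15)), (np.float64(0.022), np.int64(16)), (np.float64(0.024), np.int64(30)), (np.float64(0.026), np.int64(62)), (np.float64(0.028), np.int64(132)), (np.float64(0.03), np.int64(194)), (np.float64(0.
[... 1386 characters left out ...]
201)), (np.float64(0.144), np.int64(1)), (np.float64(0.148), np.int64(0)), (np.float64(0.152), np.int64(0))]
deck 0.072 0.098 ((556.2764892578125, -21.274803161621094), (196.14784240722656, 215.60784912109375), 88.11292266845703)
deck 0.08 0.1 ((584.2565307617188, -22.02532196044922), (191.02719116210938, 159.25051879882812), 87.90665435791016)
dome 1612 ((555.0990600585938, -24.147598266601562), (106.88439178466797, 117.89124298095703), 89.00178527832031) [[ 0.49640801 -0.07272056  0.13261646]
 [ 0.54011049 -0.02370244  0.13699045]
 [ 0.58792189  0.02012579  0.14093198]]
cup rim [ 0.50790289 -0.37521729  0.0700528 ] [ 0.57633809 -0.3070605   0.08969932] [ 0.54486255 -0.34427372  0.0823813 ]
```

```bash
cat > pl.py <<'E'
# plan: print unit increments from current (or given) pose to world waypoints
from h import *
from scipy.spatial.transform import Rotation as Ro
def plan(wps,p0=None,e0=None):
    s=manip.sense(); p=np.array(s['tcp_pos'] if p0 is None else p0,float); r=Ro.from_euler('xyz',s['eef_rot'] if e0 is None else e0,degrees=True)
    for w in wps:
        q=np.array(w[:3]); rn=Ro.from_euler('xyz',w[3],degrees=True) if len(w)>3 else r
        d=r.inv().apply(q-p)/.5; v=(r.inv()*rn).as_rotvec()/(np.pi/4)
        print(np.round(q,4),'d',np.round(d,3),'r',np.round(v,3)); p,r=q,rn
E
python3 - <<'E'
from m2 import *
from pl import plan
im,d,c,W=load('top'); g=im.max(2)
roi=np.zeros(g.shape,bool);roi[240:256,225:300]=1
m=roi&(g<50); ys,xs=np.nonzero(m); print(m.sum(),xs.min(),xs.max(),ys.min(),ys.max())
r=fit(im,c,m,.1035);print(r, np.nanpercentile(W[m][:,2],[10,50,90]))
P=W[m]; P=P[(P[:,2]>.09)&(P[:,2]<.12)];print(P.shape,np.mean(P,0),np.percentile(P,[2,98],axis=0))
ims,ds,cs,Ws=load('side')
a,b,e,f=240,170,262,240; 
gs=ims.max(2); ms=np.zeros(gs.shape,bool); ms[168:200,240:258]=gs[168:200,240:258]<50; P=Ws[ms];P=P[(P[:,2]>.085)&(P[:,2]<.12)]; print('side handle',P.shape,np.nanmean(P,0),np.nanpercentile(P,[2,98],axis=0))
x=r[0][0]/1000;y=r[0][1]/1000
plan([(.216,.478,.3,[180,0,180]),(x-.05,y,.3,[180,0,180]),(x-.05,y,.3,[180,0,90])])
E
```

```text
297 232 289 244 251
((430.6048583984375, -19.868064880371094), (139.5086669921875, 17.152524948120117), 88.90740203857422) [0.03663374 0.12305165 0.12564303]
(8, 3) [ 0.42756544 -0.02522958  0.11945113] [[ 0.42290007 -0.06867297  0.11878791]
 [ 0.43590167  0.03634887  0.11986034]]
side handle (16, 3) [ 0.43423966 -0.0420307   0.11820156] [[ 0.42613605 -0.07525139  0.1152572 ]
 [ 0.44204028  0.02132522  0.11987102]]
[0.216 0.478 0.3  ] d [ 0.    -0.    -0.138] r [-0.001 -0.001 -0.541]
[ 0.3806 -0.0199  0.3   ] d [-0.329 -0.996 -0.   ] r [0. 0. 0.]
[ 0.3806 -0.0199  0.3   ] d [0. 0. 0.] r [-0. -0.  2.]
```

Top view shows the bar at px (232–289, 244–251), top at z≈0.124, so the lid starts slightly ajar.

Emit:
jog_arm(commands=[{"dz": -0.14,"rz": 0.73},{"dz": -0.14,"rz": 0.73},{"dz": -0.14,"rz": 0.73},{"dz": -0.14,"rz": 0.73},{"dz": -0.14,"rz": 0.73}])

```text
invalid input
```

Emit:
jog_arm(commands=[{"rz": 0.73},{"rz": 0.73},{"rz": 0.73},{"rz": 0.73},{"rz": 0.73}])

```text
invalid input
```

Emit:
jog_arm(commands=[{"dx": -0.5,"dy": 0.165},{"dx": -0.5,"dy": 0.165},{"dx": -0.5,"dy": 0.165},{"dx": -0.5,"dy": 0.165},{"dx": -0.5,"dy": 0.165}])

```text
invalid input
```

Emit:
jog_arm(commands=[{"dx": -0.5,"dy": 0.165},{"dx": -0.5,"dy": 0.165},{"dx": -0.5,"dy": 0.165},{"dx": -0.5,"dy": 0.165},{"dx": -0.5,"dy": 0.165}])

```text
invalid input
```

Run:
```python
from h import *
im,d,c=snap('wrist','w1.png'); W=cloud(d,c); np.savez('w1.npz',im=im,d=d,W=W)
print(np.round(-np.array(c['R']).T@c['t'],3), np.round(c['R'],2)); s=manip.sense(); print(s['tcp_pos'],s['eef_rot'],s['t'])
h,e=np.histogram(W[...,2],bins=np.arange(0.07,.16,.004));print(list(zip(np.round(e,3),h)))
```

```text
[0.147 0.51  0.372] [[ 0.41  0.91 -0.  ]
 [ 0.87 -0.39  0.3 ]
 [ 0.27 -0.12 -0.95]]
[0.21619769 0.47807505 0.23088511] [-1.79944858e+02 -8.10334674e-03  1.55659720e+02] 0.15
[(np.float64(0.07), np.int64(0)), (np.float64(0.074), np.int64(0)), (np.float64(0.078), np.int64(0)), (np.float64(0.082), np.int64(0)), (np.float64(0.086), np.int64(0)), (np.float64(0.09), np.int64(0)), (np.float64(0.094), np.int64(0)), (np.float64(0.098), np.int64(0)), (np.float64(0.102), np.int64(0)), (np.float64(0.106), np.int64(0)), (np.float64(0.11), np.int64(0)), (np.float64(0.114), np.int64(0)), (np.float64(0.118), np.int64(0)), (np.float64(0.122), np.int64(0)), (np.float64(0.126), np.int64(0)), (np.float64(0.13), np.int64(0)), (np.float64(0.134), np.int64(0)), (np.float64(0.138), np.int64(0)), (np.float64(0.142), np.int64(0)), (np.float64(0.146), np.int64(0)), (np.float64(0.15), np.int64(0)), (np.float64(0.154), np.int64(0))]
```

View pics/w1.png

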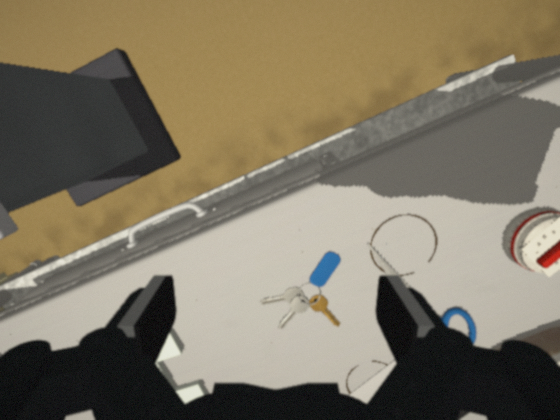

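The wrist picture only shows the start position (keys at (305,295), bench edge), since the moves were refused. I'll retry with all fields filled.

Emit:
jog_arm(commands=[{"dx": 0,"dy": 0,"dz": -0.14,"rx": 0,"ry": 0,"rz": 0.73},{"dx": 0,"dy": 0,"dz": -0.14,"rx": 0,"ry": 0,"rz": 0.73},{"dx": 0,"dy": 0,"dz": -0.14,"rx": 0,"ry": 0,"rz": 0.73},{"dx": 0,"dy": 0,"dz": -0.14,"rx": 0,"ry": 0,"rz": 0.73},{"dx": 0,"dy": 0,"dz": -0.14,"rx": 0,"ry": 0,"rz": 0.73}])

```text
t: 0.78
tcp_pos: [0.2163, 0.4782, 0.301]
eef_rot: [-180.0, 0.0, 123.0]
force: [0.1, 0.2, 0.1]
opening: 0.0852
grasp_force: 0.0
```

Emit:
jog_arm(commands=[{"dx": 0,"dy": 0,"dz": 0,"rx": 0,"ry": 0,"rz": 0.73},{"dx": 0,"dy": 0,"dz": 0,"rx": 0,"ry": 0,"rz": 0.73},{"dx": 0,"dy": 0,"dz": 0,"rx": 0,"ry": 0,"rz": 0.73},{"dx": 0,"dy": 0,"dz": 0,"rx": 0,"ry": 0,"rz": 0.73},{"dx": 0,"dy": 0,"dz": 0,"rx": 0,"ry": 0,"rz": 0.73}])

```text
t: 1.4
tcp_pos: [0.2163, 0.4783, 0.3012]
eef_rot: [-180.0, 0.0, 90.3]
force: [0.0, -0.0, 0.2]
opening: 0.0856
grasp_force: 0.0
```

Emit:
jog_arm(commands=[{"dx": -0.5,"dy": 0.165,"dz": 0,"rx": 0,"ry": 0,"rz": 0},{"dx": -0.5,"dy": 0.165,"dz": 0,"rx": 0,"ry": 0,"rz": 0},{"dx": -0.5,"dy": 0.165,"dz": 0,"rx": 0,"ry": 0,"rz": 0},{"dx": -0.5,"dy": 0.165,"dz": 0,"rx": 0,"ry": 0,"rz": 0},{"dx": -0.5,"dy": 0.165,"dz": 0,"rx": 0,"ry": 0,"rz": 0}])

```text
t: 2.02
tcp_pos: [0.2994, 0.2257, 0.3015]
eef_rot: [180.0, 0.0, 89.9]
force: [0.4, -0.5, -0.8]
opening: 0.0853
grasp_force: 0.0
```

Emit:
jog_arm(commands=[{"dx": -0.5,"dy": 0.165,"dz": 0,"rx": 0,"ry": 0,"rz": 0},{"dx": -0.5,"dy": 0.165,"dz": 0,"rx": 0,"ry": 0,"rz": 0},{"dx": -0.5,"dy": 0.165,"dz": 0,"rx": 0,"ry": 0,"rz": 0},{"dx": -0.5,"dy": 0.165,"dz": 0,"rx": 0,"ry": 0,"rz": 0},{"dx": -0.5,"dy": 0.165,"dz": 0,"rx": 0,"ry": 0,"rz": 0}])

```text
t: 2.65
tcp_pos: [0.3821, -0.0244, 0.3012]
eef_rot: [180.0, 0.0, 89.9]
force: [0.2, -0.0, 0.3]
opening: 0.0857
grasp_force: 0.0
```

Run:
```python
from h import *
im,d,c=snap('wrist','w2.png'); W=cloud(d,c); np.savez('w2.npz',im=im,d=d,W=W)
s=manip.sense(); print(s['tcp_pos'],s['eef_rot'],s['t'])
h,e=np.histogram(W[...,2],bins=np.arange(0.07,.16,.004));print(list(zip(np.round(e,3),h)))
```

```text
[ 0.38210594 -0.02396743  0.30112096] [1.79999253e+02 1.59752478e-02 8.99221950e+01] 2.7
[(np.float64(0.07), np.int64(421)), (np.float64(0.074), np.int64(4862)), (np.float64(0.078), np.int64(265)), (np.float64(0.082), np.int64(638)), (np.float64(0.086), np.int64(1059)), (np.float64(0.09), np.int64(3782)), (np.float64(0.094), np.int64(3441)), (np.float64(0.098), np.int64(5788)), (np.float64(0.102), np.int64(859)), (np.float64(0.106), np.int64(314)), (np.float64(0.11), np.int64(332)), (np.float64(0.114), np.int64(621)), (np.float64(0.118), np.int64(1253)), (np.float64(0.122), np.int64(894)), (np.float64(0.126), np.int64(408)), (np.float64(0.13), np.int64(6557)), (np.float64(0.134), np.int64(7741)), (np.float64(0.138), np.int64(775)), (np.float64(0.142), np.int64(0)), (np.float64(0.146), np.int64(0)), (np.float64(0.15), np.int64(0)), (np.float64(0.154), np.int64(0))]
```

View pics/w2.png

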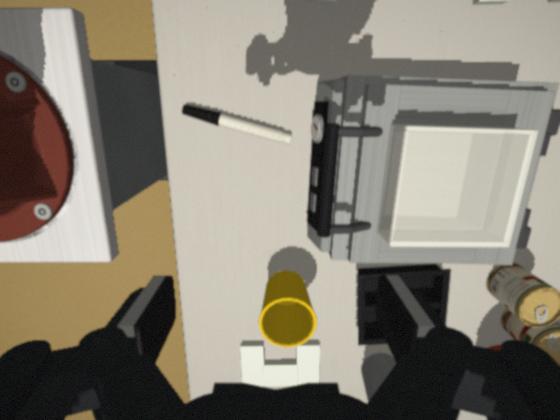

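Wrist view: handle bar at px (322,105–235), well/dome at (460,185), sealer front at (312,·).

Run:
```python
from h import *
z=np.load('w2.npz'); W=z['W']; g=z['im'].max(2)
m=np.zeros(g.shape,bool); m[105:235,310:345]=1; m&=(g<60)&(W[...,2]>.095)
P=W[m]; print(len(P),np.percentile(P,[2,20,50,80,98],axis=0).round(4))
for y0 in np.arange(-.09,.06,.015):
    q=P[(P[:,1]>y0)&(P[:,1]<y0+.015)]
    if len(q)>10: print(round(y0,3),len(q),np.percentile(q[:,0],[5,50,95]).round(4),np.percentile(q[:,2],[50,95]).round(4))
# lid frame plane slope: grey pixels left/right of dome
m=(W[...,2]>.083)&(W[...,2]<.112)&(g>70)&(W[...,0]>.45)&(W[...,0]<.68); Q=W[m]
A=np.c_[Q[:,:2],np.ones(len(Q))]; print(np.linalg.lstsq(A,Q[:,2],rcond=None)[0])
```

```text
1567 [[ 0.4241 -0.0678  0.1168]
 [ 0.427  -0.0478  0.12  ]
 [ 0.4306 -0.014   0.1218]
 [ 0.4347  0.0178  0.1227]
 [ 0.4389  0.0344  0.1238]]
-0.075 162 [0.4234 0.4298 0.443 ] [0.1213 0.1234]
-0.06 192 [0.4239 0.4292 0.4354] [0.1217 0.1235]
-0.045 210 [0.4245 0.4298 0.4363] [0.1218 0.1233]
-0.03 207 [0.4249 0.43   0.4361] [0.1219 0.1234]
-0.015 216 [0.4257 0.4308 0.4367] [0.1218 0.1234]
0.0 224 [0.4262 0.4312 0.4373] [0.1218 0.1234]
0.015 243 [0.4267 0.4318 0.438 ] [0.122  0.1238]
0.03 113 [0.4271 0.4321 0.4397] [0.1217 0.1238]
[-0.06559233  0.00464325  0.13256811]
```

Emit:
jog_arm(commands=[{"dx": 0.012,"dy": 0.097,"dz": 0.15,"rx": 0,"ry": 0,"rz": 0},{"dx": 0.012,"dy": 0.097,"dz": 0.28,"rx": 0,"ry": 0,"rz": 0},{"dx": 0.012,"dy": 0.097,"dz": 0.28,"rx": 0,"ry": 0,"rz": 0},{"dx": 0.012,"dy": 0.097,"dz": 0.28,"rx": 0,"ry": 0,"rz": 0},{"dx": 0.012,"dy": 0.097,"dz": 0.28,"rx": 0,"ry": 0,"rz": 0}], fingers=0.3, grip_force=25)

```text
t: 3.32
tcp_pos: [0.4301, -0.015, 0.1625]
eef_rot: [179.9, 0.0, 90.1]
force: [0.2, 0.6, 1.2]
opening: 0.0298
grasp_force: 0.0
```

Emit:
jog_arm(commands=[{"dx": 0,"dy": 0,"dz": 0.03,"rx": 0,"ry": 0,"rz": 0},{"dx": 0,"dy": 0,"dz": 0.06,"rx": 0,"ry": 0,"rz": 0},{"dx": 0,"dy": 0,"dz": 0.09,"rx": 0,"ry": 0,"rz": 0},{"dx": 0,"dy": 0,"dz": 0.12,"rx": 0,"ry": 0,"rz": 0},{"dx": 0,"dy": 0,"dz": 0.12,"rx": 0,"ry": 0,"rz": 0}])

```text
t: 3.95
tcp_pos: [0.4298, -0.0156, 0.1021]
eef_rot: [180.0, 0.0, 90.0]
force: [0.1, 0.5, 0.2]
opening: 0.03
grasp_force: 0.0
```

Emit:
jog_arm(commands=[{"dx": 0,"dy": 0,"dz": 0,"rx": 0,"ry": 0,"rz": 0},{"dx": 0,"dy": 0,"dz": 0,"rx": 0,"ry": 0,"rz": 0},{"dx": 0,"dy": 0,"dz": 0,"rx": 0,"ry": 0,"rz": 0},{"dx": 0,"dy": 0,"dz": 0,"rx": 0,"ry": 0,"rz": 0},{"dx": 0,"dy": 0,"dz": 0,"rx": 0,"ry": 0,"rz": 0}], fingers=1)

```text
t: 4.58
tcp_pos: [0.432, -0.0158, 0.1029]
eef_rot: [179.7, -0.0, 90.0]
force: [4.5, 1.5, -0.8]
opening: 0.0129
grasp_force: 25.0
```

Run:
```python
from h import *
s=manip.sense(); p=s['tcp_pos']; print(p,s['eef_rot'],s['opening'])
th0=.065; f=lambda t:np.array([-(.224*np.cos(t)-.018*np.sin(t)),.224*np.sin(t)+.018*np.cos(t)])
for n in range(1,6):
    o=[]
    for k in range(1,6):
        # each call base = previous call's end
        tb=th0+(1.6-th0)*(n-1)/5; t=tb+(1.6-th0)/5*k/5
        d=f(t)-f(tb); o.append((round(-.026*d[0]/.5,3),round(d[0]/.5,3),round(-d[1]/.5,3)))
    print(n,o)
```

```text
[ 0.43195612 -0.01579946  0.10290508] [ 1.79721417e+02 -3.45921720e-03  8.99666630e+01] 0.012924115979136683
1 [(np.float64(-0.0), np.float64(0.005), np.float64(-0.027)), (np.float64(-0.0), np.float64(0.011), np.float64(-0.054)), (np.float64(-0.001), np.float64(0.019), np.float64(-0.08)), (np.float64(-0.001), np.float64(0.029), np.float64(-0.106)), (np.float64(-0.001), np.float64(0.04), np.float64(-0.131))]
2 [(np.float64(-0.0), np.float64(0.013), np.float64(-0.024)), (np.float64(-0.001), np.float64(0.027), np.float64(-0.048)), (np.float64(-0.001), np.float64(0.043), np.float64(-0.071)), (np.float64(-0.002), np.float64(0.06), np.float64(-0.092)), (np.float64(-0.002), np.float64(0.078), np.float64(-0.113))]
3 [(np.float64(-0.001), np.float64(0.02), np.float64(-0.019)), (np.float64(-0.001), np.float64(0.04), np.float64(-0.038)), (np.float64(-0.002), np.float64(0.062), np.float64(-0.054)), (np.float64(-0.002), np.float64(0.085), np.float64(-0.07)), (np.float64(-0.003), np.float64(0.109), np.float64(-0.084))]
4 [(np.float64(-0.001), np.float64(0.025), np.float64(-0.013)), (np.float64(-0.001), np.float64(0.05), np.float64(-0.024)), (np.float64(-0.002), np.float64(0.076), np.float64(-0.033)), (np.float64(-0.003), np.float64(0.102), np.float64(-0.041)), (np.float64(-0.003), np.float64(0.129), np.float64(-0.047))]
5 [(np.float64(-0.001), np.float64(0.027), np.float64(-0.005)), (np.float64(-0.001), np.float64(0.055), np.float64(-0.007)), (np.float64(-0.002), np.float64(0.082), np.float64(-0.009)), (np.float64(-0.003), np.float64(0.11), np.float64(-0.008)), (np.float64(-0.004), np.float64(0.137), np.float64(-0.006))]
```

Emit:
jog_arm(commands=[{"dx": 0,"dy": 0.008,"dz": -0.027,"rx": 0,"ry": 0,"rz": 0},{"dx": 0,"dy": 0.014,"dz": -0.054,"rx": 0,"ry": 0,"rz": 0},{"dx": 0,"dy": 0.022,"dz": -0.08,"rx": 0,"ry": 0,"rz": 0},{"dx": 0,"dy": 0.032,"dz": -0.106,"rx": 0,"ry": 0,"rz": 0},{"dx": -0.001,"dy": 0.043,"dz": -0.131,"rx": 0,"ry": 0,"rz": 0}])

```text
t: 5.2
tcp_pos: [0.4507, -0.0164, 0.1676]
eef_rot: [-179.9, 0.0, 89.9]
force: [-1.8, -1.0, -5.3]
opening: 0.013
grasp_force: 24.4
```

Emit:
jog_arm(commands=[{"dx": 0,"dy": 0.013,"dz": -0.024,"rx": 0,"ry": 0,"rz": 0},{"dx": -0.001,"dy": 0.027,"dz": -0.048,"rx": 0,"ry": 0,"rz": 0},{"dx": -0.001,"dy": 0.043,"dz": -0.071,"rx": 0,"ry": 0,"rz": 0},{"dx": -0.002,"dy": 0.06,"dz": -0.092,"rx": 0,"ry": 0,"rz": 0},{"dx": -0.002,"dy": 0.078,"dz": -0.113,"rx": 0,"ry": 0,"rz": 0}])

```text
t: 5.82
tcp_pos: [0.4865, -0.0176, 0.2237]
eef_rot: [-179.6, 0.1, 89.9]
force: [-16.4, -5.1, 8.0]
opening: 0.0128
grasp_force: 25.0
```

Run:
```python
import numpy as np
c=np.array([.655,.075]);R=.2247
f=lambda p:c+R*np.array([-np.cos(p),np.sin(p)])
b=np.array([.4903,.224])
for n in range(3):
    for k in range(1,6):
        d=f(.723+.0625*(5*n+k))-b; print(n,k,np.round([d[0]/.5,-d[1]/.5],3))
    b=b+d
print(b)
```

```text
0 1 [ 0.012 -0.02 ]
0 2 [ 0.032 -0.039]
0 3 [ 0.054 -0.057]
0 4 [ 0.076 -0.073]
0 5 [ 0.1   -0.089]
1 1 [ 0.025 -0.014]
1 2 [ 0.05  -0.026]
1 3 [ 0.076 -0.036]
1 4 [ 0.103 -0.045]
1 5 [ 0.13  -0.052]
2 1 [ 0.028 -0.005]
2 2 [ 0.055 -0.009]
2 3 [ 0.083 -0.011]
2 4 [ 0.112 -0.011]
2 5 [ 0.14  -0.009]
[0.67512939 0.29879655]
```

Emit:
jog_arm(commands=[{"dx": 0,"dy": 0.012,"dz": -0.02,"rx": 0,"ry": 0,"rz": 0},{"dx": 0,"dy": 0.032,"dz": -0.039,"rx": 0,"ry": 0,"rz": 0},{"dx": 0,"dy": 0.054,"dz": -0.057,"rx": 0,"ry": 0,"rz": 0},{"dx": -0.001,"dy": 0.076,"dz": -0.073,"rx": 0,"ry": 0,"rz": 0},{"dx": -0.002,"dy": 0.1,"dz": -0.089,"rx": 0,"ry": 0,"rz": 0}])

```text
t: 6.45
tcp_pos: [0.539, -0.0192, 0.269]
eef_rot: [-179.9, 0.1, 89.9]
force: [-6.7, -4.8, 3.1]
opening: 0.0125
grasp_force: 25.0
```

Emit:
jog_arm(commands=[{"dx": 0,"dy": 0.025,"dz": -0.014,"rx": 0,"ry": 0,"rz": 0},{"dx": -0.001,"dy": 0.05,"dz": -0.026,"rx": 0,"ry": 0,"rz": 0},{"dx": -0.002,"dy": 0.076,"dz": -0.036,"rx": 0,"ry": 0,"rz": 0},{"dx": -0.002,"dy": 0.103,"dz": -0.045,"rx": 0,"ry": 0,"rz": 0},{"dx": -0.003,"dy": 0.13,"dz": -0.052,"rx": 0,"ry": 0,"rz": 0}])

```text
t: 7.08
tcp_pos: [0.6049, -0.0204, 0.2949]
eef_rot: [-180.0, 0.1, 89.9]
force: [-4.6, -2.9, 3.4]
opening: 0.0129
grasp_force: 25.2
```

Emit:
jog_arm(commands=[{"dx": 0,"dy": 0.028,"dz": -0.005,"rx": 0,"ry": 0,"rz": 0},{"dx": -0.001,"dy": 0.055,"dz": -0.009,"rx": 0,"ry": 0,"rz": 0},{"dx": -0.002,"dy": 0.083,"dz": -0.011,"rx": 0,"ry": 0,"rz": 0},{"dx": -0.003,"dy": 0.112,"dz": -0.011,"rx": 0,"ry": 0,"rz": 0},{"dx": -0.004,"dy": 0.14,"dz": -0.009,"rx": 0,"ry": 0,"rz": 0}])

```text
t: 7.7
tcp_pos: [0.6753, -0.0223, 0.2994]
eef_rot: [180.0, 0.0, 89.9]
force: [-3.5, -2.7, 2.6]
opening: 0.0129
grasp_force: 25.5
```

Emit:
jog_arm(commands=[{"dx": 0,"dy": 0,"dz": 0,"rx": 0,"ry": 0,"rz": 0},{"dx": 0,"dy": 0,"dz": 0,"rx": 0,"ry": 0,"rz": 0},{"dx": 0,"dy": 0,"dz": -0.06,"rx": 0,"ry": 0,"rz": 0},{"dx": 0,"dy": 0,"dz": -0.12,"rx": 0,"ry": 0,"rz": 0},{"dx": 0,"dy": 0,"dz": -0.12,"rx": 0,"ry": 0,"rz": 0}], fingers=0.2)

```text
t: 8.32
tcp_pos: [0.6755, -0.0218, 0.3613]
eef_rot: [179.7, 0.0, 90.0]
force: [0.2, -0.3, -0.5]
opening: 0.034
grasp_force: 0.0
```

Emit:
jog_arm(commands=[{"dx": 0,"dy": -0.3,"dz": 0,"rx": 0,"ry": 0,"rz": 0},{"dx": 0.2,"dy": -0.3,"dz": 0,"rx": 0,"ry": 0,"rz": -0.98},{"dx": 0.44,"dy": -0.3,"dz": 0,"rx": 0,"ry": 0,"rz": -0.98},{"dx": 0.44,"dy": -0.3,"dz": 0,"rx": 0,"ry": 0,"rz": -0.98},{"dx": 0.44,"dy": -0.3,"dz": 0,"rx": 0,"ry": 0,"rz": -0.98}])

```text
t: 8.95
tcp_pos: [0.5235, 0.1999, 0.358]
eef_rot: [180.0, -0.0, 133.3]
force: [0.8, 0.2, -0.2]
opening: 0.0341
grasp_force: 0.0
```

Emit:
jog_arm(commands=[{"dx": 0,"dy": 0,"dz": 0,"rx": 0,"ry": 0,"rz": -0.98},{"dx": 0,"dy": 0,"dz": 0,"rx": 0,"ry": 0,"rz": -0.98},{"dx": 0,"dy": 0,"dz": 0,"rx": 0,"ry": 0,"rz": -0.98},{"dx": 0,"dy": 0,"dz": 0,"rx": 0,"ry": 0,"rz": -0.98},{"dx": 0,"dy": 0,"dz": 0,"rx": 0,"ry": 0,"rz": -0.98}])

```text
t: 9.57
tcp_pos: [0.5246, 0.1982, 0.3579]
eef_rot: [180.0, -0.0, 177.0]
force: [-0.0, -0.5, -0.9]
opening: 0.0339
grasp_force: 0.0
```

Run:
```python
from h import *
im,d,c=snap('wrist','w3.png'); W=cloud(d,c); np.savez('w3.npz',im=im,d=d,W=W)
im2,d2,c2=snap('top','t3.png'); np.savez('t3.npz',im=im2,d=d2,W=cloud(d2,c2))
s=manip.sense(); print(s['tcp_pos'],s['eef_rot'],s['t'],s['opening'])
cv2.imwrite('pics/both3.png',cv2.cvtColor(np.hstack([cv2.resize(im,(400,300)),im2[100:325,130:430][:,:,:].repeat(1,0) if 0 else cv2.resize(im2[95:320,130:430],(400,300))]),cv2.COLOR_RGB2BGR))
```

```text
[0.52477899 0.19812078 0.35805051] [ 1.79998696e+02 -2.19227251e-02  1.76843323e+02] 9.675 0.034127506389216564
```

View pics/both3.png

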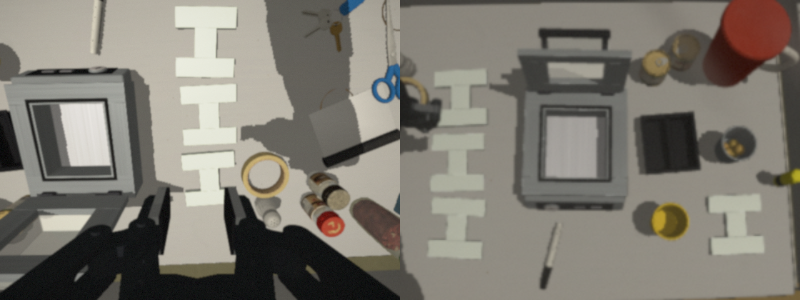

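Both views are clear: lid upright, well open. Plates C, B and A run top to bottom in the wrist view at (205,40), (208,113), (205,175) of the left panel, and the tape is at (265,175).

Run:
```python
from h import *
def hole(W,c,ctr,z0=.078):
    x,y=ctr
    m=((W[...,2]<z0-.004)&(abs(W[...,0]-x)<.09)&(abs(W[...,1]-y)<.085)).astype(np.uint8)
    m=cv2.morphologyEx(m,cv2.MORPH_OPEN,np.ones((3,3)))
    n,l,s,cc=cv2.connectedComponentsWithStats(m); 
    i=1+np.argmax(s[1:,4]); k=max(cv2.findContours((l==i).astype(np.uint8),0,1)[0],key=cv2.contourArea)[:,0,:]
    P=onz(k,c,z0)[:,:2]; r=cv2.minAreaRect((P*1000).astype(np.float32)); print('hole',s[i,4],r); return P
for n,cam in(('w3','wrist'),('t3','top')):
    z=np.load(n+'.npz');W=z['W'];c=optics.calibration(cam);im=z['im']
    P=hole(W,c,(.5482,-.0211))
    dk=(abs(W[...,0]-.548)<.09)&(abs(W[...,1]+.021)<.09)&(W[...,2]>.07)&(W[...,2]<.088); print('deck z',np.nanmedian(W[...,2][dk]))
    # plates by colour
    r=im.astype(int); mx=r.max(2)
    m=((mx>np.percentile(mx[(W[...,2]>-.01)&(W[...,2]<.01)],50)*1.12)&(r[...,1]-r[...,0]>=1)&(W[...,2]<.03)&(W[...,2]>0)&(abs(W[...,1]-.22)<.09)&(W[...,0]>.3)&(W[...,0]<.75)).astype(np.uint8)
    m=cv2.morphologyEx(m,cv2.MORPH_OPEN,np.ones((2,2)))
    N,l,s,cc=cv2.connectedComponentsWithStats(m)
    for i in range(1,N):
        if s[i,4]>150:
            zz=np.nanmedian(W[...,2][l==i]); k=max(cv2.findContours((l==i).astype(np.uint8),0,1)[0],key=cv2.contourArea)[:,0,:]
            rr=cv2.minAreaRect((onz(k,c,zz)[:,:2]*1000).astype(np.float32)); print(n,s[i,4],'z',round(zz,4),np.round(rr[0],1),np.round(rr[1],1),round(rr[2],2))
```

```text
hole 9178 ((547.2488403320312, -20.585063934326172), (118.236083984375, 128.7211151123047), 87.72358703613281)
deck z 0.07639358493107846
w3 5722 z 0.0085 [394.9 222.2] [108.7 119.4] 86.37
w3 4378 z 0.0032 [529.2 223.7] [108.7 118.3] 89.54
w3 3254 z 0.0131 [664.7 218.4] [118.1 108.8] 1.58
hole 2308 ((548.0712890625, -21.37848663330078), (119.70623779296875, 128.4913330078125), 88.61253356933594)
deck z 0.0784193831099996
t3 950 z 0.0153 [659.1 214.3] [116.6 107.4] 1.29
t3 1095 z 0.0051 [524.  219.5] [116.6 107.5] 0.83
t3 1152 z 0.0099 [389.4 216. ] [107.3 116.9] 87.59
```

Run:
```python
from pl import *
A=[180,0,181.5]; S=[180,0,178.2]
plan([(.663,.2165,.16,A),(.663,.2165,.02,A),(.663,.2165,.003,A)])
print('place'); plan([(.663,.2165,.2,S),(.5477,-.021,.2,S),(.5477,-.021,.11,S)],(.663,.2165,.003),A)
```

```text
[0.663  0.2165 0.16  ] d [-0.274  0.052  0.396] r [ 0.    -0.    -0.103]
[0.663  0.2165 0.02  ] d [ 0.   -0.    0.28] r [0. 0. 0.]
[0.663  0.2165 0.003 ] d [ 0.    -0.     0.034] r [0. 0. 0.]
place
[0.663  0.2165 0.2   ] d [ 0.     0.    -0.394] r [-0.    -0.     0.073]
[ 0.5477 -0.021   0.2   ] d [ 0.216 -0.482 -0.   ] r [0. 0. 0.]
[ 0.5477 -0.021   0.11  ] d [ 0.   -0.    0.18] r [0. 0. 0.]
```

Emit:
jog_arm(commands=[{"dx": -0.274,"dy": 0.052,"dz": 0.396,"rx": 0,"ry": 0,"rz": -0.103},{"dx": -0.274,"dy": 0.052,"dz": 0.396,"rx": 0,"ry": 0,"rz": -0.103},{"dx": -0.274,"dy": 0.052,"dz": 0.396,"rx": 0,"ry": 0,"rz": -0.103},{"dx": -0.274,"dy": 0.052,"dz": 0.396,"rx": 0,"ry": 0,"rz": -0.103},{"dx": -0.274,"dy": 0.052,"dz": 0.396,"rx": 0,"ry": 0,"rz": -0.103}], fingers=-0.5)

```text
t: 10.3
tcp_pos: [0.662, 0.2163, 0.1548]
eef_rot: [-179.9, -0.4, -178.5]
force: [-0.6, 0.0, 0.9]
opening: 0.0639
grasp_force: 0.0
```

Emit:
jog_arm(commands=[{"dx": 0,"dy": 0,"dz": 0.08,"rx": 0,"ry": 0,"rz": 0},{"dx": 0,"dy": 0,"dz": 0.16,"rx": 0,"ry": 0,"rz": 0},{"dx": 0,"dy": 0,"dz": 0.24,"rx": 0,"ry": 0,"rz": 0},{"dx": 0,"dy": 0,"dz": 0.27,"rx": 0,"ry": 0,"rz": 0},{"dx": 0,"dy": 0,"dz": 0.27,"rx": 0,"ry": 0,"rz": 0}])

```text
t: 10.92
tcp_pos: [0.6632, 0.2171, 0.0261]
eef_rot: [180.0, -0.0, -178.4]
force: [-0.0, -0.4, 0.8]
opening: 0.0641
grasp_force: 0.0
```

Run:
```python
from h import *
s=manip.sense(); print(s['tcp_pos'],s['eef_rot'],s['t'],s['opening'])
im,d,c=snap('wrist'); im2,d2,c2=snap('side'); 
p=proj(s['tcp_pos'],c2)[0].astype(int); print(p, proj([[.663,.2165,.0075],[.663+.06,.2165,.015],[.663-.06,.2165,.015]],c))
a=im2[p[1]-40:p[1]+35,p[0]-50:p[0]+50]
cv2.imwrite('pics/g4.png',cv2.cvtColor(np.hstack([cv2.resize(im,(400,300)),cv2.resize(a,(400,300),interpolation=cv2.INTER_CUBIC)]),cv2.COLOR_RGB2BGR))
```

```text
[0.66316897 0.21706755 0.02605661] [ 1.79999890e+02 -3.27149436e-03 -1.78379503e+02] 10.925 0.06408709853330015
[318 163] [[273.6741146  262.46159772]
 [270.67926185 370.17428584]
 [277.22864425 143.86709981]]
```

View pics/g4.png

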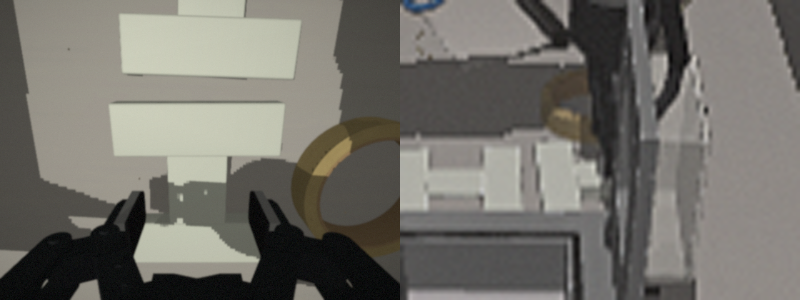

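Wrist view: plate A's waist is at (197,185) between the fingers, and its front edge at row 102 matches the prediction. Tape is clear at (350,175). Lowering and gripping.

Emit:
jog_arm(commands=[{"dx": 0,"dy": 0,"dz": 0.015,"rx": 0,"ry": 0,"rz": 0},{"dx": 0,"dy": 0,"dz": 0.03,"rx": 0,"ry": 0,"rz": 0},{"dx": 0,"dy": 0,"dz": 0.042,"rx": 0,"ry": 0,"rz": 0},{"dx": 0,"dy": 0,"dz": 0.042,"rx": 0,"ry": 0,"rz": 0},{"dx": 0,"dy": 0,"dz": 0.042,"rx": 0,"ry": 0,"rz": 0}])

```text
t: 11.65
tcp_pos: [0.6634, 0.217, 0.0043]
eef_rot: [180.0, 0.0, -178.3]
force: [-0.5, 0.1, 0.5]
opening: 0.064
grasp_force: 0.0
```

Emit:
jog_arm(commands=[{"dx": 0,"dy": 0,"dz": 0,"rx": 0,"ry": 0,"rz": 0},{"dx": 0,"dy": 0,"dz": 0,"rx": 0,"ry": 0,"rz": 0},{"dx": 0,"dy": 0,"dz": 0,"rx": 0,"ry": 0,"rz": 0},{"dx": 0,"dy": 0,"dz": 0,"rx": 0,"ry": 0,"rz": 0},{"dx": 0,"dy": 0,"dz": 0,"rx": 0,"ry": 0,"rz": 0}], fingers=1, grip_force=40)

```text
t: 12.28
tcp_pos: [0.6637, 0.2171, 0.0048]
eef_rot: [180.0, 0.0, -178.3]
force: [-0.2, 0.2, 5.7]
opening: 0.0386
grasp_force: 41.2
```

Emit:
jog_arm(commands=[{"dx": 0,"dy": 0,"dz": -0.1,"rx": 0,"ry": 0,"rz": 0.073},{"dx": 0,"dy": 0,"dz": -0.2,"rx": 0,"ry": 0,"rz": 0.073},{"dx": 0,"dy": 0,"dz": -0.3,"rx": 0,"ry": 0,"rz": 0.073},{"dx": 0,"dy": 0,"dz": -0.394,"rx": 0,"ry": 0,"rz": 0.073},{"dx": 0,"dy": 0,"dz": -0.394,"rx": 0,"ry": 0,"rz": 0.073}])

```text
t: 12.9
tcp_pos: [0.6653, 0.2175, 0.2055]
eef_rot: [179.9, 0.4, 178.4]
force: [0.0, 0.2, -1.4]
opening: 0.0387
grasp_force: 40.9
```

Run:
```python
from h import *
s=manip.sense(); print(s['tcp_pos'],s['eef_rot'],s['t'],s['opening'])
im,d,c=snap('wrist'); im2,d2,c2=snap('side'); np.savez('w5.npz',im=im,d=d,W=cloud(d,c)); np.savez('s5.npz',im=im2,d=d2,W=cloud(d2,c2))
p=proj(s['tcp_pos'],c2)[0].astype(int); print(p)
a=im2[p[1]-40:p[1]+35,p[0]-50:p[0]+50]
cv2.imwrite('pics/g5.png',cv2.cvtColor(np.hstack([cv2.resize(im,(400,300)),cv2.resize(a,(400,300),interpolation=cv2.INTER_CUBIC)]),cv2.COLOR_RGB2BGR))
```

```text
[0.66532926 0.21745415 0.20545945] [179.91098993   0.37133697 178.38368564] 12.9 0.03869142432490004
[321 118]
```

View pics/g5.png

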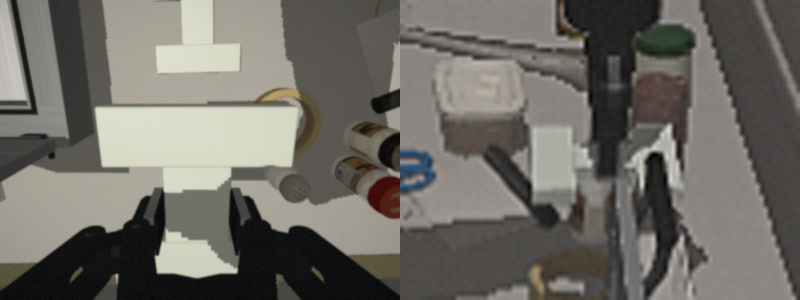

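Plate A is held level. Its front bar runs (97–298, 106–165) in the left panel. Checking its offset to the tool.

```bash
cat > held.py <<'E'
from h import *
from scipy.spatial.transform import Rotation as Ro
def held(W,im,c,s,zt):
    # white pixels whose height is near plate top; in tool-yaw frame (x fwd = world-ish)
    r=im.astype(int);p=s['tcp_pos']; yaw=np.deg2rad(s['eef_rot'][2]+180)
    D=(W-p); X=D[...,0]*np.cos(yaw)+D[...,1]*np.sin(yaw); Y=-D[...,0]*np.sin(yaw)+D[...,1]*np.cos(yaw)
    m=((r[...,1]>150)&(abs(D[...,2]-zt)<.012)&(abs(X)<.08)&(abs(Y)<.075)).astype(np.uint8)
    k=max(cv2.findContours(m,0,1)[0],key=cv2.contourArea)[:,0,:]
    P=onz(k,c,p[2]+zt)-p; x=P[:,0]*np.cos(yaw)+P[:,1]*np.sin(yaw); y=-P[:,0]*np.sin(yaw)+P[:,1]*np.cos(yaw)
    f=(x<np.percentile(x,1)+.004)&(abs(y)<.045); co=np.polyfit(y[f],x[f],1)
    g=(x<-.04); print('front edge x',np.round(co,4),'y range',np.round([y[g].min(),y[g].max()],4),'z med',np.nanmedian(D[...,2][m>0]),m.sum())
E
python3 - <<'E'
from held import *
z=np.load('w5.npz'); s=manip.sense(); held(z['W'],z['im'],optics.calibration('wrist'),s,.0105)
from pl import *
S=[180,0,178.2]
plan([(.5477,-.021,.2,S),(.5477,-.021,.11,S),(.5477,-.021,.031,S)])
E
```

```text
front edge x [ 0.0005 -0.0606] y range [-0.0534  0.054 ] z med 0.012900425023883083 30874
[ 0.5477 -0.021   0.2   ] d [ 0.217 -0.482  0.002] r [-0.    -0.     0.004]
[ 0.5477 -0.021   0.11  ] d [ 0.   -0.    0.18] r [0. 0. 0.]
[ 0.5477 -0.021   0.031 ] d [ 0.    -0.     0.158] r [0. 0. 0.]
```

Emit:
jog_arm(commands=[{"dx": 0.12,"dy": 0,"dz": 0,"rx": 0,"ry": 0,"rz": 0},{"dx": 0.217,"dy": 0,"dz": 0,"rx": 0,"ry": 0,"rz": 0},{"dx": 0.217,"dy": -0.1,"dz": 0,"rx": 0,"ry": 0,"rz": 0},{"dx": 0.217,"dy": -0.2,"dz": 0,"rx": 0,"ry": 0,"rz": 0},{"dx": 0.217,"dy": -0.3,"dz": 0,"rx": 0,"ry": 0,"rz": 0}])

```text
t: 13.62
tcp_pos: [0.5491, 0.0689, 0.1995]
eef_rot: [-180.0, -0.2, 178.4]
force: [0.3, 0.2, -1.2]
opening: 0.0386
grasp_force: 40.8
```

Emit:
jog_arm(commands=[{"dx": 0,"dy": -0.1,"dz": 0,"rx": 0,"ry": 0,"rz": 0},{"dx": 0,"dy": -0.182,"dz": 0,"rx": 0,"ry": 0,"rz": 0},{"dx": 0,"dy": -0.182,"dz": 0.1,"rx": 0,"ry": 0,"rz": 0},{"dx": 0,"dy": -0.182,"dz": 0.18,"rx": 0,"ry": 0,"rz": 0},{"dx": 0,"dy": -0.182,"dz": 0.18,"rx": 0,"ry": 0,"rz": 0}])

```text
t: 14.25
tcp_pos: [0.5444, -0.0204, 0.1075]
eef_rot: [179.9, -0.5, 178.4]
force: [0.5, -0.1, -1.1]
opening: 0.0387
grasp_force: 40.8
```

Run:
```python
from held import *
s=manip.sense(); print(s['tcp_pos'],s['eef_rot'],s['force'])
im,d,c=snap('wrist'); W=cloud(d,c); held(W,im,c,s,.0105)
from pl import *
S=[180,0,178.2]
plan([(.5477,-.021,.085,S),(.5477,-.021,.031,S)])
x=im[:, :]
cv2.imwrite('pics/g6.png',cv2.cvtColor(x,cv2.COLOR_RGB2BGR))
```

```text
[ 0.54436464 -0.02037154  0.10748991] [179.93053262  -0.48574721 178.36472256] [ 0.45986823 -0.11913112 -1.1347745 ]
front edge x [-0.0036 -0.0606] y range [-0.0536  0.0543] z med 0.008826976806854209 31301
[ 0.5477 -0.021   0.085 ] d [-0.003 -0.001  0.05 ] r [ 0.001 -0.006  0.004]
[ 0.5477 -0.021   0.031 ] d [ 0.    -0.     0.108] r [0. 0. 0.]
```

View pics/g6.png

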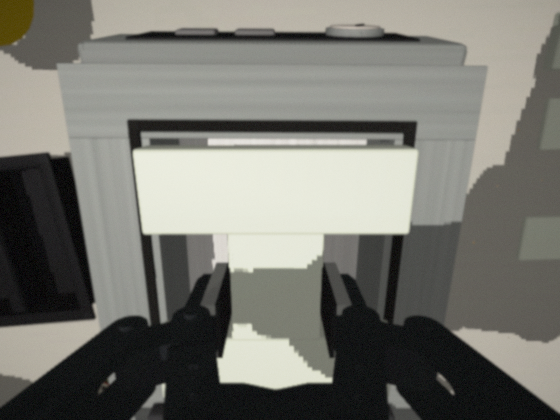

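The plate is centred over the well mouth: mouth columns 135–412, plate 135–416. Going down.

Emit:
jog_arm(commands=[{"dx": 0,"dy": 0,"dz": 0,"rx": 0,"ry": 0,"rz": 0},{"dx": 0,"dy": 0,"dz": 0,"rx": 0,"ry": 0,"rz": 0},{"dx": 0,"dy": 0,"dz": 0.02,"rx": 0,"ry": 0,"rz": 0},{"dx": 0,"dy": 0,"dz": 0.04,"rx": 0,"ry": 0,"rz": 0},{"dx": 0,"dy": 0,"dz": 0.04,"rx": 0,"ry": 0,"rz": 0}])

```text
t: 14.92
tcp_pos: [0.5472, -0.0207, 0.0902]
eef_rot: [180.0, -0.1, 178.4]
force: [-0.5, 0.1, -1.5]
opening: 0.0389
grasp_force: 40.8
```

Emit:
jog_arm(commands=[{"dx": 0,"dy": 0,"dz": 0.02,"rx": 0,"ry": 0,"rz": 0},{"dx": 0,"dy": 0,"dz": 0.04,"rx": 0,"ry": 0,"rz": 0},{"dx": 0,"dy": 0,"dz": 0.055,"rx": 0,"ry": 0,"rz": 0},{"dx": 0,"dy": 0,"dz": 0.055,"rx": 0,"ry": 0,"rz": 0},{"dx": 0,"dy": 0,"dz": 0.055,"rx": 0,"ry": 0,"rz": 0}])

```text
t: 15.55
tcp_pos: [0.5482, -0.0209, 0.0639]
eef_rot: [-180.0, 0.0, 178.4]
force: [0.6, 0.9, -1.1]
opening: 0.0387
grasp_force: 40.8
```

Emit:
jog_arm(commands=[{"dx": 0,"dy": 0,"dz": 0.02,"rx": 0,"ry": 0,"rz": 0},{"dx": 0,"dy": 0,"dz": 0.04,"rx": 0,"ry": 0,"rz": 0},{"dx": 0,"dy": 0,"dz": 0.055,"rx": 0,"ry": 0,"rz": 0},{"dx": 0,"dy": 0,"dz": 0.065,"rx": 0,"ry": 0,"rz": 0},{"dx": 0,"dy": 0,"dz": 0.065,"rx": 0,"ry": 0,"rz": 0}])

```text
t: 16.18
tcp_pos: [0.5478, -0.0208, 0.0309]
eef_rot: [180.0, -0.0, 178.4]
force: [-0.1, -0.3, -1.1]
opening: 0.0387
grasp_force: 40.8
```

Emit:
jog_arm(commands=[{"dx": 0,"dy": 0,"dz": 0,"rx": 0,"ry": 0,"rz": 0},{"dx": 0,"dy": 0,"dz": 0,"rx": 0,"ry": 0,"rz": 0},{"dx": 0,"dy": 0,"dz": 0,"rx": 0,"ry": 0,"rz": 0},{"dx": 0,"dy": 0,"dz": 0,"rx": 0,"ry": 0,"rz": 0},{"dx": 0,"dy": 0,"dz": 0,"rx": 0,"ry": 0,"rz": 0}], fingers=-0.3)

```text
t: 16.8
tcp_pos: [0.5481, -0.0209, 0.0314]
eef_rot: [-180.0, 0.0, 178.4]
force: [-0.5, -0.2, -0.6]
opening: 0.0554
grasp_force: 0.0
```

Run:
```python
from pl import *
s=manip.sense(); print(s['tcp_pos'],s['opening'],s['force'],s['eef_rot'])
B=[180,0,180]
plan([(.5482,-.021,.22),(.5265,.2215,.22,B),(.5265,.2215,.03,B)],None,[180,0,178.4])
```

```text
[ 0.54814042 -0.02086482  0.03137664] 0.05541233924535256 [-0.46386856 -0.17394559 -0.55797993] [-1.79999940e+02  8.67418889e-03  1.78380070e+02]
[ 0.5482 -0.021   0.22  ] d [-0.    -0.    -0.377] r [0. 0. 0.]
[0.5265 0.2215 0.22  ] d [0.057 0.484 0.   ] r [ 0.     0.    -0.036]
[0.5265 0.2215 0.03  ] d [ 0.   -0.    0.38] r [0. 0. 0.]
```

Emit:
jog_arm(commands=[{"dx": 0,"dy": 0,"dz": -0.08,"rx": 0,"ry": 0,"rz": 0},{"dx": 0,"dy": 0,"dz": -0.18,"rx": 0,"ry": 0,"rz": 0},{"dx": 0,"dy": 0,"dz": -0.28,"rx": 0,"ry": 0,"rz": 0},{"dx": 0,"dy": 0,"dz": -0.377,"rx": 0,"ry": 0,"rz": 0},{"dx": 0,"dy": 0,"dz": -0.377,"rx": 0,"ry": 0,"rz": 0}])

```text
t: 17.42
tcp_pos: [0.5503, -0.0212, 0.2236]
eef_rot: [-179.9, 0.4, 178.4]
force: [-0.0, 0.1, -0.8]
opening: 0.0554
grasp_force: 0.0
```

Emit:
jog_arm(commands=[{"dx": 0.057,"dy": 0.12,"dz": 0,"rx": 0,"ry": 0,"rz": -0.036},{"dx": 0.057,"dy": 0.24,"dz": 0,"rx": 0,"ry": 0,"rz": -0.036},{"dx": 0.057,"dy": 0.36,"dz": 0,"rx": 0,"ry": 0,"rz": -0.036},{"dx": 0.057,"dy": 0.484,"dz": 0,"rx": 0,"ry": 0,"rz": -0.036},{"dx": 0.057,"dy": 0.484,"dz": 0,"rx": 0,"ry": 0,"rz": -0.036}], fingers=-0.5)

```text
t: 18.05
tcp_pos: [0.5254, 0.2257, 0.2185]
eef_rot: [180.0, -0.1, -179.7]
force: [0.8, 0.6, 0.1]
opening: 0.0639
grasp_force: 0.0
```

Emit:
jog_arm(commands=[{"dx": 0,"dy": 0,"dz": 0,"rx": 0,"ry": 0,"rz": 0},{"dx": 0,"dy": 0,"dz": 0,"rx": 0,"ry": 0,"rz": 0},{"dx": 0,"dy": 0,"dz": 0,"rx": 0,"ry": 0,"rz": 0},{"dx": 0,"dy": 0,"dz": 0,"rx": 0,"ry": 0,"rz": 0},{"dx": 0,"dy": 0,"dz": 0,"rx": 0,"ry": 0,"rz": 0}])

```text
t: 18.68
tcp_pos: [0.5266, 0.2215, 0.2199]
eef_rot: [180.0, 0.0, 180.0]
force: [-0.5, -0.7, -0.1]
opening: 0.0639
grasp_force: 0.0
```

Run:
```python
from h import *
s=manip.sense(); print(s['tcp_pos'],s['eef_rot'],s['opening'])
im,d,c=snap('wrist','w7.png'); W=cloud(d,c); r=im.astype(int)
print(proj([[.5265-.06,.2215,.005],[.5265,.2215,.005],[.5265-.06,.2215-.055,.005],[.5265-.06,.2215+.055,.005]],c).round(0))
m=((r[...,1]>150)&(r[...,1]>=r[...,0])&(abs(W[...,2])<.03)&(abs(W[...,0]-.5)<.06)&(abs(W[...,1]-.22)<.1)).astype(np.uint8)
N,l,st,cc=cv2.connectedComponentsWithStats(m)
for i in range(1,N):
    if st[i,4]>400:
        k=max(cv2.findContours((l==i).astype(np.uint8),0,1)[0],key=cv2.contourArea)[:,0,:]; P=onz(k,c,.005); q=P[P[:,0]<P[:,0].min()+.02]
        print(st[i],'x',P[:,0].min().round(4),P[:,0].max().round(4),'y',q[:,1].min().round(4),q[:,1].max().round(4),np.nanmedian(W[l==i][:,2]))
im2,d2,c2=snap('top','t7.png'); W2=cloud(d2,c2)
m=(abs(W2[...,0]-.548)<.05)&(abs(W2[...,1]+.021)<.045); print('well',np.nanpercentile(W2[m][:,2],[10,30,50,70,90]).round(4))
cv2.imwrite('pics/g7.png',cv2.cvtColor(np.hstack([cv2.resize(im,(400,300)),cv2.resize(im2[95:320,130:430],(400,300))]),cv2.COLOR_RGB2BGR))
```

```text
[0.52655417 0.22149634 0.21988021] [1.79996783e+02 7.44601790e-03 1.79964140e+02] 0.06385387144058603
[[275. 122.]
 [275. 181.]
 [220. 122.]
 [330. 122.]]
[ 215   94  114   18 1573] x 0.4401 0.4561 y 0.1627 0.2731 0.00849986099880951
[ 222  122  110   90 6061] x 0.4666 0.5594 y 0.1685 0.2778 0.0032406367392938235
well [0.0247 0.0373 0.0396 0.0409 0.0425]
```

View pics/g7.png

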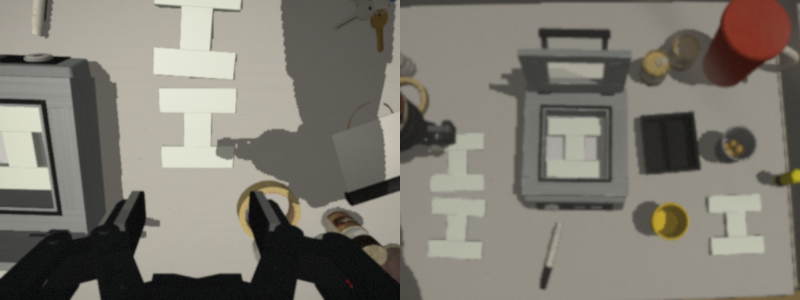

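Plate A lies in the well with its top at z≈0.040, as it must be. Plate B is undisturbed at (198,127) in the left panel.

Emit:
jog_arm(commands=[{"dx": 0,"dy": 0.003,"dz": 0.12,"rx": 0,"ry": 0,"rz": 0},{"dx": 0,"dy": 0.003,"dz": 0.24,"rx": 0,"ry": 0,"rz": 0},{"dx": 0,"dy": 0.003,"dz": 0.34,"rx": 0,"ry": 0,"rz": 0},{"dx": 0,"dy": 0.003,"dz": 0.39,"rx": 0,"ry": 0,"rz": 0},{"dx": 0,"dy": 0.003,"dz": 0.39,"rx": 0,"ry": 0,"rz": 0}], fingers=-0.2)

```text
t: 19.4
tcp_pos: [0.5248, 0.2229, 0.0231]
eef_rot: [-179.9, -0.2, -180.0]
force: [-1.2, 0.1, -0.3]
opening: 0.0512
grasp_force: 0.0
```

Emit:
jog_arm(commands=[{"dx": 0,"dy": 0,"dz": 0.01,"rx": 0,"ry": 0,"rz": 0},{"dx": 0,"dy": 0,"dz": 0.02,"rx": 0,"ry": 0,"rz": 0},{"dx": 0,"dy": 0,"dz": 0.03,"rx": 0,"ry": 0,"rz": 0},{"dx": 0,"dy": 0,"dz": 0.042,"rx": 0,"ry": 0,"rz": 0},{"dx": 0,"dy": 0,"dz": 0.042,"rx": 0,"ry": 0,"rz": 0}])

```text
t: 20.02
tcp_pos: [0.5261, 0.2233, 0.0034]
eef_rot: [-180.0, -0.0, -180.0]
force: [0.1, -0.5, 0.5]
opening: 0.0512
grasp_force: 0.0
```

Emit:
jog_arm(commands=[{"dx": 0,"dy": 0,"dz": 0,"rx": 0,"ry": 0,"rz": 0},{"dx": 0,"dy": 0,"dz": 0,"rx": 0,"ry": 0,"rz": 0},{"dx": 0,"dy": 0,"dz": 0,"rx": 0,"ry": 0,"rz": 0},{"dx": 0,"dy": 0,"dz": 0,"rx": 0,"ry": 0,"rz": 0},{"dx": 0,"dy": 0,"dz": 0,"rx": 0,"ry": 0,"rz": 0}])

```text
t: 20.65
tcp_pos: [0.5264, 0.2234, 0.0038]
eef_rot: [180.0, 0.0, 180.0]
force: [-0.5, -0.2, -0.0]
opening: 0.0515
grasp_force: 0.0
```

Close, lift and check the hold.

Emit:
jog_arm(commands=[{"dx": 0,"dy": 0,"dz": 0,"rx": 0,"ry": 0,"rz": 0},{"dx": 0,"dy": 0,"dz": 0,"rx": 0,"ry": 0,"rz": 0},{"dx": 0,"dy": 0,"dz": 0,"rx": 0,"ry": 0,"rz": 0},{"dx": 0,"dy": 0,"dz": 0,"rx": 0,"ry": 0,"rz": 0},{"dx": 0,"dy": 0,"dz": 0,"rx": 0,"ry": 0,"rz": 0}], fingers=1, grip_force=40)

```text
t: 21.28
tcp_pos: [0.5279, 0.2237, 0.0051]
eef_rot: [180.0, 0.2, 180.0]
force: [0.2, -0.0, 10.3]
opening: 0.0
grasp_force: 5.2
```

Emit:
jog_arm(commands=[{"dx": 0,"dy": 0,"dz": -0.1,"rx": 0,"ry": 0,"rz": 0},{"dx": 0,"dy": 0,"dz": -0.2,"rx": 0,"ry": 0,"rz": 0.036},{"dx": 0,"dy": 0,"dz": -0.3,"rx": 0,"ry": 0,"rz": 0.036},{"dx": 0,"dy": 0,"dz": -0.394,"rx": 0,"ry": 0,"rz": 0.036},{"dx": 0,"dy": 0,"dz": -0.394,"rx": 0,"ry": 0,"rz": 0.036}])

```text
t: 21.9
tcp_pos: [0.5286, 0.224, 0.2047]
eef_rot: [179.9, 0.4, 178.4]
force: [0.1, 0.3, -1.1]
opening: -0.0001
grasp_force: 0.0
```

Emit:
jog_arm(commands=[{"dx": 0,"dy": 0,"dz": 0,"rx": 0,"ry": 0,"rz": 0},{"dx": 0,"dy": 0,"dz": 0,"rx": 0,"ry": 0,"rz": 0},{"dx": 0,"dy": 0,"dz": 0,"rx": 0,"ry": 0,"rz": 0},{"dx": 0,"dy": 0,"dz": 0,"rx": 0,"ry": 0,"rz": 0},{"dx": 0,"dy": 0,"dz": 0,"rx": 0,"ry": 0,"rz": 0}])

```text
t: 22.52
tcp_pos: [0.5263, 0.2233, 0.2006]
eef_rot: [-180.0, -0.0, 178.4]
force: [-0.0, -0.6, 0.8]
opening: -0.0001
grasp_force: 0.0
```

Run:
```python
from held import *
from pl import *
s=manip.sense(); print(s['tcp_pos'],s['eef_rot'],s['opening'])
im,d,c=snap('wrist','w8.png'); W=cloud(d,c); held(W,im,c,s,.0015)
S=[180,0,178.4]
plan([(.548,-.021,.2,S),(.548,-.021,.1,S),(.548,-.021,.047,S)])
```

```text
[0.52634533 0.2233397  0.20057152] [-1.79992633e+02 -2.15510556e-02  1.78383518e+02] -7.100969198437999e-05held.py:10: RankWarning: Polyfit may be poorly conditioned
  f=(x<np.percentile(x,1)+.004)&(abs(y)<.045); co=np.polyfit(y[f],x[f],1)
Traceback (most recent call last):
  File "held.py", line 11, in held
    g=(x<-.04); print('front edge x',np.round(co,4),'y range',np.round([y[g].min(),y[g].max()],4),'z med',np.nanmedian(D[...,2][m>0]),m.sum())
                                                                        ~~~~~~~~^^
ValueError: zero-size array to reduction operation minimum which has no identity
```

Missed: the fingertips passed over the 5 mm plate. I'll recheck B and go lower.

```bash
cat > pb.py <<'E'
from h import *
s=manip.sense(); print(s['tcp_pos'],s['eef_rot'],s['opening'])
im,d,c=snap('wrist'); W=cloud(d,c); r=im.astype(int)
m=((r[...,1]>150)&(r[...,1]>=r[...,0])&(abs(W[...,2])<.03)&(abs(W[...,0]-.5)<.06)&(abs(W[...,1]-.22)<.1)).astype(np.uint8)
N,l,st,cc=cv2.connectedComponentsWithStats(m)
for i in range(1,N):
    if st[i,4]>400:
        k=max(cv2.findContours((l==i).astype(np.uint8),0,1)[0],key=cv2.contourArea)[:,0,:]; P=onz(k,c,.005); q=P[P[:,0]<P[:,0].min()+.02]
        f=(P[:,0]<P[:,0].min()+.006); print(st[i],'x',P[:,0].min().round(4),P[:,0].max().round(4),'y',q[:,1].min().round(4),q[:,1].max().round(4),np.nanmedian(W[l==i][:,2]),'slope',np.polyfit(P[f,1],P[f,0],1)[0].round(3))
E
python3 pb.py
```

```text
[0.52639233 0.22336542 0.20066086] [-1.79995213e+02 -1.05800742e-02  1.78384263e+02] -0.0002512025275288068
[ 206   92  121   19 1758] x 0.4399 0.4559 y 0.1618 0.2728 0.008477457828585656 slope -0.002
[ 216  123  116   96 6762] x 0.4669 0.5596 y 0.1683 0.278 0.003247808259946444 slope 0.006
```

Emit:
jog_arm(commands=[{"dx": 0,"dy": 0,"dz": 0.12,"rx": 0,"ry": 0,"rz": -0.036},{"dx": 0,"dy": 0,"dz": 0.24,"rx": 0,"ry": 0,"rz": -0.036},{"dx": 0,"dy": 0,"dz": 0.34,"rx": 0,"ry": 0,"rz": -0.036},{"dx": 0,"dy": 0,"dz": 0.38,"rx": 0,"ry": 0,"rz": -0.036},{"dx": 0,"dy": 0,"dz": 0.38,"rx": 0,"ry": 0,"rz": -0.036}], fingers=-0.15)

```text
t: 23.25
tcp_pos: [0.5251, 0.223, 0.0094]
eef_rot: [-180.0, -0.2, -180.0]
force: [0.6, -0.1, 0.7]
opening: 0.0487
grasp_force: 0.0
```

Emit:
jog_arm(commands=[{"dx": 0,"dy": 0,"dz": 0.006,"rx": 0,"ry": 0,"rz": 0},{"dx": 0,"dy": 0,"dz": 0.012,"rx": 0,"ry": 0,"rz": 0},{"dx": 0,"dy": 0,"dz": 0.018,"rx": 0,"ry": 0,"rz": 0},{"dx": 0,"dy": 0,"dz": 0.023,"rx": 0,"ry": 0,"rz": 0},{"dx": 0,"dy": 0,"dz": 0.023,"rx": 0,"ry": 0,"rz": 0}])

```text
t: 23.88
tcp_pos: [0.5263, 0.2234, -0.0008]
eef_rot: [-180.0, -0.0, -180.0]
force: [1.0, 1.0, 1.4]
opening: 0.049
grasp_force: 0.0
```

Emit:
jog_arm(commands=[{"dx": 0,"dy": 0,"dz": 0,"rx": 0,"ry": 0,"rz": 0},{"dx": 0,"dy": 0,"dz": 0,"rx": 0,"ry": 0,"rz": 0},{"dx": 0,"dy": 0,"dz": 0.002,"rx": 0,"ry": 0,"rz": 0},{"dx": 0,"dy": 0,"dz": 0.003,"rx": 0,"ry": 0,"rz": 0},{"dx": 0,"dy": 0,"dz": 0.003,"rx": 0,"ry": 0,"rz": 0}])

```text
t: 24.5
tcp_pos: [0.5264, 0.2234, -0.0023]
eef_rot: [-180.0, -0.0, -180.0]
force: [0.6, 0.3, 0.5]
opening: 0.0491
grasp_force: 0.0
```

Emit:
jog_arm(commands=[{"dx": 0,"dy": 0,"dz": 0.001,"rx": 0,"ry": 0,"rz": 0},{"dx": 0,"dy": 0,"dz": 0.002,"rx": 0,"ry": 0,"rz": 0},{"dx": 0,"dy": 0,"dz": 0.003,"rx": 0,"ry": 0,"rz": 0},{"dx": 0,"dy": 0,"dz": 0.003,"rx": 0,"ry": 0,"rz": 0},{"dx": 0,"dy": 0,"dz": 0.003,"rx": 0,"ry": 0,"rz": 0}])

```text
t: 25.12
tcp_pos: [0.5265, 0.2234, -0.0028]
eef_rot: [180.0, 0.0, -180.0]
force: [-3.1, -0.8, 11.4]
opening: 0.0489
grasp_force: 5.8
```

Emit:
jog_arm(commands=[{"dx": 0,"dy": 0,"dz": 0,"rx": 0,"ry": 0,"rz": 0},{"dx": 0,"dy": 0,"dz": 0,"rx": 0,"ry": 0,"rz": 0},{"dx": 0,"dy": 0,"dz": 0,"rx": 0,"ry": 0,"rz": 0},{"dx": 0,"dy": 0,"dz": 0,"rx": 0,"ry": 0,"rz": 0},{"dx": 0,"dy": 0,"dz": 0,"rx": 0,"ry": 0,"rz": 0}], fingers=0.1)

```text
t: 25.75
tcp_pos: [0.5279, 0.224, -0.0013]
eef_rot: [179.9, 0.2, -180.0]
force: [-5.3, -0.1, 24.0]
opening: 0.0387
grasp_force: 37.0
```

Emit:
jog_arm(commands=[{"dx": 0,"dy": 0,"dz": -0.03,"rx": 0,"ry": 0,"rz": 0},{"dx": 0,"dy": 0,"dz": -0.1,"rx": 0,"ry": 0,"rz": 0.036},{"dx": 0,"dy": 0,"dz": -0.2,"rx": 0,"ry": 0,"rz": 0.036},{"dx": 0,"dy": 0,"dz": -0.3,"rx": 0,"ry": 0,"rz": 0.036},{"dx": 0,"dy": 0,"dz": -0.404,"rx": 0,"ry": 0,"rz": 0.036}], fingers=1)

```text
t: 26.38
tcp_pos: [0.526, 0.2232, 0.2001]
eef_rot: [-180.0, -0.0, 178.4]
force: [0.5, -0.1, -0.1]
opening: 0.0384
grasp_force: 40.3
```

Emit:
jog_arm(commands=[{"dx": 0,"dy": 0,"dz": 0,"rx": 0,"ry": 0,"rz": 0},{"dx": 0,"dy": 0,"dz": 0,"rx": 0,"ry": 0,"rz": 0},{"dx": 0,"dy": 0,"dz": 0,"rx": 0,"ry": 0,"rz": 0},{"dx": 0,"dy": 0,"dz": 0,"rx": 0,"ry": 0,"rz": 0},{"dx": 0,"dy": 0,"dz": 0,"rx": 0,"ry": 0,"rz": 0}])

```text
t: 27.0
tcp_pos: [0.5261, 0.2233, 0.1977]
eef_rot: [-180.0, -0.1, 178.4]
force: [-0.3, 0.8, -0.0]
opening: 0.0387
grasp_force: 40.3
```

Run:
```python
from held import *
from pl import *
s=manip.sense(); print(s['tcp_pos'],s['eef_rot'],s['opening'])
S=[180,0,178.4]
plan([(.548,-.021,.2,S),(.548,-.021,.1,S),(.548,-.021,.045,S)])
im,d,c=snap('wrist','w8b.png'); W=cloud(d,c); held(W,im,c,s,.006)
```

```text
[0.52611665 0.22328585 0.19767978] [-1.79980324e+02 -6.12210558e-02  1.78384285e+02] 0.038746287715365695
[ 0.548 -0.021  0.2  ] d [-0.058 -0.487 -0.005] r [-0.    -0.001 -0.   ]
[ 0.548 -0.021  0.1  ] d [-0.  -0.   0.2] r [0. 0. 0.]
[ 0.548 -0.021  0.045] d [-0.   -0.    0.11] r [0. 0. 0.]
front edge x [ 0.0021 -0.0598] y range [-0.0538  0.0543] z med 0.004593984593481981 30199
```

Plate B held and centred. Moving over the well and down.

Emit:
jog_arm(commands=[{"dx": -0.058,"dy": -0.12,"dz": 0,"rx": 0,"ry": 0,"rz": 0},{"dx": -0.058,"dy": -0.24,"dz": 0,"rx": 0,"ry": 0,"rz": 0},{"dx": -0.058,"dy": -0.36,"dz": 0,"rx": 0,"ry": 0,"rz": 0},{"dx": -0.058,"dy": -0.487,"dz": 0,"rx": 0,"ry": 0,"rz": 0},{"dx": -0.058,"dy": -0.487,"dz": 0,"rx": 0,"ry": 0,"rz": 0}])

```text
t: 27.68
tcp_pos: [0.5484, -0.0249, 0.1982]
eef_rot: [-180.0, 0.0, 178.1]
force: [0.4, 0.4, -0.5]
opening: 0.0383
grasp_force: 40.4
```

Emit:
jog_arm(commands=[{"dx": 0,"dy": 0,"dz": 0,"rx": 0,"ry": 0,"rz": 0},{"dx": 0,"dy": 0,"dz": 0.06,"rx": 0,"ry": 0,"rz": 0},{"dx": 0,"dy": 0,"dz": 0.12,"rx": 0,"ry": 0,"rz": 0},{"dx": 0,"dy": 0,"dz": 0.18,"rx": 0,"ry": 0,"rz": 0},{"dx": 0,"dy": 0,"dz": 0.2,"rx": 0,"ry": 0,"rz": 0}])

```text
t: 28.3
tcp_pos: [0.5474, -0.0191, 0.0968]
eef_rot: [180.0, -0.2, 178.5]
force: [-0.3, -0.7, -0.8]
opening: 0.0386
grasp_force: 40.4
```

Emit:
jog_arm(commands=[{"dx": 0,"dy": 0,"dz": 0,"rx": 0,"ry": 0,"rz": 0},{"dx": 0,"dy": 0,"dz": 0.02,"rx": 0,"ry": 0,"rz": 0},{"dx": 0,"dy": 0,"dz": 0.04,"rx": 0,"ry": 0,"rz": 0},{"dx": 0,"dy": 0,"dz": 0.06,"rx": 0,"ry": 0,"rz": 0},{"dx": 0,"dy": 0,"dz": 0.07,"rx": 0,"ry": 0,"rz": 0}])

```text
t: 28.92
tcp_pos: [0.5482, -0.0209, 0.0625]
eef_rot: [180.0, -0.0, 178.4]
force: [0.0, -0.3, -0.2]
opening: 0.0382
grasp_force: 40.5
```

Emit:
jog_arm(commands=[{"dx": 0,"dy": 0,"dz": 0.01,"rx": 0,"ry": 0,"rz": 0},{"dx": 0,"dy": 0,"dz": 0.02,"rx": 0,"ry": 0,"rz": 0},{"dx": 0,"dy": 0,"dz": 0.03,"rx": 0,"ry": 0,"rz": 0},{"dx": 0,"dy": 0,"dz": 0.038,"rx": 0,"ry": 0,"rz": 0},{"dx": 0,"dy": 0,"dz": 0.038,"rx": 0,"ry": 0,"rz": 0}])

```text
t: 29.55
tcp_pos: [0.5483, -0.0208, 0.044]
eef_rot: [180.0, -0.0, 178.4]
force: [0.4, -0.2, -0.8]
opening: 0.0384
grasp_force: 40.5
```

Emit:
jog_arm(commands=[{"dx": 0,"dy": 0,"dz": 0,"rx": 0,"ry": 0,"rz": 0},{"dx": 0,"dy": 0,"dz": 0,"rx": 0,"ry": 0,"rz": 0},{"dx": 0,"dy": 0,"dz": 0,"rx": 0,"ry": 0,"rz": 0},{"dx": 0,"dy": 0,"dz": 0,"rx": 0,"ry": 0,"rz": 0},{"dx": 0,"dy": 0,"dz": 0,"rx": 0,"ry": 0,"rz": 0}], fingers=-0.3)

```text
t: 30.18
tcp_pos: [0.5486, -0.0208, 0.0443]
eef_rot: [180.0, 0.0, 178.4]
force: [0.0, -0.2, -0.2]
opening: 0.0552
grasp_force: 0.0
```

Emit:
jog_arm(commands=[{"dx": 0,"dy": 0,"dz": -0.1,"rx": 0,"ry": 0,"rz": 0},{"dx": 0,"dy": 0,"dz": -0.2,"rx": 0,"ry": 0,"rz": 0},{"dx": 0,"dy": 0,"dz": -0.3,"rx": 0,"ry": 0,"rz": 0},{"dx": 0,"dy": 0,"dz": -0.4,"rx": 0,"ry": 0,"rz": 0},{"dx": 0,"dy": 0,"dz": -0.4,"rx": 0,"ry": 0,"rz": 0}])

```text
t: 30.8
tcp_pos: [0.5507, -0.0212, 0.2482]
eef_rot: [-179.9, 0.4, 178.4]
force: [-0.4, 0.2, -0.9]
opening: 0.0556
grasp_force: 0.0
```

Emit:
jog_arm(commands=[{"dx": 0,"dy": -0.1,"dz": 0,"rx": 0,"ry": 0,"rz": 0},{"dx": 0,"dy": -0.2,"dz": 0,"rx": 0,"ry": 0,"rz": 0},{"dx": 0,"dy": -0.3,"dz": 0,"rx": 0,"ry": 0,"rz": 0},{"dx": 0,"dy": -0.386,"dz": 0,"rx": 0,"ry": 0,"rz": 0},{"dx": 0,"dy": -0.386,"dz": 0,"rx": 0,"ry": 0,"rz": 0}], fingers=0.2)

```text
t: 31.42
tcp_pos: [0.5423, -0.2164, 0.2428]
eef_rot: [180.0, -0.1, 178.2]
force: [-0.4, -0.7, 0.1]
opening: 0.0344
grasp_force: 0.0
```

Emit:
jog_arm(commands=[{"dx": 0,"dy": 0,"dz": 0,"rx": 0,"ry": 0,"rz": 0},{"dx": 0,"dy": 0,"dz": 0,"rx": 0,"ry": 0,"rz": 0},{"dx": 0,"dy": 0,"dz": 0,"rx": 0,"ry": 0,"rz": 0},{"dx": 0,"dy": 0,"dz": 0,"rx": 0,"ry": 0,"rz": 0},{"dx": 0,"dy": 0,"dz": 0,"rx": 0,"ry": 0,"rz": 0}])

```text
t: 32.05
tcp_pos: [0.5431, -0.2135, 0.2444]
eef_rot: [-180.0, 0.0, 178.4]
force: [0.2, 0.6, -0.8]
opening: 0.0345
grasp_force: 0.0
```

Run:
```python
from h import *
s=manip.sense(); print(s['tcp_pos'],s['eef_rot'],s['opening'])
im,d,c=snap('wrist','w9.png'); W=cloud(d,c); np.savez('w9.npz',im=im,d=d,W=W)
im2,d2,c2=snap('top','t9.png'); W2=cloud(d2,c2)
m=(abs(W2[...,0]-.548)<.055)&(abs(W2[...,1]+.021)<.015); print('well',np.nanpercentile(W2[m][:,2],[10,30,50,70,90]).round(4))
m=(abs(W[...,0]-.548)<.055)&(abs(W[...,1]+.021)<.05); print('well w',np.nanpercentile(W[m][:,2],[10,30,50,70,90]).round(4))
g=im.max(2)
m=((g<70)&(W[...,2]>-.01)&(W[...,2]<.045)&(abs(W[...,0]-.555)<.085)&(abs(W[...,1]+.214)<.08)).astype(np.uint8)
k=max(cv2.findContours(m,0,1)[0],key=cv2.contourArea)[:,0,:]
rz=np.nanpercentile(W[m>0][:,2],97); P=onz(k,c,.031); print(m.sum(),rz,cv2.minAreaRect((P[:,:2]*1000).astype(np.float32)))
cv2.imwrite('pics/g9.png',cv2.cvtColor(np.hstack([cv2.resize(im,(400,300)),cv2.resize(im2[95:320,130:430],(400,300))]),cv2.COLOR_RGB2BGR))
```

```text
[ 0.54314307 -0.21352357  0.24438075] [-1.79998032e+02  5.66203610e-03  1.78404591e+02] 0.034465056078412507
well [0.043  0.0443 0.0452 0.0462 0.0475]
well w [0.0239 0.0425 0.0432 0.0437 0.0443]
11363 0.03102614191681793 ((555.0223388671875, -213.50259399414062), (118.52777862548828, 110.41246032714844), 3.882272958755493)
```

View pics/g9.png

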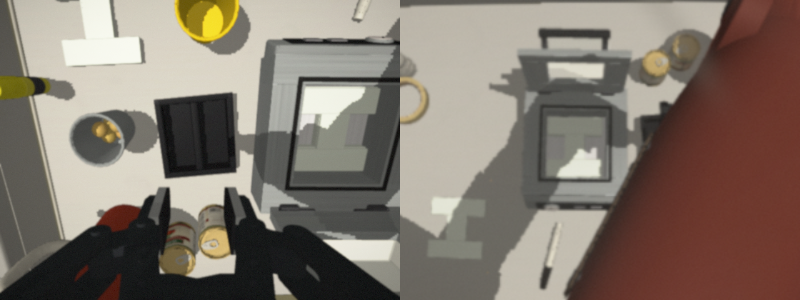

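Both plates are in the well with the stack top at z≈0.045. The tray is at (197,135) in the left panel, yaw 3.9°, and the cup with potatoes is at (98,138).

Run:
```python
from pl import *
T=[180,0,183.88];S=[180,0,178.3]
plan([(.5552,-.2135,.1,T),(.5552,-.2135,.01,T),(.5552,-.2135,.16,S),(.5478,-.021,.16,S)],None,[180,0,178.4])
```

```text
[ 0.5552 -0.2135  0.1   ] d [-0.024  0.001  0.289] r [ 0.     0.    -0.122]
[ 0.5552 -0.2135  0.01  ] d [ 0.   -0.    0.18] r [0. 0. 0.]
[ 0.5552 -0.2135  0.16  ] d [ 0.   0.  -0.3] r [-0.    -0.     0.124]
[ 0.5478 -0.021   0.16  ] d [0.026 0.384 0.   ] r [0. 0. 0.]
```

Emit:
jog_arm(commands=[{"dx": -0.024,"dy": 0,"dz": 0.1,"rx": 0,"ry": 0,"rz": -0.122},{"dx": -0.024,"dy": 0,"dz": 0.2,"rx": 0,"ry": 0,"rz": -0.122},{"dx": -0.024,"dy": 0,"dz": 0.289,"rx": 0,"ry": 0,"rz": -0.122},{"dx": -0.024,"dy": 0,"dz": 0.289,"rx": 0,"ry": 0,"rz": -0.122},{"dx": -0.024,"dy": 0,"dz": 0.289,"rx": 0,"ry": 0,"rz": -0.122}])

```text
t: 32.78
tcp_pos: [0.556, -0.2146, 0.1015]
eef_rot: [-179.9, 0.1, -176.1]
force: [0.1, 0.5, 0.7]
opening: 0.0345
grasp_force: 0.0
```

Emit:
jog_arm(commands=[{"dx": 0,"dy": 0,"dz": 0.05,"rx": 0,"ry": 0,"rz": 0},{"dx": 0,"dy": 0,"dz": 0.1,"rx": 0,"ry": 0,"rz": 0},{"dx": 0,"dy": 0,"dz": 0.14,"rx": 0,"ry": 0,"rz": 0},{"dx": 0,"dy": 0,"dz": 0.175,"rx": 0,"ry": 0,"rz": 0},{"dx": 0,"dy": 0,"dz": 0.175,"rx": 0,"ry": 0,"rz": 0}])

```text
t: 33.4
tcp_pos: [0.5551, -0.2142, 0.0124]
eef_rot: [180.0, -0.0, -176.1]
force: [0.5, 0.7, -0.7]
opening: 0.0338
grasp_force: 0.0
```

Emit:
jog_arm(commands=[{"dx": 0,"dy": 0,"dz": 0,"rx": 0,"ry": 0,"rz": 0},{"dx": 0,"dy": 0,"dz": 0,"rx": 0,"ry": 0,"rz": 0},{"dx": 0,"dy": 0,"dz": 0,"rx": 0,"ry": 0,"rz": 0},{"dx": 0,"dy": 0,"dz": 0,"rx": 0,"ry": 0,"rz": 0},{"dx": 0,"dy": 0,"dz": 0,"rx": 0,"ry": 0,"rz": 0}], fingers=1, grip_force=35)

```text
t: 34.02
tcp_pos: [0.556, -0.2146, 0.0135]
eef_rot: [-179.9, 0.1, -176.1]
force: [-0.9, -0.7, 6.2]
opening: 0.011
grasp_force: 35.2
```

Emit:
jog_arm(commands=[{"dx": 0,"dy": 0,"dz": -0.06,"rx": 0,"ry": 0,"rz": 0},{"dx": 0,"dy": 0,"dz": -0.12,"rx": 0,"ry": 0,"rz": 0.124},{"dx": 0,"dy": 0,"dz": -0.2,"rx": 0,"ry": 0,"rz": 0.124},{"dx": 0,"dy": 0,"dz": -0.28,"rx": 0,"ry": 0,"rz": 0.124},{"dx": 0,"dy": 0,"dz": -0.3,"rx": 0,"ry": 0,"rz": 0.124}])

```text
t: 34.65
tcp_pos: [0.5564, -0.2148, 0.1654]
eef_rot: [-179.9, 0.2, 178.3]
force: [-1.0, 0.4, -1.6]
opening: 0.0111
grasp_force: 34.3
```

Emit:
jog_arm(commands=[{"dx": 0,"dy": 0,"dz": 0,"rx": 0,"ry": 0,"rz": 0},{"dx": 0,"dy": 0,"dz": 0,"rx": 0,"ry": 0,"rz": 0},{"dx": 0,"dy": 0,"dz": 0,"rx": 0,"ry": 0,"rz": 0},{"dx": 0,"dy": 0,"dz": 0,"rx": 0,"ry": 0,"rz": 0},{"dx": 0,"dy": 0,"dz": 0,"rx": 0,"ry": 0,"rz": 0}])

```text
t: 35.28
tcp_pos: [0.555, -0.2141, 0.162]
eef_rot: [180.0, -0.0, 178.3]
force: [-0.0, -0.1, -0.3]
opening: 0.0113
grasp_force: 34.3
```

Run:
```python
from h import *
s=manip.sense(); print(s['tcp_pos'],s['eef_rot'],s['opening'])
im,d,c=snap('wrist','w10.png'); W=cloud(d,c); np.savez('w10.npz',im=im,d=d,W=W)
p=s['tcp_pos']; z=p[2]+.0215
yaw=np.deg2rad(s['eef_rot'][2]+180); R=np.array([[np.cos(yaw),-np.sin(yaw)],[np.sin(yaw),np.cos(yaw)]])
cor=[np.r_[p[:2]+R@np.array(q),z] for q in((-.061,-.056),(-.061,.056))]; print('pred',proj(cor,c).round(1))
g=im.max(2); m=((g<75)&(abs(W[...,2]-z+.012)<.03)).astype(np.uint8); m[200:]=0
k=max(cv2.findContours(m,0,1)[0],key=cv2.contourArea)[:,0,:]
P=(onz(k,c,z)-p)[:,:2]@R; f=P[:,0]<P[:,0].min()+.005; co=np.polyfit(P[f,1],P[f,0],1); e=P[:,0]<-.04
print('front',P[:,0].min(),co,'y',P[e,1].min(),P[e,1].max(), np.nanmedian(W[m>0][:,2])-p[2])
```

```text
[ 0.55497116 -0.21405659  0.16196539] [ 1.79984546e+02 -2.62758337e-02  1.78290932e+02] 0.011342751378812252
pred [[111.3 151.9]
 [437.4 151.8]]
front -0.06193822239161986 [-0.0039929  -0.06132722] y -0.053229162308043615 0.05367930618764432 0.01593043541251335
```

View pics/w10.png

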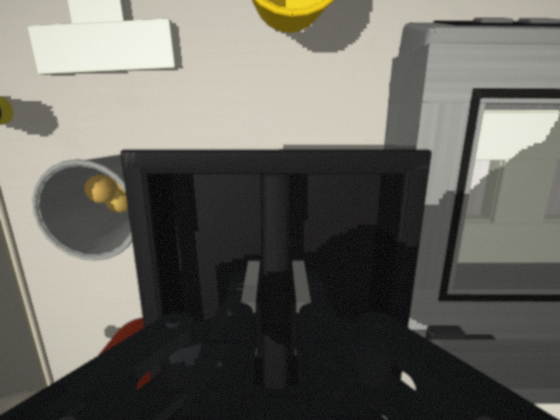

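The tray is held level and centred by its divider (rim columns 122–430, row 150). Carrying it to the well.

Emit:
jog_arm(commands=[{"dx": 0.026,"dy": 0.1,"dz": 0,"rx": 0,"ry": 0,"rz": 0},{"dx": 0.026,"dy": 0.2,"dz": 0,"rx": 0,"ry": 0,"rz": 0},{"dx": 0.026,"dy": 0.3,"dz": 0,"rx": 0,"ry": 0,"rz": 0},{"dx": 0.026,"dy": 0.386,"dz": 0,"rx": 0,"ry": 0,"rz": 0},{"dx": 0.026,"dy": 0.386,"dz": 0,"rx": 0,"ry": 0,"rz": 0}])

```text
t: 35.95
tcp_pos: [0.5477, -0.0182, 0.1624]
eef_rot: [180.0, 0.0, 178.5]
force: [-0.0, -1.3, -0.3]
opening: 0.0111
grasp_force: 34.4
```

Emit:
jog_arm(commands=[{"dx": 0,"dy": 0,"dz": 0,"rx": 0,"ry": 0,"rz": 0},{"dx": 0,"dy": 0,"dz": 0.04,"rx": 0,"ry": 0,"rz": 0},{"dx": 0,"dy": 0,"dz": 0.08,"rx": 0,"ry": 0,"rz": 0},{"dx": 0,"dy": 0,"dz": 0.114,"rx": 0,"ry": 0,"rz": 0},{"dx": 0,"dy": 0,"dz": 0.114,"rx": 0,"ry": 0,"rz": 0}])

```text
t: 36.58
tcp_pos: [0.5469, -0.022, 0.1042]
eef_rot: [180.0, -0.1, 178.2]
force: [-0.3, -0.2, -1.2]
opening: 0.0111
grasp_force: 34.4
```

Emit:
jog_arm(commands=[{"dx": 0,"dy": 0,"dz": 0,"rx": 0,"ry": 0,"rz": 0},{"dx": 0,"dy": 0,"dz": 0,"rx": 0,"ry": 0,"rz": 0},{"dx": 0,"dy": 0,"dz": 0.015,"rx": 0,"ry": 0,"rz": 0},{"dx": 0,"dy": 0,"dz": 0.03,"rx": 0,"ry": 0,"rz": 0},{"dx": 0,"dy": 0,"dz": 0.04,"rx": 0,"ry": 0,"rz": 0}])

```text
t: 37.2
tcp_pos: [0.5475, -0.0207, 0.0845]
eef_rot: [180.0, -0.0, 178.3]
force: [0.1, 0.3, -0.8]
opening: 0.0111
grasp_force: 34.4
```

Run:
```python
from h import *
s=manip.sense(); print(s['tcp_pos'],s['eef_rot'],s['force'])
im,d,c=snap('wrist','w11.png')
```

```text
[ 0.54746021 -0.02070795  0.08454949] [ 1.79996328e+02 -4.67522118e-02  1.78299006e+02] [ 0.10381373  0.27671392 -0.82196903]
```

View pics/w11.png

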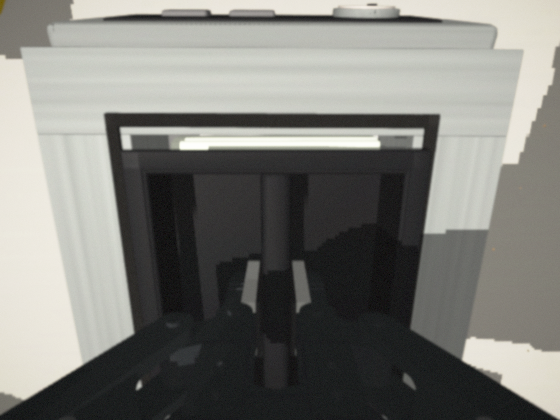

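Wrist view: the tray is centred over the mouth (mouth inner columns 120–424, tray 122–430). Lowering with a 1 mm shift right.

Emit:
jog_arm(commands=[{"dx": 0,"dy": -0.002,"dz": 0.01,"rx": 0,"ry": 0,"rz": 0},{"dx": 0,"dy": -0.002,"dz": 0.02,"rx": 0,"ry": 0,"rz": 0},{"dx": 0,"dy": -0.002,"dz": 0.03,"rx": 0,"ry": 0,"rz": 0},{"dx": 0,"dy": -0.002,"dz": 0.04,"rx": 0,"ry": 0,"rz": 0},{"dx": 0,"dy": -0.002,"dz": 0.046,"rx": 0,"ry": 0,"rz": 0}])

```text
t: 37.88
tcp_pos: [0.5477, -0.0218, 0.0619]
eef_rot: [180.0, -0.0, 178.3]
force: [-0.3, 0.3, -0.3]
opening: 0.0113
grasp_force: 34.4
```

Emit:
jog_arm(commands=[{"dx": 0,"dy": 0,"dz": 0,"rx": 0,"ry": 0,"rz": 0},{"dx": 0,"dy": 0,"dz": 0,"rx": 0,"ry": 0,"rz": 0},{"dx": 0,"dy": 0,"dz": 0.002,"rx": 0,"ry": 0,"rz": 0},{"dx": 0,"dy": 0,"dz": 0.004,"rx": 0,"ry": 0,"rz": 0},{"dx": 0,"dy": 0,"dz": 0.004,"rx": 0,"ry": 0,"rz": 0}])

```text
t: 38.5
tcp_pos: [0.5478, -0.0218, 0.0602]
eef_rot: [180.0, -0.0, 178.3]
force: [0.3, -0.6, -0.9]
opening: 0.0107
grasp_force: 34.4
```

Emit:
jog_arm(commands=[{"dx": 0,"dy": 0,"dz": 0,"rx": 0,"ry": 0,"rz": 0},{"dx": 0,"dy": 0,"dz": 0,"rx": 0,"ry": 0,"rz": 0},{"dx": 0,"dy": 0,"dz": 0,"rx": 0,"ry": 0,"rz": 0},{"dx": 0,"dy": 0,"dz": 0,"rx": 0,"ry": 0,"rz": 0},{"dx": 0,"dy": 0,"dz": 0,"rx": 0,"ry": 0,"rz": 0}], fingers=0.3)

```text
t: 39.12
tcp_pos: [0.5478, -0.0218, 0.0603]
eef_rot: [-180.0, 0.0, 178.3]
force: [-1.2, 0.3, 0.1]
opening: 0.0298
grasp_force: 0.0
```

Emit:
jog_arm(commands=[{"dx": 0,"dy": 0,"dz": -0.06,"rx": 0,"ry": 0,"rz": 0},{"dx": 0,"dy": 0,"dz": -0.14,"rx": 0,"ry": 0,"rz": 0},{"dx": 0,"dy": 0,"dz": -0.24,"rx": 0,"ry": 0,"rz": 0},{"dx": 0,"dy": 0,"dz": -0.36,"rx": 0,"ry": 0,"rz": 0},{"dx": 0,"dy": 0,"dz": -0.4,"rx": 0,"ry": 0,"rz": 0}])

```text
t: 39.75
tcp_pos: [0.5492, -0.022, 0.2642]
eef_rot: [-180.0, 0.3, 178.3]
force: [-0.1, 1.0, -1.0]
opening: 0.0301
grasp_force: 0.0
```

Emit:
jog_arm(commands=[{"dx": 0.12,"dy": -0.12,"dz": 0,"rx": 0,"ry": 0,"rz": 0},{"dx": 0.2,"dy": -0.24,"dz": 0,"rx": 0,"ry": 0,"rz": 0},{"dx": 0.2,"dy": -0.36,"dz": 0,"rx": 0,"ry": 0,"rz": 0},{"dx": 0.2,"dy": -0.4,"dz": 0,"rx": 0,"ry": 0,"rz": 0},{"dx": 0.2,"dy": -0.4,"dz": 0,"rx": 0,"ry": 0,"rz": 0}], fingers=-1)

```text
t: 40.38
tcp_pos: [0.4413, -0.2214, 0.2602]
eef_rot: [-180.0, 0.0, 178.1]
force: [0.4, 0.7, -0.7]
opening: 0.0852
grasp_force: 0.0
```

Emit:
jog_arm(commands=[{"dx": 0,"dy": 0,"dz": 0,"rx": 0,"ry": 0,"rz": 0},{"dx": 0,"dy": 0,"dz": 0,"rx": 0,"ry": 0,"rz": 0},{"dx": 0,"dy": 0,"dz": 0,"rx": 0,"ry": 0,"rz": 0},{"dx": 0,"dy": 0,"dz": 0,"rx": 0,"ry": 0,"rz": 0},{"dx": 0,"dy": 0,"dz": 0,"rx": 0,"ry": 0,"rz": 0}])

```text
t: 41.0
tcp_pos: [0.442, -0.2185, 0.2603]
eef_rot: [-180.0, 0.0, 178.3]
force: [-0.1, 0.2, 0.5]
opening: 0.0856
grasp_force: 0.0
```

Run:
```python
from h import *
s=manip.sense(); print(s['tcp_pos'],s['eef_rot'],s['q'],s['opening'])
im,d,c=snap('wrist','w12.png'); W=cloud(d,c); np.savez('w12.npz',im=im,d=d,W=W)
im2,d2,c2=snap('side','s12.png'); W2=cloud(d2,c2); im3,d3,c3=snap('top','t12.png'); W3=cloud(d3,c3)
for n,w in(('w',W),('s',W2),('t',W3)):
    m=(abs(w[...,0]-.54)<.06)&(abs(w[...,1]+.342)<.06)&(w[...,2]>.07)&(w[...,2]<.1); P=w[m]
    if len(P)>20:
        cc,rr=cv2.minEnclosingCircle((P[:,:2]*1000).astype(np.float32)); print('cup',n,len(P),np.round(cc,1),round(rr,1),np.nanpercentile(P[:,2],95))
    m=(abs(w[...,0]-.49)<.09)&(abs(w[...,1]+.43)<.08)&(w[...,2]>.08)&(w[...,2]<.12); P=w[m]; print('hl',n,len(P),np.nanmedian(P,0) if len(P) else 0)
    m=(abs(w[...,0]-.548)<.054)&(abs(w[...,1]+.021)<.05); print('tray',n,np.nanpercentile(w[m][:,2],[5,50,95]).round(4))
cv2.imwrite('pics/g12.png',cv2.cvtColor(np.hstack([cv2.resize(im,(400,300)),cv2.resize(im3[95:320,130:430],(400,300))]),cv2.COLOR_RGB2BGR))
```

```text
[ 0.4420069  -0.21847234  0.26033192] [-1.79999332e+02  3.07984044e-03  1.78319988e+02] [-3.48053351e+01  1.22983751e+01 -1.02039790e+01  6.74947017e+01
  1.12369858e-03 -3.31253228e+01] 0.08562045092539836
cup w 935 [ 541.8 -339.5] 35.3 0.08504045712570633
hl w 5574 [ 0.51100398 -0.46988425  0.09966683]
tray w [0.0454 0.0534 0.0748]
cup s 316 [ 542.3 -341.1] 35.7 0.08795890726980432
hl s 1011 [ 0.48264163 -0.48743855  0.11864924]
tray s [0.0458 0.0612 0.0758]
cup t 22 [ 566.2 -321.4] 16.6 0.09040870059065384
hl t 0 0
tray t [0.0456 0.0494 0.0776]
```

View pics/g12.png

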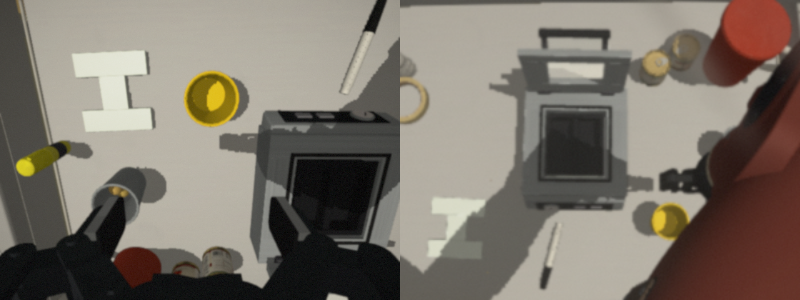

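Left panel: tray gone from the bench and lying in the well at (340,200), cup at (118,188), highlighter at (40,160) with its foot at (66,148). Computing the slanted grasp of the cup.

```bash
cat > tl.py <<'E'
from pl import *
def tool(head,down,roll=0):  # heading, degrees below horizontal
    h,a=np.deg2rad([head,down]); z=np.array([np.cos(a)*np.cos(h),np.cos(a)*np.sin(h),-np.sin(a)]); y=np.array([-np.sin(h),np.cos(h),0]); x=np.cross(y,z)
    return (Ro.from_rotvec(z*np.deg2rad(roll))*Ro.from_matrix(np.c_[x,y,z]))
def E(r): return list(r.as_euler('xyz',degrees=True))
E
python3 - <<'E'
from tl import *
z=np.load('w12.npz'); c=optics.calibration('wrist'); print('hl foot',onz([94,207],c,0), 'yellow', np.nanmedian(z['W'][115:165,265:330].reshape(-1,3),0))
t=tool(-20,30).as_matrix()[:,2]; g=np.array([.542,-.340,.058])
G=g+.021*t; Sg=G-.13*t; print(G,Sg)
s=manip.sense(); 
plan([(*(Sg+[0,0,.1]),E(tool(-20,60))),(*(Sg+[0,0,.05]),E(tool(-20,30))),(*Sg,E(tool(-20,30))),(*G,E(tool(-20,30)))])
E
```

```text
hl foot [[ 0.47688322 -0.43911627  0.        ]] yellow [ 0.40246356 -0.19267907  0.00796804]
[ 0.55908975 -0.34622016  0.0475    ] [ 0.45329605 -0.3077144   0.1125    ]
[ 0.4533 -0.3077  0.2125] d [-0.028 -0.177  0.096] r [ 0.106 -0.661  0.397]
[ 0.4533 -0.3077  0.1625] d [ 0.05  -0.     0.087] r [-0.    -0.667  0.   ]
[ 0.4533 -0.3077  0.1125] d [ 0.087 -0.     0.05 ] r [0. 0. 0.]
[ 0.5591 -0.3462  0.0475] d [ 0.   -0.    0.26] r [0. 0. 0.]
```

Emit:
jog_arm(commands=[{"dx": -0.028,"dy": -0.177,"dz": 0.05,"rx": 0.106,"ry": -0.661,"rz": 0.397},{"dx": -0.028,"dy": -0.177,"dz": 0.096,"rx": 0.106,"ry": -0.661,"rz": 0.397},{"dx": -0.028,"dy": -0.177,"dz": 0.096,"rx": 0.106,"ry": -0.661,"rz": 0.397},{"dx": -0.028,"dy": -0.177,"dz": 0.096,"rx": 0.106,"ry": -0.661,"rz": 0.397},{"dx": -0.028,"dy": -0.177,"dz": 0.096,"rx": 0.106,"ry": -0.661,"rz": 0.397}])

```text
t: 41.78
tcp_pos: [0.4524, -0.3073, 0.2121]
eef_rot: [180.0, 30.0, 160.0]
force: [-0.4, -0.8, 0.4]
opening: 0.0855
grasp_force: 0.0
```

Emit:
jog_arm(commands=[{"dx": 0.05,"dy": 0,"dz": 0.087,"rx": 0,"ry": -0.667,"rz": 0},{"dx": 0.05,"dy": 0,"dz": 0.087,"rx": 0,"ry": -0.667,"rz": 0},{"dx": 0.05,"dy": 0,"dz": 0.087,"rx": 0,"ry": -0.667,"rz": 0},{"dx": 0.05,"dy": 0,"dz": 0.087,"rx": 0,"ry": -0.667,"rz": 0},{"dx": 0.05,"dy": 0,"dz": 0.087,"rx": 0,"ry": -0.667,"rz": 0}])

```text
t: 42.4
tcp_pos: [0.4584, -0.3167, 0.167]
eef_rot: [179.6, 59.5, 160.0]
force: [0.6, -0.5, 0.8]
opening: 0.0856
grasp_force: 0.0
```

Emit:
jog_arm(commands=[{"dx": 0.03,"dy": 0,"dz": 0.02,"rx": 0,"ry": 0,"rz": 0},{"dx": 0.06,"dy": 0,"dz": 0.04,"rx": 0,"ry": 0,"rz": 0},{"dx": 0.087,"dy": 0,"dz": 0.05,"rx": 0,"ry": 0,"rz": 0},{"dx": 0.087,"dy": 0,"dz": 0.05,"rx": 0,"ry": 0,"rz": 0},{"dx": 0.087,"dy": 0,"dz": 0.05,"rx": 0,"ry": 0,"rz": 0}])

```text
t: 43.02
tcp_pos: [0.465, -0.3274, 0.1216]
eef_rot: [179.1, 58.7, 160.1]
force: [0.0, 0.1, 0.8]
opening: 0.0853
grasp_force: 0.0
```

Run:
```python
from tl import *
s=manip.sense(); print(s['tcp_pos'],s['eef_rot'],s['q'],s['force'])
t=tool(-20,30).as_matrix()[:,2]; g=np.array([.542,-.340,.058]); plan([(*(g+.021*t),E(tool(-20,30)))])
im,d,c=snap('side'); im2,_,_=snap('wrist')
cv2.imwrite('pics/g13.png',cv2.cvtColor(np.hstack([cv2.resize(im[200:350,130:330],(400,300)),cv2.resize(im2,(400,300))]),cv2.COLOR_RGB2BGR))
```

```text
[ 0.46498746 -0.32741012  0.12163199] [179.072262    58.67819568 160.06995019] [-63.009916    25.6751198  -74.32888925 -59.70006853  36.52865126
 -26.22276121] [0.00098338 0.06019316 0.77465472]
[ 0.5591 -0.3462  0.0475] d [0.028 0.025 0.24 ] r [ 0.022 -0.029  0.001]
```

View pics/g13.png

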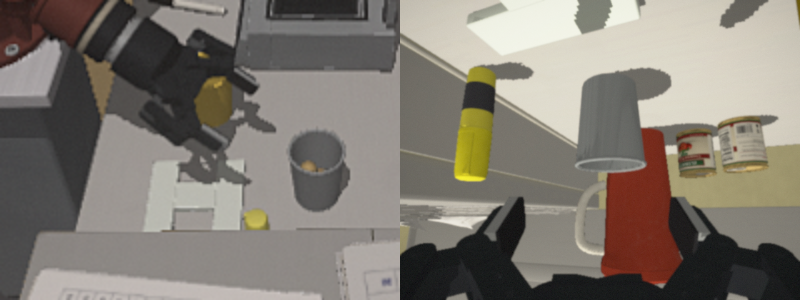

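The side panel shows the gripper slanted, with the grey cup ahead at (317,165) and the yellow cup beside it at (213,100). The wrist panel shows the cup at (612,120) between the fingers, highlighter at (475,125).

Emit:
jog_arm(commands=[{"dx": 0,"dy": 0,"dz": 0.03,"rx": 0,"ry": 0,"rz": 0},{"dx": 0,"dy": 0,"dz": 0.06,"rx": 0,"ry": 0,"rz": 0},{"dx": 0,"dy": 0,"dz": 0.08,"rx": 0,"ry": 0,"rz": 0},{"dx": 0,"dy": 0,"dz": 0.08,"rx": 0,"ry": 0,"rz": 0},{"dx": 0,"dy": 0,"dz": 0.08,"rx": 0,"ry": 0,"rz": 0}])

```text
t: 43.75
tcp_pos: [0.4967, -0.3376, 0.1006]
eef_rot: [179.0, 58.6, 160.0]
force: [-0.8, 0.6, -0.7]
opening: 0.0856
grasp_force: 0.0
```

Run:
```python
from tl import *
s=manip.sense(); print(s['tcp_pos'],s['eef_rot'],s['q'],s['force'])
t=tool(-20,30).as_matrix()[:,2]; g=np.array([.542,-.340,.058]); plan([(*(g+.021*t),E(tool(-20,30)))])
```

```text
[ 0.49672648 -0.33762618  0.1005996 ] [178.99072796  58.64748032 159.99590936] [-58.91977616  31.43904176 -71.1652112  -64.07363683  33.37202932
 -23.0399067 ] [-0.75790902  0.6453506  -0.72725323]
[ 0.5591 -0.3462  0.0475] d [0.027 0.024 0.161] r [ 0.022 -0.03  -0.   ]
```

Emit:
jog_arm(commands=[{"dx": 0.014,"dy": 0.024,"dz": -0.02,"rx": 0.022,"ry": -0.03,"rz": 0},{"dx": 0.027,"dy": 0.024,"dz": -0.02,"rx": 0.022,"ry": -0.03,"rz": 0},{"dx": 0.027,"dy": 0.024,"dz": 0,"rx": 0.022,"ry": -0.03,"rz": 0},{"dx": 0.027,"dy": 0.024,"dz": 0.02,"rx": 0.022,"ry": -0.03,"rz": 0},{"dx": 0.027,"dy": 0.024,"dz": 0.03,"rx": 0.022,"ry": -0.03,"rz": 0}])

```text
t: 44.38
tcp_pos: [0.5064, -0.3283, 0.0809]
eef_rot: [179.9, 60.0, 159.9]
force: [0.4, -0.6, 0.3]
opening: 0.0855
grasp_force: 0.0
```

Run:
```python
from tl import *
s=manip.sense(); print(s['tcp_pos'],s['eef_rot'],s['q'],s['force'])
t=tool(-20,30).as_matrix()[:,2]; g=np.array([.542,-.340,.058]); plan([(*(g+.021*t),E(tool(-20,30)))])
im2,d,c=snap('wrist'); W=cloud(d,c); hs=cv2.cvtColor(im2,cv2.COLOR_RGB2HSV)
# cup edges in tool frame at rows of its body
p=s['tcp_pos'];R=Ro.from_euler('xyz',s['eef_rot'],degrees=True).as_matrix()
m=(hs[...,1]<60)&(abs(W[...,0]-.542)<.05)&(abs(W[...,1]+.34)<.05)&(W[...,2]>.02)&(W[...,2]<.08)
T=(W[m]-p)@R; print(m.sum(),np.nanpercentile(T,[2,50,98],axis=0).round(4),np.nanpercentile(W[m],[2,50,98],axis=0).round(4))
print('tool-y of cup axis', (g-p)@R)
```

```text
[ 0.50643897 -0.32831481  0.08090608] [179.94032845  59.97009622 159.94381426] [-56.27278774  39.45236766 -73.19044691 -76.99815288  30.82167003
 -20.14003439] [ 0.44924002 -0.61227548  0.27285938]
[ 0.5591 -0.3462  0.0475] d [0.002 0.002 0.13 ] r [ 0.    -0.001 -0.001]
12344 [[-0.005  -0.0273  0.0062]
 [ 0.0187  0.0015  0.0239]
 [ 0.046   0.0298  0.0458]] [[ 0.5095 -0.3623  0.0214]
 [ 0.5148 -0.3292  0.053 ]
 [ 0.5388 -0.308   0.0791]]
tool-y of cup axis [0.00110845 0.00117312 0.04385447]
```

Cup is centred between the fingers (1 mm off). Advance and grip.

Emit:
jog_arm(commands=[{"dx": 0.002,"dy": 0.002,"dz": 0.03,"rx": 0,"ry": 0,"rz": 0},{"dx": 0.002,"dy": 0.002,"dz": 0.06,"rx": 0,"ry": 0,"rz": 0},{"dx": 0.002,"dy": 0.002,"dz": 0.09,"rx": 0,"ry": 0,"rz": 0},{"dx": 0.002,"dy": 0.002,"dz": 0.12,"rx": 0,"ry": 0,"rz": 0},{"dx": 0.002,"dy": 0.002,"dz": 0.13,"rx": 0,"ry": 0,"rz": 0}])

```text
t: 45.05
tcp_pos: [0.56, -0.3467, 0.0476]
eef_rot: [-180.0, 60.0, 160.0]
force: [0.2, -0.5, 0.5]
opening: 0.0854
grasp_force: 0.0
```

Emit:
jog_arm(commands=[{"dx": 0,"dy": 0,"dz": 0,"rx": 0,"ry": 0,"rz": 0},{"dx": 0,"dy": 0,"dz": 0,"rx": 0,"ry": 0,"rz": 0},{"dx": 0,"dy": 0,"dz": 0,"rx": 0,"ry": 0,"rz": 0},{"dx": 0,"dy": 0,"dz": 0,"rx": 0,"ry": 0,"rz": 0},{"dx": 0,"dy": 0,"dz": 0,"rx": 0,"ry": 0,"rz": 0}], fingers=1, grip_force=50)

```text
t: 45.68
tcp_pos: [0.5591, -0.3464, 0.0484]
eef_rot: [180.0, 60.0, 160.0]
force: [-2.7, 2.0, 5.3]
opening: 0.0633
grasp_force: 54.8
```

Run:
```python
from tl import *
s=manip.sense(); p=s['tcp_pos']; print(p,s['eef_rot'],s['q'],s['force'],s['opening'])
# lift, then carry: TCP offset from cup_mid in tool frame
R=Ro.from_euler('xyz',s['eef_rot'],degrees=True); off=R.inv().apply(p-np.array([.542,-.340,.0425])); print('tcp-mid in tool',off)
mid=lambda q,r:np.array(q)+r.apply(off)
r0=tool(-20,30); r1=tool(-20,20); r2=tool(0,0)
W=np.array([.5478,-.0215,0])
plan([(*mid((.542,-.34,.20),r0),E(r0)),(*mid((.52,-.20,.20),r1),E(r1)),(*mid((.56,-.0515,.20),r2),E(r2)),(*mid((.56,-.0515,.155),r2),E(r2))])
```

```text
[ 0.55907395 -0.34640608  0.04839544] [179.97964944  60.03964995 159.98524141] [-51.15491491  44.89752681 -65.60254786 -76.53433583  26.63680675
 -16.79336223] [-2.72786055  2.03263295  5.2634505 ] 0.06333989616177395
tcp-mid in tool [-0.01421437 -0.00017998  0.01285431]
[ 0.5591 -0.3464  0.2059] d [-0.273  0.    -0.157] r [ 0.     0.001 -0.   ]
[ 0.5359 -0.206   0.209 ] d [ 0.065  0.248 -0.124] r [ 0.    -0.222 -0.   ]
[ 0.5729 -0.0517  0.2142] d [ 0.002  0.315 -0.037] r [-0.44  -0.44  -0.078]
[ 0.5729 -0.0517  0.1692] d [ 0.09  0.   -0.  ] r [0. 0. 0.]<sys>:0: UserWarning: Gimbal lock detected. Setting third angle to zero since it is not possible to uniquely determine all angles.
```

```bash
cat > tr.py <<'E'
from tl import *
off=np.array([-0.0142,-.0002,.0129]); aT=np.array([-.866,0,-.5])
mid=lambda q,r:np.array(q)+r.apply(off)
E
python3 - <<'E' 2>/dev/null
from tr import *
r0=tool(-20,30); r1=tool(15,17); r2=tool(50,5)
plan([(*mid((.542,-.34,.22),r0),E(r0)),(*mid((.52,-.20,.22),r1),E(r1)),(*mid((.572,-.03,.22),r2),E(r2)),(*mid((.572,-.03,.155),r2),E(r2))])
for ro in (0,-60,-90,-110,-120,-130,-140,-150):
    r=tool(50,5,ro); a=r.apply(aT); u=np.array([0,0,-1.])-(-a[2])*a; u/=np.linalg.norm(u); print(ro,'a',a.round(2),'tilt',np.rad2deg(np.arccos(a[2])).round(0),'lip-mid',(.0425*a+.033*u).round(3))
E
```

```text
[ 0.5591 -0.3464  0.2258] d [-0.308  0.    -0.177] r [ 0.     0.001 -0.   ]
[ 0.536  -0.1959  0.2298] d [ 0.066  0.267 -0.131] r [-0.715 -0.28  -0.311]
[ 0.5812 -0.0193  0.233 ] d [-0.058  0.318  0.169] r [-0.765 -0.258 -0.149]
[ 0.5812 -0.0193  0.168 ] d [0.13  0.    0.011] r [0. 0. 0.]
0 a [-0.27 -0.32  0.91] tilt 25.0 lip-mid [-0.031 -0.037  0.025]
-60 a [-0.87  0.13  0.47] tilt 62.0 lip-mid [-0.052  0.008 -0.009]
-90 a [-0.98  0.18  0.04] tilt 88.0 lip-mid [-0.043  0.008 -0.031]
-110 a [-0.96  0.12 -0.25] tilt 105.0 lip-mid [-0.033  0.004 -0.043]
-120 a [-0.92  0.07 -0.39] tilt 113.0 lip-mid [-0.026  0.002 -0.047]
-130 a [-0.86  0.01 -0.51] tilt 121.0 lip-mid [-0.02  0.   -0.05]
-140 a [-0.78 -0.07 -0.62] tilt 128.0 lip-mid [-0.013 -0.001 -0.052]
-150 a [-0.69 -0.15 -0.7 ] tilt 135.0 lip-mid [-0.007 -0.002 -0.053]
```

Emit:
jog_arm(commands=[{"dx": -0.06,"dy": 0,"dz": -0.035,"rx": 0,"ry": 0,"rz": 0},{"dx": -0.12,"dy": 0,"dz": -0.07,"rx": 0,"ry": 0,"rz": 0},{"dx": -0.18,"dy": 0,"dz": -0.105,"rx": 0,"ry": 0,"rz": 0},{"dx": -0.25,"dy": 0,"dz": -0.145,"rx": 0,"ry": 0,"rz": 0},{"dx": -0.308,"dy": 0,"dz": -0.177,"rx": 0,"ry": 0,"rz": 0}])

```text
t: 46.3
tcp_pos: [0.5588, -0.3466, 0.2268]
eef_rot: [-180.0, 60.0, 160.0]
force: [0.5, -0.4, -1.8]
opening: 0.0636
grasp_force: 56.6
```

Emit:
jog_arm(commands=[{"dx": 0.013,"dy": 0.053,"dz": -0.026,"rx": -0.143,"ry": -0.056,"rz": -0.062},{"dx": 0.026,"dy": 0.107,"dz": -0.052,"rx": -0.286,"ry": -0.112,"rz": -0.124},{"dx": 0.04,"dy": 0.16,"dz": -0.079,"rx": -0.429,"ry": -0.168,"rz": -0.187},{"dx": 0.053,"dy": 0.214,"dz": -0.105,"rx": -0.572,"ry": -0.224,"rz": -0.249},{"dx": 0.066,"dy": 0.267,"dz": -0.131,"rx": -0.715,"ry": -0.28,"rz": -0.311}])

```text
t: 46.92
tcp_pos: [0.5355, -0.1954, 0.2294]
eef_rot: [179.9, 73.1, -165.0]
force: [-0.7, 0.0, -2.7]
opening: 0.0631
grasp_force: 56.6
```

```bash
python3 - <<'E' 2>/dev/null
from tr import *
s=manip.sense(); print(s['tcp_pos'],s['eef_rot'],s['q'],s['opening'],s['force'])
r2=tool(50,5)
plan([(*mid((.578,-.024,.22),r2),E(r2)),(*mid((.578,-.024,.145),r2),E(r2))])
E
```

```text
[ 0.53551963 -0.19539757  0.22938404] [ 179.93075077   73.06890039 -164.96471148] [-61.02323623  17.18736917 -61.96819265 -27.37328865  68.24316237
 -49.68705748] 0.06313126725382008 [-0.73197916  0.02992667 -2.66013892]
[ 0.5872 -0.0133  0.233 ] d [-0.064  0.325  0.184] r [-0.763 -0.257 -0.148]
[ 0.5872 -0.0133  0.158 ] d [0.149 0.    0.013] r [0. 0. 0.]
```

```bash
python3 - <<'E' 2>/dev/null
from tr import *
H,D=34,18
r2=tool(H,D)
for ro in (0,60,90,110,120,130,140,150,160,170):
    r=tool(H,D,ro); a=r.apply(aT); u=np.array([0,0,-1.])-(-a[2])*a; u/=np.linalg.norm(u); print(ro,'a',a.round(2),'tilt',np.rad2deg(np.arccos(a[2])).round(0),'lip-mid',(.0425*a+.033*u).round(3),'tcp-mid',r.apply(off).round(3))
m=(.548,.006,.22)
plan([(*mid(m,r2),E(r2)),(*mid((.548,.006,.15),r2),E(r2))])
E
```

```text
0 a [-0.17 -0.12  0.98] tilt 12.0 lip-mid [-0.034 -0.023  0.035] tcp-mid [0.014 0.009 0.01 ]
60 a [ 0.14 -0.81  0.57] tilt 56.0 lip-mid [ 0.009 -0.053 -0.003] tcp-mid [ 0.019 -0.002  0.003]
90 a [ 0.09 -0.98  0.15] tilt 81.0 lip-mid [ 0.004 -0.047 -0.026] tcp-mid [ 0.018 -0.005 -0.004]
110 a [-0.02 -0.99 -0.13] tilt 97.0 lip-mid [-0.001 -0.038 -0.038] tcp-mid [ 0.016 -0.005 -0.009]
120 a [-0.09 -0.96 -0.26] tilt 105.0 lip-mid [-0.003 -0.032 -0.043] tcp-mid [ 0.015 -0.005 -0.011]
130 a [-0.17 -0.91 -0.37] tilt 112.0 lip-mid [-0.005 -0.027 -0.047] tcp-mid [ 0.014 -0.004 -0.013]
140 a [-0.25 -0.84 -0.48] tilt 118.0 lip-mid [-0.006 -0.021 -0.049] tcp-mid [ 0.012 -0.002 -0.014]
150 a [-0.34 -0.75 -0.56] tilt 124.0 lip-mid [-0.007 -0.015 -0.051] tcp-mid [ 0.011 -0.001 -0.016]
160 a [-0.44 -0.65 -0.62] tilt 128.0 lip-mid [-0.007 -0.011 -0.052] tcp-mid [ 0.009  0.001 -0.017]
170 a [-0.53 -0.54 -0.66] tilt 131.0 lip-mid [-0.007 -0.007 -0.053] tcp-mid [ 0.008  0.003 -0.017]
[0.5619 0.0151 0.2295] d [-0.047  0.393  0.154] r [-0.4    0.024 -0.126]
[0.5619 0.0151 0.1595] d [ 0.133 -0.     0.043] r [0. 0. 0.]
```

Emit:
jog_arm(commands=[{"dx": -0.009,"dy": 0.079,"dz": 0.032,"rx": -0.08,"ry": 0.005,"rz": -0.025},{"dx": -0.019,"dy": 0.157,"dz": 0.064,"rx": -0.16,"ry": 0.01,"rz": -0.05},{"dx": -0.028,"dy": 0.236,"dz": 0.096,"rx": -0.24,"ry": 0.014,"rz": -0.075},{"dx": -0.038,"dy": 0.314,"dz": 0.128,"rx": -0.32,"ry": 0.019,"rz": -0.1},{"dx": -0.047,"dy": 0.393,"dz": 0.16,"rx": -0.4,"ry": 0.024,"rz": -0.126}])

```text
t: 47.55
tcp_pos: [0.5659, 0.0161, 0.2285]
eef_rot: [180.0, 71.9, -146.1]
force: [1.2, -0.6, -1.3]
opening: 0.0635
grasp_force: 56.6
```

Emit:
jog_arm(commands=[{"dx": 0,"dy": 0,"dz": 0,"rx": 0,"ry": 0,"rz": 0},{"dx": 0,"dy": 0,"dz": 0,"rx": 0,"ry": 0,"rz": 0},{"dx": 0,"dy": 0,"dz": 0,"rx": 0,"ry": 0,"rz": 0},{"dx": 0,"dy": 0,"dz": 0,"rx": 0,"ry": 0,"rz": 0},{"dx": 0,"dy": 0,"dz": 0,"rx": 0,"ry": 0,"rz": 0}])

```text
t: 48.18
tcp_pos: [0.566, 0.0146, 0.2289]
eef_rot: [-180.0, 71.9, -146.2]
force: [-0.1, 0.1, -1.9]
opening: 0.0632
grasp_force: 56.6
```

```bash
python3 - <<'E' 2>/dev/null
from tr import *
s=manip.sense(); print(s['tcp_pos'],s['eef_rot'],s['q'],s['opening'],s['force'])
r2=tool(34,18)
print(np.rad2deg((Ro.from_euler('xyz',s['eef_rot'],degrees=True).inv()*r2).magnitude()))
plan([(*mid((.551,.006,.22),r2),E(r2)),(*mid((.551,.006,.15),r2),E(r2))])
E
```

```text
[0.56596563 0.01462752 0.22894938] [-179.97244755   71.92718782 -146.16006121] [-38.93520316  15.70196381 -65.03159392 -33.00208446  65.21445643
 -44.97609601] 0.06322218206645627 [-0.06901578  0.06149391 -1.91000105]
0.20016760536632855
[0.5649 0.0151 0.2295] d [-0.001  0.002 -0.001] r [-0.004 -0.002 -0.001]
[0.5649 0.0151 0.1595] d [ 0.133 -0.     0.043] r [0. 0. 0.]
```

```bash
python3 - <<'E' 2>/dev/null
from tr import *
R=lambda ro:E(tool(34,18,ro))
plan([(.561,.006,.19,R(45)),(.561,.006,.138,R(88)),(.561,.006,.138,R(108)),(.561,.006,.138,R(128)),(.561,.006,.138,R(148)),(.561,.006,.138,R(168))])
E
```

```text
[0.561 0.006 0.19 ] d [ 0.08  -0.009  0.007] r [-0.004  0.     0.999]
[0.561 0.006 0.138] d [ 0.07  -0.07   0.032] r [-0.     0.     0.956]
[0.561 0.006 0.138] d [0. 0. 0.] r [0.    0.    0.444]
[0.561 0.006 0.138] d [0. 0. 0.] r [ 0.    -0.     0.444]
[0.561 0.006 0.138] d [0. 0. 0.] r [-0.     0.     0.444]
[0.561 0.006 0.138] d [0. 0. 0.] r [ 0.    -0.     0.444]
```

Emit:
jog_arm(commands=[{"dx": 0.016,"dy": -0.002,"dz": 0.001,"rx": 0,"ry": 0,"rz": 0.2},{"dx": 0.032,"dy": -0.004,"dz": 0.003,"rx": 0,"ry": 0,"rz": 0.4},{"dx": 0.048,"dy": -0.005,"dz": 0.004,"rx": 0,"ry": 0,"rz": 0.6},{"dx": 0.064,"dy": -0.007,"dz": 0.006,"rx": 0,"ry": 0,"rz": 0.8},{"dx": 0.08,"dy": -0.009,"dz": 0.007,"rx": 0,"ry": 0,"rz": 1.0}])

```text
t: 48.8
tcp_pos: [0.561, 0.006, 0.1896]
eef_rot: [114.7, 42.0, 140.9]
force: [0.1, 0.2, -1.8]
opening: 0.0633
grasp_force: 56.7
```

Emit:
jog_arm(commands=[{"dx": 0.014,"dy": -0.014,"dz": 0.006,"rx": 0,"ry": 0,"rz": 0.19},{"dx": 0.028,"dy": -0.028,"dz": 0.013,"rx": 0,"ry": 0,"rz": 0.38},{"dx": 0.042,"dy": -0.042,"dz": 0.019,"rx": 0,"ry": 0,"rz": 0.57},{"dx": 0.056,"dy": -0.056,"dz": 0.026,"rx": 0,"ry": 0,"rz": 0.76},{"dx": 0.07,"dy": -0.07,"dz": 0.032,"rx": 0,"ry": 0,"rz": 0.956}])

```text
t: 49.42
tcp_pos: [0.561, 0.0059, 0.1375]
eef_rot: [108.1, 1.6, 124.4]
force: [-0.1, -0.3, -1.4]
opening: 0.0636
grasp_force: 56.7
```

```bash
python3 - <<'E' 2>/dev/null
from tr import *
s=manip.sense(); print(s['tcp_pos'],s['eef_rot'],s['q'],s['opening'],s['force'])
r=Ro.from_euler('xyz',s['eef_rot'],degrees=True); print(r.apply(aT)); plan([(.561,.006,.138,E(tool(34,18,90)))])
im,d,c=snap('side'); im2,_,_=snap('top')
cv2.imwrite('pics/g14.png',cv2.cvtColor(np.hstack([cv2.resize(im[100:250,200:400],(400,300)),cv2.resize(im2[115:265,180:380],(400,300))]),cv2.COLOR_RGB2BGR))
E
```

```text
[0.56100108 0.00590584 0.13751855] [108.07366498   1.64653265 124.3719324 ] [-40.61027464  34.15693243 -68.03494338 -51.61559409  66.33089832
  40.1795401 ] 0.06364922222159097 [-0.08094747 -0.27388959 -1.4201    ]
[ 0.09386108 -0.97916704  0.17993888]
[0.561 0.006 0.138] d [ 0.     0.001 -0.   ] r [-0.002  0.003  0.037]
```

View pics/g14.png

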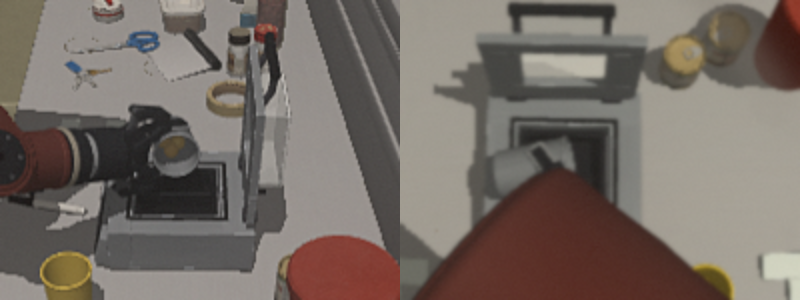

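Side view: the cup lies nearly level over the well, mouth at (178,150), potatoes still inside. Now the slow pour.

Emit:
jog_arm(commands=[{"dx": 0,"dy": 0,"dz": 0,"rx": 0,"ry": 0,"rz": 0.09},{"dx": 0,"dy": 0,"dz": 0,"rx": 0,"ry": 0,"rz": 0.18},{"dx": 0,"dy": 0,"dz": 0,"rx": 0,"ry": 0,"rz": 0.27},{"dx": 0,"dy": 0,"dz": 0,"rx": 0,"ry": 0,"rz": 0.36},{"dx": 0,"dy": 0,"dz": 0,"rx": 0,"ry": 0,"rz": 0.444}])

```text
t: 50.15
tcp_pos: [0.561, 0.0061, 0.1383]
eef_rot: [108.9, -16.9, 118.2]
force: [0.8, -0.1, -1.9]
opening: 0.0635
grasp_force: 56.7
```

Emit:
jog_arm(commands=[{"dx": 0,"dy": 0,"dz": 0,"rx": 0,"ry": 0,"rz": 0.05},{"dx": 0,"dy": 0,"dz": 0,"rx": 0,"ry": 0,"rz": 0.1},{"dx": 0,"dy": 0,"dz": 0,"rx": 0,"ry": 0,"rz": 0.15},{"dx": 0,"dy": 0,"dz": 0,"rx": 0,"ry": 0,"rz": 0.2},{"dx": 0,"dy": 0,"dz": 0,"rx": 0,"ry": 0,"rz": 0.25}])

```text
t: 50.78
tcp_pos: [0.561, 0.006, 0.1384]
eef_rot: [110.4, -27.5, 114.1]
force: [0.1, -0.7, -1.4]
opening: 0.0634
grasp_force: 56.7
```

Emit:
jog_arm(commands=[{"dx": 0,"dy": 0,"dz": 0,"rx": 0,"ry": 0,"rz": 0.05},{"dx": 0,"dy": 0,"dz": 0,"rx": 0,"ry": 0,"rz": 0.1},{"dx": 0,"dy": 0,"dz": 0,"rx": 0,"ry": 0,"rz": 0.15},{"dx": 0,"dy": 0,"dz": 0,"rx": 0,"ry": 0,"rz": 0.2},{"dx": 0,"dy": 0,"dz": 0,"rx": 0,"ry": 0,"rz": 0.25}])

```text
t: 51.4
tcp_pos: [0.561, 0.006, 0.1384]
eef_rot: [113.1, -37.9, 109.1]
force: [0.2, -0.2, -1.2]
opening: 0.0636
grasp_force: 56.7
```

Emit:
jog_arm(commands=[{"dx": 0,"dy": 0,"dz": 0,"rx": 0,"ry": 0,"rz": 0.1},{"dx": 0,"dy": 0,"dz": 0,"rx": 0,"ry": 0,"rz": 0.2},{"dx": 0,"dy": 0,"dz": 0,"rx": 0,"ry": 0,"rz": 0.3},{"dx": 0,"dy": 0,"dz": 0,"rx": 0,"ry": 0,"rz": 0.4},{"dx": 0,"dy": 0,"dz": 0,"rx": 0,"ry": 0,"rz": 0.5}])

```text
t: 52.02
tcp_pos: [0.561, 0.006, 0.1384]
eef_rot: [125.5, -57.8, 92.7]
force: [-0.2, 0.5, -0.8]
opening: 0.0633
grasp_force: 56.7
```

Emit:
jog_arm(commands=[{"dx": 0,"dy": 0,"dz": 0,"rx": 0,"ry": 0,"rz": 0.1},{"dx": 0,"dy": 0,"dz": 0,"rx": 0,"ry": 0,"rz": 0.2},{"dx": 0,"dy": 0,"dz": 0,"rx": 0,"ry": 0,"rz": 0.3},{"dx": 0,"dy": 0,"dz": 0,"rx": 0,"ry": 0,"rz": 0.3},{"dx": 0,"dy": 0,"dz": 0,"rx": 0,"ry": 0,"rz": 0.3}])

```text
t: 52.65
tcp_pos: [0.5609, 0.0062, 0.1381]
eef_rot: [144.0, -67.5, 72.1]
force: [0.1, 0.1, -1.5]
opening: 0.0634
grasp_force: 56.7
```

Emit:
jog_arm(commands=[{"dx": 0,"dy": 0,"dz": 0,"rx": 0,"ry": 0,"rz": 0},{"dx": 0,"dy": 0,"dz": 0,"rx": 0,"ry": 0,"rz": 0},{"dx": 0,"dy": 0,"dz": 0,"rx": 0,"ry": 0,"rz": 0},{"dx": 0,"dy": 0,"dz": 0,"rx": 0,"ry": 0,"rz": 0},{"dx": 0,"dy": 0,"dz": 0,"rx": 0,"ry": 0,"rz": 0}])

```text
t: 53.28
tcp_pos: [0.5608, 0.0063, 0.1378]
eef_rot: [144.4, -67.6, 71.6]
force: [-0.4, -0.3, -1.7]
opening: 0.0633
grasp_force: 56.7
```

```bash
python3 - <<'E' 2>/dev/null
from tr import *
s=manip.sense(); print(s['tcp_pos'],s['eef_rot'],s['q'],s['opening'],s['force'])
r=Ro.from_euler('xyz',s['eef_rot'],degrees=True); print(r.apply(aT))
im,d,c=snap('side'); W=cloud(d,c); hs=cv2.cvtColor(im,cv2.COLOR_RGB2HSV)
m=((hs[...,0]>10)&(hs[...,0]<28)&(hs[...,1]>90)&(hs[...,2]>50)).astype(np.uint8); m[:100]=0;m[300:]=0
N,l,st,cc=cv2.connectedComponentsWithStats(m)
for i in range(1,N):
    if st[i,4]>6: print(st[i],np.nanmedian(W[l==i],0).round(3))
cv2.imwrite('pics/g15.png',cv2.cvtColor(cv2.resize(im[130:250,220:380],(800,600),interpolation=cv2.INTER_CUBIC),cv2.COLOR_RGB2BGR))
E
```

```text
[0.56079637 0.00633282 0.13780828] [144.40142581 -67.57502445  71.62767287] [-40.58576117  34.08221789 -68.05274134 -51.53003814  66.33551306
 118.3736757 ] 0.06328342004280253 [-0.39190093 -0.29342668 -1.6803331 ]
[-0.4987941  -0.57843828 -0.64542204]
[245 135   4   2   8] [ 0.383  0.466 -0.   ]
[132 164  32  18 376] [-0.417  1.261 -0.752]
[   0  167  106  133 6752] [-0.826  0.432 -0.751]
[169 198  27  59 717] [-0.081  0.773 -0.75 ]
[285 199  19   7  86] [ 0.564 -0.056  0.069]
[273 200   7   6  31] [ 0.511 -0.046  0.064]
[220 226  26  37 786] [ 0.396 -0.213  0.056]
[339 228   6  12  25] [ 0.691 -0.184  0.069]
```

```bash
python3 - <<'E' 2>/dev/null
from tr import *
R=lambda ro:E(tool(34,18,ro))
r1=tool(15,17); r0=tool(-20,30)
plan([(.561,.006,.24,R(168)),(.561,.006,.24,R(123)),(.561,.006,.24,R(78)),(.561,.006,.24,R(33)),(.561,.006,.24,R(0)),(*mid((.52,-.20,.22),r1),E(r1)),(*mid((.542,-.34,.22),r0),E(r0)),(*mid((.542,-.34,.0445),r0),E(r0))],None,R(168))
E
```

```text
[0.561 0.006 0.24 ] d [ 0.19   0.041 -0.063] r [0. 0. 0.]
[0.561 0.006 0.24 ] d [0. 0. 0.] r [-0.  0. -1.]
[0.561 0.006 0.24 ] d [0. 0. 0.] r [ 0. -0. -1.]
[0.561 0.006 0.24 ] d [0. 0. 0.] r [ 0.  0. -1.]
[0.561 0.006 0.24 ] d [0. 0. 0.] r [-0.     0.    -0.733]
[ 0.536  -0.1959  0.2298] d [ 0.102 -0.307 -0.248] r [ 0.403 -0.022  0.127]
[ 0.5591 -0.3464  0.2258] d [ 0.017 -0.303 -0.029] r [0.715 0.28  0.311]
[ 0.5591 -0.3464  0.0503] d [ 0.304 -0.     0.175] r [0. 0. 0.]
```

Emit:
jog_arm(commands=[{"dx": 0.04,"dy": 0.008,"dz": -0.013,"rx": 0,"ry": 0,"rz": 0},{"dx": 0.08,"dy": 0.017,"dz": -0.027,"rx": 0,"ry": 0,"rz": 0},{"dx": 0.12,"dy": 0.026,"dz": -0.04,"rx": 0,"ry": 0,"rz": 0},{"dx": 0.16,"dy": 0.034,"dz": -0.053,"rx": 0,"ry": 0,"rz": 0},{"dx": 0.19,"dy": 0.041,"dz": -0.063,"rx": 0,"ry": 0,"rz": 0}])

```text
t: 53.95
tcp_pos: [0.5596, 0.0084, 0.2409]
eef_rot: [144.3, -67.6, 71.7]
force: [0.0, -0.6, -1.4]
opening: 0.0635
grasp_force: 56.7
```

Emit:
jog_arm(commands=[{"dx": 0,"dy": 0,"dz": 0,"rx": 0,"ry": 0,"rz": -0.2},{"dx": 0,"dy": 0,"dz": 0,"rx": 0,"ry": 0,"rz": -0.4},{"dx": 0,"dy": 0,"dz": 0,"rx": 0,"ry": 0,"rz": -0.6},{"dx": 0,"dy": 0,"dz": 0,"rx": 0,"ry": 0,"rz": -0.8},{"dx": 0,"dy": 0,"dz": 0,"rx": 0,"ry": 0,"rz": -1.0}])

```text
t: 54.58
tcp_pos: [0.5595, 0.0085, 0.2399]
eef_rot: [110.9, -29.5, 113.2]
force: [-1.0, 0.2, -1.0]
opening: 0.0635
grasp_force: 56.7
```

Emit:
jog_arm(commands=[{"dx": 0,"dy": 0,"dz": 0,"rx": 0,"ry": 0,"rz": -0.2},{"dx": 0,"dy": 0,"dz": 0,"rx": 0,"ry": 0,"rz": -0.4},{"dx": 0,"dy": 0,"dz": 0,"rx": 0,"ry": 0,"rz": -0.6},{"dx": 0,"dy": 0,"dz": 0,"rx": 0,"ry": 0,"rz": -0.8},{"dx": 0,"dy": 0,"dz": 0,"rx": 0,"ry": 0,"rz": -1.0}])

```text
t: 55.2
tcp_pos: [0.5595, 0.0085, 0.2399]
eef_rot: [108.6, 13.1, 128.2]
force: [0.3, 0.2, -1.7]
opening: 0.0631
grasp_force: 56.7
```

Emit:
jog_arm(commands=[{"dx": 0,"dy": 0,"dz": 0,"rx": 0,"ry": 0,"rz": -0.2},{"dx": 0,"dy": 0,"dz": 0,"rx": 0,"ry": 0,"rz": -0.4},{"dx": 0,"dy": 0,"dz": 0,"rx": 0,"ry": 0,"rz": -0.6},{"dx": 0,"dy": 0,"dz": 0,"rx": 0,"ry": 0,"rz": -0.8},{"dx": 0,"dy": 0,"dz": 0,"rx": 0,"ry": 0,"rz": -1.0}])

```text
t: 55.82
tcp_pos: [0.5595, 0.0084, 0.2399]
eef_rot: [122.2, 54.4, 151.0]
force: [-0.6, 1.2, -1.8]
opening: 0.0636
grasp_force: 56.7
```

Emit:
jog_arm(commands=[{"dx": 0,"dy": 0,"dz": 0,"rx": 0,"ry": 0,"rz": -0.2},{"dx": 0,"dy": 0,"dz": 0,"rx": 0,"ry": 0,"rz": -0.4},{"dx": 0,"dy": 0,"dz": 0,"rx": 0,"ry": 0,"rz": -0.6},{"dx": 0,"dy": 0,"dz": 0,"rx": 0,"ry": 0,"rz": -0.7},{"dx": 0,"dy": 0,"dz": 0,"rx": 0,"ry": 0,"rz": -0.7}])

```text
t: 56.45
tcp_pos: [0.5596, 0.0084, 0.2399]
eef_rot: [179.9, 71.9, -146.3]
force: [0.9, -0.8, -1.5]
opening: 0.0635
grasp_force: 56.7
```

```bash
cat > pot.py <<'E'
from h import *
def pots(cam,fn=None):
    im,d,c=snap(cam,fn); W=cloud(d,c); hs=cv2.cvtColor(im,cv2.COLOR_RGB2HSV)
    m=((hs[...,0]>8)&(hs[...,0]<28)&(hs[...,1]>90)&(hs[...,2]>45)&(W[...,0]>.25)&(W[...,0]<.75)&(W[...,1]<.15)&(W[...,1]>-.5)&(W[...,2]>-.02)).astype(np.uint8)
    N,l,st,cc=cv2.connectedComponentsWithStats(m)
    for i in range(1,N):
        if st[i,4]>6: print(cam,st[i],np.nanmedian(W[l==i],0).round(3))
E
python3 - <<'E' 2>/dev/null
from tr import *; from pot import pots
s=manip.sense(); print(s['tcp_pos'],s['eef_rot'],s['q'],s['opening'])
pots('side','s16.png'); pots('top','t16.png'); pots('wrist','w16.png')
r1=tool(15,17); r0=tool(-20,30)
plan([(*mid((.52,-.20,.22),r1),E(r1)),(*mid((.542,-.34,.22),r0),E(r0)),(*mid((.542,-.34,.0445),r0),E(r0))])
E
```

```text
[0.55955507 0.00842857 0.23989414] [ 179.85877508   71.92721903 -146.27209541] [-40.45297905  13.08740405 -63.87062231 -26.5733955   66.25234713
 -47.8311247 ] 0.06347779233268465
side [176 163   4   6   8] [ 0.29  -0.195  0.31 ]
side [189 163   8   6   8] [ 0.315 -0.168  0.286]
side [166 165  11   7  12] [ 0.267 -0.184  0.293]
side [178 169  10   3  10] [ 0.291 -0.178  0.282]
side [272 199   8   7  42] [ 0.511 -0.045  0.065]
side [285 199  19   7  92] [ 0.562 -0.053  0.068]
side [220 226  26  37 782] [ 0.396 -0.213  0.057]
side [339 228   7  12  30] [ 0.692 -0.182  0.068]
side [252 305  12  10 104] [ 0.476 -0.449  0.101]
top [312 133  21  20 254] [ 0.707 -0.183  0.069]
top [266 192   6  12  43] [ 0.559 -0.043  0.07 ]
top [277 195   3   5  13] [ 0.559 -0.066  0.077]
top [415 221  18  13  74] [ 0.475 -0.436  0.07 ]
top [421 232   5   2   7] [ 0.461 -0.437  0.083]
top [322 247  25  26 426] [ 0.404 -0.217  0.05 ]
top [352 318  19  31  69] [ 0.265 -0.182  0.419]
top [ 30 357 129  63 191] [0.29  0.091 0.789]
[ 0.536  -0.1959  0.2298] d [ 0.102 -0.313 -0.248] r [ 0.4   -0.024  0.124]
[ 0.5591 -0.3464  0.2258] d [ 0.017 -0.303 -0.029] r [0.715 0.28  0.311]
[ 0.5591 -0.3464  0.0503] d [ 0.304 -0.     0.175] r [0. 0. 0.]
```

Potatoes lie in the tray (x 0.51–0.57, y −0.045…−0.066), none on the bench. Carry the cup back.

Emit:
jog_arm(commands=[{"dx": 0.02,"dy": -0.063,"dz": -0.05,"rx": 0.08,"ry": -0.005,"rz": 0.025},{"dx": 0.041,"dy": -0.125,"dz": -0.099,"rx": 0.16,"ry": -0.01,"rz": 0.05},{"dx": 0.061,"dy": -0.188,"dz": -0.149,"rx": 0.24,"ry": -0.014,"rz": 0.074},{"dx": 0.082,"dy": -0.25,"dz": -0.198,"rx": 0.32,"ry": -0.019,"rz": 0.1},{"dx": 0.102,"dy": -0.313,"dz": -0.248,"rx": 0.4,"ry": -0.024,"rz": 0.124}])

```text
t: 57.22
tcp_pos: [0.5356, -0.1976, 0.2299]
eef_rot: [-179.9, 73.0, -165.0]
force: [-0.1, -0.1, -1.1]
opening: 0.0634
grasp_force: 56.7
```

Emit:
jog_arm(commands=[{"dx": 0.003,"dy": -0.06,"dz": -0.006,"rx": 0.143,"ry": 0.056,"rz": 0.062},{"dx": 0.007,"dy": -0.121,"dz": -0.012,"rx": 0.286,"ry": 0.112,"rz": 0.124},{"dx": 0.01,"dy": -0.182,"dz": -0.017,"rx": 0.429,"ry": 0.168,"rz": 0.187},{"dx": 0.014,"dy": -0.242,"dz": -0.023,"rx": 0.572,"ry": 0.224,"rz": 0.249},{"dx": 0.017,"dy": -0.303,"dz": -0.029,"rx": 0.715,"ry": 0.28,"rz": 0.311}])

```text
t: 57.85
tcp_pos: [0.559, -0.3473, 0.226]
eef_rot: [180.0, 60.0, 159.7]
force: [-0.3, -0.1, -1.6]
opening: 0.063
grasp_force: 56.7
```

Emit:
jog_arm(commands=[{"dx": 0,"dy": 0,"dz": 0,"rx": 0,"ry": 0,"rz": 0},{"dx": 0,"dy": 0,"dz": 0,"rx": 0,"ry": 0,"rz": 0},{"dx": 0,"dy": 0,"dz": 0,"rx": 0,"ry": 0,"rz": 0},{"dx": 0,"dy": 0,"dz": 0,"rx": 0,"ry": 0,"rz": 0},{"dx": 0,"dy": 0,"dz": 0,"rx": 0,"ry": 0,"rz": 0}])

```text
t: 58.48
tcp_pos: [0.5592, -0.3467, 0.2261]
eef_rot: [-179.9, 60.1, 160.1]
force: [-0.7, -0.3, -1.2]
opening: 0.0632
grasp_force: 56.7
```

```bash
python3 - <<'E' 2>/dev/null
from tr import *; from pot import pots
s=manip.sense(); print(s['tcp_pos'],s['eef_rot'],s['q'],s['opening'])
pots('side','s17.png'); pots('top','t17.png')
r0=tool(-20,30)
plan([(*mid((.542,-.34,.06),r0),E(r0)),(*mid((.542,-.34,.0445),r0),E(r0))])
E
```

```text
[ 0.55916802 -0.3467451   0.22607413] [-179.92120945   60.06605837  160.07969769] [-51.1691181   10.98006578 -59.700826   -36.74507848  26.63967782
 -16.83417437] 0.06323901856107705
side [150 172  33  10  36] [ 0.287 -0.276  0.337]
side [193 188   5   6   9] [ 0.353 -0.312  0.326]
side [276 199   4   4   7] [ 0.519 -0.043  0.069]
side [287 199  17   7  84] [ 0.565 -0.055  0.069]
side [220 226  26  37 739] [ 0.395 -0.217  0.056]
side [339 228   7  12  32] [ 0.692 -0.184  0.068]
side [252 305  12  10 105] [ 0.476 -0.449  0.101]
top [312 133  21  20 257] [ 0.706 -0.184  0.069]
top [264 185  16  24 257] [ 0.563 -0.051  0.069]
top [264 214   9   9  69] [ 0.508 -0.04   0.067]
top [423 231   5   3   7] [ 0.461 -0.439  0.094]
top [318 247  28  28 612] [ 0.397 -0.207  0.026]
top [416 313  19  33  54] [ 0.27  -0.291  0.433]
top [320 320  26  25  36] [ 0.28  -0.143  0.427]
top [ 88 384  51  36  64] [0.286 0.062 0.801]
[ 0.5591 -0.3464  0.0658] d [0.278 0.001 0.159] r [-0.     0.002  0.001]
[ 0.5591 -0.3464  0.0503] d [ 0.027 -0.     0.015] r [0. 0. 0.]
```

Emit:
jog_arm(commands=[{"dx": 0.06,"dy": 0,"dz": 0.034,"rx": 0,"ry": 0,"rz": 0},{"dx": 0.12,"dy": 0,"dz": 0.068,"rx": 0,"ry": 0,"rz": 0},{"dx": 0.18,"dy": 0,"dz": 0.103,"rx": 0,"ry": 0,"rz": 0},{"dx": 0.24,"dy": 0,"dz": 0.137,"rx": 0,"ry": 0,"rz": 0},{"dx": 0.278,"dy": 0.001,"dz": 0.159,"rx": 0,"ry": 0,"rz": 0}])

```text
t: 59.2
tcp_pos: [0.5589, -0.3461, 0.0643]
eef_rot: [-180.0, 60.0, 160.0]
force: [0.2, 0.2, -1.4]
opening: 0.0633
grasp_force: 56.7
```

Emit:
jog_arm(commands=[{"dx": 0,"dy": 0,"dz": 0,"rx": 0,"ry": 0,"rz": 0},{"dx": 0.01,"dy": 0,"dz": 0.006,"rx": 0,"ry": 0,"rz": 0},{"dx": 0.02,"dy": 0,"dz": 0.011,"rx": 0,"ry": 0,"rz": 0},{"dx": 0.028,"dy": 0,"dz": 0.016,"rx": 0,"ry": 0,"rz": 0},{"dx": 0.028,"dy": 0,"dz": 0.016,"rx": 0,"ry": 0,"rz": 0}])

```text
t: 59.82
tcp_pos: [0.5591, -0.3463, 0.05]
eef_rot: [-179.9, 60.1, 160.1]
force: [-0.5, -0.7, -1.3]
opening: 0.0637
grasp_force: 56.7
```

Emit:
jog_arm(commands=[{"dx": 0,"dy": 0,"dz": 0,"rx": 0,"ry": 0,"rz": 0},{"dx": 0,"dy": 0,"dz": 0,"rx": 0,"ry": 0,"rz": 0},{"dx": 0,"dy": 0,"dz": 0,"rx": 0,"ry": 0,"rz": 0},{"dx": 0,"dy": 0,"dz": 0,"rx": 0,"ry": 0,"rz": 0},{"dx": 0,"dy": 0,"dz": 0,"rx": 0,"ry": 0,"rz": 0}], fingers=-1)

```text
t: 60.45
tcp_pos: [0.5591, -0.3463, 0.0501]
eef_rot: [-179.9, 60.1, 160.1]
force: [0.0, -0.4, -0.2]
opening: 0.0856
grasp_force: 0.0
```

Emit:
jog_arm(commands=[{"dx": 0,"dy": 0,"dz": -0.02,"rx": 0,"ry": 0,"rz": 0},{"dx": 0,"dy": 0,"dz": -0.06,"rx": 0,"ry": 0,"rz": 0},{"dx": 0,"dy": 0,"dz": -0.1,"rx": 0,"ry": 0,"rz": 0},{"dx": 0,"dy": 0,"dz": -0.14,"rx": 0,"ry": 0,"rz": 0},{"dx": 0,"dy": 0,"dz": -0.18,"rx": 0,"ry": 0,"rz": 0}])

```text
t: 61.08
tcp_pos: [0.4905, -0.326, 0.0963]
eef_rot: [179.8, 59.7, 160.1]
force: [1.0, 0.0, -0.8]
opening: 0.0857
grasp_force: 0.0
```

Emit:
jog_arm(commands=[{"dx": -0.05,"dy": 0,"dz": -0.03,"rx": 0,"ry": 0,"rz": 0},{"dx": -0.1,"dy": 0,"dz": -0.06,"rx": 0,"ry": 0,"rz": 0},{"dx": -0.15,"dy": 0,"dz": -0.09,"rx": 0,"ry": 0,"rz": 0},{"dx": -0.2,"dy": 0,"dz": -0.12,"rx": 0,"ry": 0,"rz": 0},{"dx": -0.26,"dy": 0,"dz": -0.15,"rx": 0,"ry": 0,"rz": 0}])

```text
t: 61.7
tcp_pos: [0.4909, -0.3258, 0.2468]
eef_rot: [179.8, 59.7, 160.0]
force: [0.2, -0.2, -0.7]
opening: 0.0854
grasp_force: 0.0
```

```bash
python3 - <<'E' 2>/dev/null
from tl import *
s=manip.sense(); print(s['tcp_pos'],s['eef_rot'],s['q'],s['opening'],s['force'])
for n in('side','wrist','top'):
    im,d,c=snap(n,n+'18.png'); w=cloud(d,c)
    m=(abs(w[...,0]-.54)<.06)&(abs(w[...,1]+.342)<.06)&(w[...,2]>.07)&(w[...,2]<.1); P=w[m]
    if len(P)>20:
        cc,rr=cv2.minEnclosingCircle((P[:,:2]*1000).astype(np.float32)); co=np.linalg.lstsq(np.c_[P[:,:2],np.ones(len(P))],P[:,2],rcond=None)[0]; print('cup',n,len(P),np.round(cc,1),round(rr,1),np.nanpercentile(P[:,2],[50,95]),co)
p=s['tcp_pos']
r=tool(-10,60); r2=tool(0,90)
# yaw90 tool: closing along world x
ry=Ro.from_euler('xyz',[180,0,89.0],degrees=True)
plan([(.45,-.25,.36,E(tool(-10,60))),(.45,-.15,.38,[180,0,170]),(.50,-.08,.40,[180,0,130]),(.55,-.022,.40,[180,0,90]),(.6753,-.0223,.37,[180,0,90]),(.6753,-.0223,.2994,[180,0,90])])
E
```

```text
[ 0.49089461 -0.32576466  0.24677618] [179.78456559  59.67605186 160.04053572] [-58.45676812   0.6529626  -64.77574491 -28.56025724  32.70080875
 -21.93019767] 0.08535642831918304 [ 0.18083135 -0.16890581 -0.72934614]
cup side 309 [ 542.3 -340.6] 35.5 [0.0815839 0.0876813] [0.00637125 0.00740935 0.07972413]
cup wrist 3378 [ 541.9 -339.9] 35.9 [0.08120038 0.08495593] [-0.04626527  0.01655025  0.11064919]
cup top 199 [ 542.5 -340.5] 35.2 [0.08447735 0.08891147] [-0.01122916  0.01698842  0.09448169]
[ 0.45 -0.25  0.36] d [-0.127  0.116 -0.225] r [-0.156  0.663 -0.154]
[ 0.45 -0.15  0.38] d [ 0.01   0.197 -0.052] r [0.    0.667 0.   ]
[ 0.5  -0.08  0.4 ] d [-0.074  0.155 -0.04 ] r [ 0.    -0.     0.889]
[ 0.55  -0.022  0.4  ] d [0.025 0.151 0.   ] r [ 0.    -0.     0.889]
[ 0.6753 -0.0223  0.37  ] d [-0.001  0.251  0.06 ] r [0. 0. 0.]
[ 0.6753 -0.0223  0.2994] d [ 0.    -0.     0.141] r [0. 0. 0.]
```

Cup stands upright at its old place. Now back to the lid handle.

Emit:
jog_arm(commands=[{"dx": -0.127,"dy": 0.116,"dz": -0.225,"rx": -0.156,"ry": 0.663,"rz": -0.154},{"dx": -0.127,"dy": 0.116,"dz": -0.225,"rx": -0.156,"ry": 0.663,"rz": -0.154},{"dx": -0.127,"dy": 0.116,"dz": -0.225,"rx": -0.156,"ry": 0.663,"rz": -0.154},{"dx": -0.127,"dy": 0.116,"dz": -0.225,"rx": -0.156,"ry": 0.663,"rz": -0.154},{"dx": -0.127,"dy": 0.116,"dz": -0.225,"rx": -0.156,"ry": 0.663,"rz": -0.154}], fingers=0.2, grip_force=25)

```text
t: 62.48
tcp_pos: [0.4488, -0.2492, 0.3574]
eef_rot: [179.7, 29.5, 169.9]
force: [1.1, -2.5, -0.1]
opening: 0.0343
grasp_force: 0.0
```

Emit:
jog_arm(commands=[{"dx": 0.01,"dy": 0.197,"dz": -0.052,"rx": 0,"ry": 0.667,"rz": 0},{"dx": 0.01,"dy": 0.197,"dz": -0.052,"rx": 0,"ry": 0.667,"rz": 0},{"dx": 0.01,"dy": 0.197,"dz": -0.052,"rx": 0,"ry": 0.667,"rz": 0},{"dx": 0.01,"dy": 0.197,"dz": -0.052,"rx": 0,"ry": 0.667,"rz": 0},{"dx": 0.01,"dy": 0.197,"dz": -0.052,"rx": 0,"ry": 0.667,"rz": 0}])

```text
t: 63.1
tcp_pos: [0.45, -0.1503, 0.3766]
eef_rot: [179.8, -0.2, 170.0]
force: [-1.8, -0.7, -0.7]
opening: 0.0341
grasp_force: 0.0
```

Emit:
jog_arm(commands=[{"dx": -0.074,"dy": 0.155,"dz": -0.04,"rx": 0,"ry": 0,"rz": 0.889},{"dx": -0.074,"dy": 0.155,"dz": -0.04,"rx": 0,"ry": 0,"rz": 0.889},{"dx": -0.074,"dy": 0.155,"dz": -0.04,"rx": 0,"ry": 0,"rz": 0.889},{"dx": -0.074,"dy": 0.155,"dz": -0.04,"rx": 0,"ry": 0,"rz": 0.889},{"dx": -0.074,"dy": 0.155,"dz": -0.04,"rx": 0,"ry": 0,"rz": 0.889}])

```text
t: 63.72
tcp_pos: [0.4992, -0.0808, 0.399]
eef_rot: [179.9, -0.1, 130.0]
force: [0.1, -0.6, -0.4]
opening: 0.0342
grasp_force: 0.0
```

Emit:
jog_arm(commands=[{"dx": 0.025,"dy": 0.151,"dz": 0,"rx": 0,"ry": 0,"rz": 0.889},{"dx": 0.025,"dy": 0.151,"dz": 0,"rx": 0,"ry": 0,"rz": 0.889},{"dx": 0.025,"dy": 0.151,"dz": 0,"rx": 0,"ry": 0,"rz": 0.889},{"dx": 0.025,"dy": 0.151,"dz": 0,"rx": 0,"ry": 0,"rz": 0.889},{"dx": 0.025,"dy": 0.151,"dz": 0,"rx": 0,"ry": 0,"rz": 0.889}])

```text
t: 64.35
tcp_pos: [0.5495, -0.0227, 0.3989]
eef_rot: [-179.9, -0.2, 90.2]
force: [-0.1, 0.4, -0.9]
opening: 0.0342
grasp_force: 0.0
```

```bash
python3 - <<'E' 2>/dev/null
from tl import *
s=manip.sense(); print(s['tcp_pos'],s['eef_rot'],s['q'],s['opening'])
plan([(.6755,-.0223,.37,[180,0,90]),(.6755,-.0223,.2994,[180,0,90])])
im,d,c=snap('top','t19.png'); W=cloud(d,c)
m=(abs(W[...,1]+.02)<.06)&(W[...,2]>.29)&(W[...,2]<.34)&(W[...,0]>.6)&(W[...,0]<.75); print('handle',m.sum(),np.nanmedian(W[m],0) if m.any() else 0)
f=lambda p:np.array([.655,.075])+.2247*np.array([-np.cos(p),np.sin(p)])
ph=np.linspace(1.66,.075,31)
for n in range(6):
    b=f(ph[5*n])
    print(n,[tuple(np.round([(f(ph[5*n+k])-b)[0]/.5,-(f(ph[5*n+k])-b)[1]/.5],3).tolist()) for k in range(1,6)])
E
```

```text
[ 0.54947274 -0.02272361  0.39889042] [-179.93419645   -0.20980432   90.1789405 ] [-10.1013865   18.34345808  18.44639188  90.20512408   0.19469239
  79.71937889] 0.03419241897247077
[ 0.6755 -0.0223  0.37  ] d [-0.     0.252  0.057] r [-0.001 -0.005  0.004]
[ 0.6755 -0.0223  0.2994] d [ 0.    -0.     0.141] r [0. 0. 0.]
handle 0 0
0 [(-0.024, -0.001), (-0.047, -0.002), (-0.071, -0.001), (-0.095, 0.002), (-0.118, 0.005)]
1 [(-0.023, 0.005), (-0.046, 0.011), (-0.069, 0.018), (-0.091, 0.026), (-0.113, 0.036)]
2 [(-0.021, 0.011), (-0.042, 0.022), (-0.062, 0.035), (-0.081, 0.049), (-0.1, 0.064)]
3 [(-0.018, 0.016), (-0.035, 0.033), (-0.05, 0.05), (-0.065, 0.069), (-0.079, 0.088)]
4 [(-0.013, 0.02), (-0.025, 0.04), (-0.036, 0.062), (-0.045, 0.083), (-0.054, 0.105)]
5 [(-0.007, 0.023), (-0.013, 0.046), (-0.018, 0.069), (-0.022, 0.092), (-0.024, 0.116)]
```

Emit:
jog_arm(commands=[{"dx": 0,"dy": 0.1,"dz": 0,"rx": 0,"ry": 0,"rz": 0},{"dx": 0,"dy": 0.2,"dz": 0.02,"rx": 0,"ry": 0,"rz": 0},{"dx": 0,"dy": 0.252,"dz": 0.057,"rx": 0,"ry": 0,"rz": 0},{"dx": 0,"dy": 0.252,"dz": 0.057,"rx": 0,"ry": 0,"rz": 0},{"dx": 0,"dy": 0.252,"dz": 0.057,"rx": 0,"ry": 0,"rz": 0}])

```text
t: 65.03
tcp_pos: [0.6753, -0.0224, 0.3702]
eef_rot: [-179.9, -0.2, 90.1]
force: [-0.1, 0.5, 0.9]
opening: 0.0341
grasp_force: 0.0
```

Emit:
jog_arm(commands=[{"dx": 0,"dy": 0,"dz": 0.03,"rx": 0,"ry": 0,"rz": 0},{"dx": 0,"dy": 0,"dz": 0.06,"rx": 0,"ry": 0,"rz": 0},{"dx": 0,"dy": 0,"dz": 0.1,"rx": 0,"ry": 0,"rz": 0},{"dx": 0,"dy": 0,"dz": 0.14,"rx": 0,"ry": 0,"rz": 0},{"dx": 0,"dy": 0,"dz": 0.14,"rx": 0,"ry": 0,"rz": 0}])

```text
t: 65.65
tcp_pos: [0.6744, -0.022, 0.3001]
eef_rot: [-179.8, -0.2, 90.1]
force: [0.5, 1.2, 0.6]
opening: 0.0341
grasp_force: 0.0
```

Emit:
jog_arm(commands=[{"dx": 0,"dy": 0,"dz": 0,"rx": 0,"ry": 0,"rz": 0},{"dx": 0,"dy": 0,"dz": 0,"rx": 0,"ry": 0,"rz": 0},{"dx": 0,"dy": 0,"dz": 0,"rx": 0,"ry": 0,"rz": 0},{"dx": 0,"dy": 0,"dz": 0,"rx": 0,"ry": 0,"rz": 0},{"dx": 0,"dy": 0,"dz": 0,"rx": 0,"ry": 0,"rz": 0}], fingers=1)

```text
t: 66.28
tcp_pos: [0.6761, -0.0221, 0.3016]
eef_rot: [180.0, -0.2, 90.0]
force: [-1.1, 0.6, 6.4]
opening: 0.0128
grasp_force: 24.7
```

Bar gripped (12.8 mm). Reverse arc.

Emit:
jog_arm(commands=[{"dx": 0,"dy": -0.024,"dz": -0.001,"rx": 0,"ry": 0,"rz": 0},{"dx": 0,"dy": -0.047,"dz": -0.002,"rx": 0,"ry": 0,"rz": 0},{"dx": 0.001,"dy": -0.071,"dz": -0.001,"rx": 0,"ry": 0,"rz": 0},{"dx": 0.002,"dy": -0.095,"dz": 0.002,"rx": 0,"ry": 0,"rz": 0},{"dx": 0.003,"dy": -0.118,"dz": 0.005,"rx": 0,"ry": 0,"rz": 0}])

```text
t: 66.9
tcp_pos: [0.6174, -0.0202, 0.2985]
eef_rot: [180.0, -0.2, 90.0]
force: [2.8, 1.0, 4.4]
opening: 0.0125
grasp_force: 25.8
```

Emit:
jog_arm(commands=[{"dx": 0,"dy": -0.023,"dz": 0.005,"rx": 0,"ry": 0,"rz": 0},{"dx": 0.001,"dy": -0.046,"dz": 0.011,"rx": 0,"ry": 0,"rz": 0},{"dx": 0.002,"dy": -0.069,"dz": 0.018,"rx": 0,"ry": 0,"rz": 0},{"dx": 0.002,"dy": -0.091,"dz": 0.026,"rx": 0,"ry": 0,"rz": 0},{"dx": 0.003,"dy": -0.113,"dz": 0.036,"rx": 0,"ry": 0,"rz": 0}])

```text
t: 67.53
tcp_pos: [0.5609, -0.0185, 0.2806]
eef_rot: [180.0, -0.2, 90.0]
force: [2.3, 1.3, 0.6]
opening: 0.0129
grasp_force: 25.9
```

Emit:
jog_arm(commands=[{"dx": 0,"dy": -0.021,"dz": 0.011,"rx": 0,"ry": 0,"rz": 0},{"dx": 0.001,"dy": -0.042,"dz": 0.022,"rx": 0,"ry": 0,"rz": 0},{"dx": 0.002,"dy": -0.062,"dz": 0.035,"rx": 0,"ry": 0,"rz": 0},{"dx": 0.002,"dy": -0.081,"dz": 0.049,"rx": 0,"ry": 0,"rz": 0},{"dx": 0.003,"dy": -0.1,"dz": 0.064,"rx": 0,"ry": 0,"rz": 0}])

```text
t: 68.15
tcp_pos: [0.5109, -0.017, 0.2485]
eef_rot: [180.0, -0.2, 90.0]
force: [1.0, 1.7, 2.1]
opening: 0.0128
grasp_force: 26.3
```

Emit:
jog_arm(commands=[{"dx": 0,"dy": -0.018,"dz": 0.016,"rx": 0,"ry": 0,"rz": 0},{"dx": 0.001,"dy": -0.035,"dz": 0.033,"rx": 0,"ry": 0,"rz": 0},{"dx": 0.001,"dy": -0.05,"dz": 0.05,"rx": 0,"ry": 0,"rz": 0},{"dx": 0.002,"dy": -0.065,"dz": 0.069,"rx": 0,"ry": 0,"rz": 0},{"dx": 0.002,"dy": -0.079,"dz": 0.088,"rx": 0,"ry": 0,"rz": 0}])

```text
t: 68.78
tcp_pos: [0.4702, -0.0159, 0.2033]
eef_rot: [-179.9, -0.2, 90.0]
force: [1.6, 2.7, 0.1]
opening: 0.013
grasp_force: 26.7
```

Emit:
jog_arm(commands=[{"dx": 0,"dy": -0.013,"dz": 0.02,"rx": 0,"ry": 0,"rz": 0},{"dx": 0,"dy": -0.025,"dz": 0.04,"rx": 0,"ry": 0,"rz": 0},{"dx": 0.001,"dy": -0.036,"dz": 0.062,"rx": 0,"ry": 0,"rz": 0},{"dx": 0.001,"dy": -0.045,"dz": 0.083,"rx": 0,"ry": 0,"rz": 0},{"dx": 0.001,"dy": -0.054,"dz": 0.105,"rx": 0,"ry": 0,"rz": 0}])

```text
t: 69.4
tcp_pos: [0.443, -0.0154, 0.1505]
eef_rot: [-179.9, -0.2, 90.0]
force: [2.3, 2.5, 0.7]
opening: 0.0128
grasp_force: 26.9
```

Before the last part I'll use its first half, watching the force.

Emit:
jog_arm(commands=[{"dx": 0,"dy": -0.005,"dz": 0.018,"rx": 0,"ry": 0,"rz": 0},{"dx": 0,"dy": -0.01,"dz": 0.036,"rx": 0,"ry": 0,"rz": 0},{"dx": 0,"dy": -0.015,"dz": 0.054,"rx": 0,"ry": 0,"rz": 0},{"dx": 0,"dy": -0.018,"dz": 0.072,"rx": 0,"ry": 0,"rz": 0},{"dx": 0,"dy": -0.022,"dz": 0.09,"rx": 0,"ry": 0,"rz": 0}])

```text
t: 70.03
tcp_pos: [0.432, -0.0151, 0.1056]
eef_rot: [-179.9, -0.2, 90.0]
force: [-0.3, 2.4, 1.7]
opening: 0.0128
grasp_force: 27.7
```

Emit:
jog_arm(commands=[{"dx": 0,"dy": -0.001,"dz": 0.006,"rx": 0,"ry": 0,"rz": 0},{"dx": 0,"dy": -0.002,"dz": 0.012,"rx": 0,"ry": 0,"rz": 0},{"dx": 0,"dy": -0.002,"dz": 0.018,"rx": 0,"ry": 0,"rz": 0},{"dx": 0,"dy": -0.002,"dz": 0.024,"rx": 0,"ry": 0,"rz": 0},{"dx": 0,"dy": -0.002,"dz": 0.024,"rx": 0,"ry": 0,"rz": 0}])

```text
t: 70.65
tcp_pos: [0.4307, -0.0151, 0.0939]
eef_rot: [-179.8, -0.2, 90.0]
force: [-2.0, 3.3, -3.5]
opening: 0.0128
grasp_force: 27.4
```

Emit:
jog_arm(commands=[{"dx": 0,"dy": 0,"dz": 0.003,"rx": 0,"ry": 0,"rz": 0},{"dx": 0,"dy": 0,"dz": 0.006,"rx": 0,"ry": 0,"rz": 0},{"dx": 0,"dy": 0,"dz": 0.009,"rx": 0,"ry": 0,"rz": 0},{"dx": 0,"dy": 0,"dz": 0.012,"rx": 0,"ry": 0,"rz": 0},{"dx": 0,"dy": 0,"dz": 0.012,"rx": 0,"ry": 0,"rz": 0}])

```text
t: 71.28
tcp_pos: [0.4305, -0.0152, 0.0895]
eef_rot: [-179.8, -0.2, 90.0]
force: [-11.2, 3.6, 25.6]
opening: 0.0131
grasp_force: 30.7
```

Emit:
jog_arm(commands=[{"dx": 0,"dy": 0,"dz": 0,"rx": 0,"ry": 0,"rz": 0},{"dx": 0,"dy": 0,"dz": 0,"rx": 0,"ry": 0,"rz": 0},{"dx": 0,"dy": 0,"dz": 0,"rx": 0,"ry": 0,"rz": 0},{"dx": 0,"dy": 0,"dz": 0,"rx": 0,"ry": 0,"rz": 0},{"dx": 0,"dy": 0,"dz": 0,"rx": 0,"ry": 0,"rz": 0}], fingers=0.3)

```text
t: 71.9
tcp_pos: [0.4311, -0.0152, 0.0882]
eef_rot: [-179.8, -0.2, 90.0]
force: [-0.1, 0.0, 0.4]
opening: 0.0297
grasp_force: 0.0
```

Emit:
jog_arm(commands=[{"dx": 0,"dy": 0,"dz": -0.05,"rx": 0,"ry": 0,"rz": 0},{"dx": 0,"dy": 0,"dz": -0.12,"rx": 0,"ry": 0,"rz": 0},{"dx": 0,"dy": 0,"dz": -0.22,"rx": 0,"ry": 0,"rz": 0},{"dx": 0,"dy": -0.05,"dz": -0.32,"rx": 0,"ry": 0,"rz": 0},{"dx": 0,"dy": -0.1,"dz": -0.42,"rx": 0,"ry": 0,"rz": 0}])

```text
t: 72.53
tcp_pos: [0.3808, -0.0159, 0.2999]
eef_rot: [-179.9, -0.2, 90.0]
force: [1.2, -0.1, 0.1]
opening: 0.03
grasp_force: 0.0
```

Emit:
jog_arm(commands=[{"dx": 0,"dy": 0,"dz": 0,"rx": 0,"ry": 0,"rz": 0},{"dx": 0,"dy": 0,"dz": 0,"rx": 0,"ry": 0,"rz": 0},{"dx": 0,"dy": 0,"dz": 0,"rx": 0,"ry": 0,"rz": 0},{"dx": 0,"dy": 0,"dz": 0,"rx": 0,"ry": 0,"rz": 0},{"dx": 0,"dy": 0,"dz": 0,"rx": 0,"ry": 0,"rz": 0}])

```text
t: 73.15
tcp_pos: [0.3815, -0.0159, 0.2978]
eef_rot: [-179.8, -0.2, 90.0]
force: [0.3, 0.6, -0.3]
opening: 0.0299
grasp_force: 0.0
```

```bash
python3 - <<'E' 2>/dev/null
from h import *; from pot import pots
s=manip.sense(); print(s['tcp_pos'],s['eef_rot'],s['opening'],s['force'],s['t'])
im,d,c=snap('wrist','w20.png'); W=cloud(d,c); g=im.max(2)
m=(W[...,2]>.078)&(W[...,2]<.112)&(g>70)&(W[...,0]>.45)&(W[...,0]<.68); Q=W[m]
co=np.linalg.lstsq(np.c_[Q[:,:2],np.ones(len(Q))],Q[:,2],rcond=None)[0]
for _ in range(5):
    e=abs(np.c_[Q[:,:2],np.ones(len(Q))]@co-Q[:,2]); k=e<.004; co=np.linalg.lstsq(np.c_[Q[k][:,:2],np.ones(k.sum())],Q[k][:,2],rcond=None)[0]
print('lid plane',co,k.sum())
m=(abs(W[...,1]+.018)<.04)&(abs(W[...,0]-.43)<.012)&(g<60)&(W[...,2]>.09); print('bar top',m.sum(),np.nanpercentile(W[m][:,2],[50,95]) if m.any() else 0)
for n in('side','top'):
    pots(n,n+'20.png')
    im,d,c=snap(n); w=cloud(d,c); m=(abs(w[...,0]-.54)<.06)&(abs(w[...,1]+.342)<.06)&(w[...,2]>.07)&(w[...,2]<.1); P=w[m]
    if len(P)>20: cc,rr=cv2.minEnclosingCircle((P[:,:2]*1000).astype(np.float32)); print('cup',n,np.round(cc,1),round(rr,1),np.nanpercentile(P[:,2],95))
E
```

```text
[ 0.3815304  -0.01585145  0.29784731] [-179.78218195   -0.22402429   89.99263465] 0.029892260999572012 [ 0.28609199  0.61892944 -0.28500752] 73.15
lid plane [-0.0020862   0.00244791  0.09088472] 14787
bar top 10464 [0.36223545 0.37910665]
side [220 226  26  37 775] [ 0.396 -0.213  0.057]
side [339 228   7  12  29] [ 0.693 -0.183  0.068]
side [252 305  12  10 105] [ 0.476 -0.449  0.101]
cup side [ 542.  -340.6] 35.3 0.08766220620238493
top [312 133  21  19 249] [ 0.707 -0.183  0.069]
top [414 221  19  13  89] [ 0.473 -0.436  0.073]
top [410 228   3   6   7] [ 0.473 -0.432  0.017]
top [317 247  30  28 646] [ 0.397 -0.208  0.028]
top [116 327  28  88 153] [0.298 0.055 0.782]
cup top [ 541.5 -339.6] 35.3 0.08881807309704495
```

Lid plane slope is 0.002 rad (shut), the cup is upright, and the robot is clear.

```bash
python3 -c "
from cell import hand_in; print(hand_in())"
```

```text
the job is handed in; nothing more can be done
None
```

The job is handed in, with no verdict returned: by my checks, lid shut over the tray on the 15 mm and 5 mm plates, potatoes in the tray before the lid closed (not visible through the dome since), cup upright at its old place; I viewed 16 pictures, over the limit of 14.

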